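# Free the jammed tube-block carrier with mallet taps

## Task

The aluminium tube-block carrier has jammed in the incubator: pick up the mallet and, with the face of its head, walk the carrier all the way back to its stop with short, light taps on the two orange bumpers, drawing back after each tap (a tap drives a bumper in by about a centimetre at most) and changing to the other bumper whenever the one you are tapping no longer gives. Then lay the mallet back on its rest as it was and let go. Never touch the carrier with the robot itself, never strike hard or shove, do not bump the incubator, and leave the neighbouring things where they stand.

Things in the scene. Friction and masses are not known exactly. Their poses are not given: they have to be found in the camera images.
- panel (a point): Middle of the front face of the incubator's upright white panel (330 mm wide, 180 high, 35 thick, fixed), 55 mm above the bench. x points through it to the rear, the way the carrier must go (to the robot's left), y along the panel towards the robot, z up. It is so close to the bumpers that a gripper pointing straight down would hit it in the last taps: lean it back from the panel by about 35 degrees.
- carrier_mid (a point): Middle of the jammed carrier, 55 mm above the bench: an aluminium block 90 (x) by 200 (y) by 50 mm with pink and purple tube caps, on the deck behind the panel. Axes as the panel's when straight. It can only slide to the rear and twist up to 5 degrees about the vertical midway between the bumpers. It starts 95 to 101 mm behind the panel's front face; home, against its stop and straight, is 142 mm.
- guide (a joint): Travel of the carrier, m: 0 foremost, 0.047 home. Tight in a hidden wavy guide: for the first 2 to 8 mm either bumper gives (8 to 12 N); then one gives (5 N) for 6 mm of travel and binds, then only the other for 13, the first for 13, the other for the last 6. Which is first varies. A giving bumper moves twice the travel. A bound one does not yield to 20 N; stay below 60. It stays where left.
- near_bumper (a point): Foremost point of the orange bumper nearer the robot (+y): an upright cylinder 28 mm across, 50 high, centred 55 mm above the bench, on a steel arm that comes through the panel from the carrier, 75 mm to +y of its middle. 55 to 65 mm before the panel at the start, 15 when home. Axes are the carrier's. Tap it towards the panel.
- far_bumper (a point): Foremost point of the orange bumper farther from the robot (-y), the mirror image of the near one.
- mallet_grip (a point): Point to grasp, on the axis of the mallet's round blue handle (24 mm thick). x is parallel to the head's axis, y along the handle away from the head, z up as it lies. The head, a cylinder 44 mm thick and 80 long with a white face at each end, is centred at -75 mm y; the handle ends at +100 mm y. About 0.32 kg, mostly head. Grip hard (60 N) to tap.
- rest_grip (a point): Where mallet_grip is when the mallet is on its grey rest (fixed), 85 mm above the bench; same axes. A saddle with 5 mm rims carries the head at -75 mm y; a fork 40 mm wide inside and 16 mm thick, its prongs 12 mm higher than the handle's axis, carries the handle at +80 mm y. Between them the handle is free, 75 mm above the base plate.
- tip_box_mid (a point): Middle of a purple pipette-tip box, 87 by 122 by 75 mm, a bystander.
- wash_bottle_mid (a point): Middle of a pink bottle, 64 mm thick, 150 mm high, a bystander.
- steel_box_mid (a point): Middle of a low metal instrument box, 104 by 144 by 66 mm, a bystander.
Not all that is in view belongs to the job. Of the things that look like the part that bears mallet_grip, the largest one is meant.

How it is judged:
By the outcome, as a careful person would: the job done as asked, in the order asked, and still so for the second after the job is handed in, with the robot touching nothing.
It also fails if it takes over 72 s, if anything falls off the work surface, if the arm or the gripper's body presses on something with over 40 N, if the wrist force passes 120 N, or if a joint passes its speed limit or range.

## Robot

A 6-joint arm with a two-finger parallel gripper is mounted at the origin on the work surface. World frame = base frame: x ahead of the robot, y to its left, z up, the work surface at z = 0. Lengths are in mm, angles in rad, forces in N, time in s.
With the tool pointing down it reaches from about 400 to 925 mm from the base axis. Payload 12.5 kg.
Tool frame: the origin (TCP) lies on the centre line of the jaws, within the pads' length; the fingertips stand 19 mm ahead of it and the grasp point (between the pads) is the TCP; y points along the fingers, x is the direction in which the jaws open and shut, and the axes are right-handed (so a half turn about y gives the same grasp; the last joint's range is limited). The gripper opens to 95 mm and grips with 3 to 60 N. Pads are 20 mm wide; open, the fingers measure 119 mm over their backs; the gripper's body (75 mm by 180 mm) begins 59 mm behind the grasp point.
Start: joints at [1.181, 0.491, 1.559, -0, 1.092, -0.106], TCP at [174.986, 600.021, 233.661] pointing down, gripper open.
Joint ranges: [-3.1, 3.1], [-0.84, 2.19], [0.05, 2.79], [-1.13, 4.28], [0.06, 2.93], [-2.69, 2.69]. Speed limits (rad/s): [2.22, 2.22, 2.79, 3.14, 3.14, 3.14].

## Interface

Orientations are given as [roll, pitch, yaw] about the fixed x, y, z axes, in that order (R = Rz(yaw) Ry(pitch) Rx(roll)).
In Python, from cell import env gives the robot as it stands. The module is installed in compiled form; this text tells all that it offers.
- The arm moves only by the tool move_arm, never from a script. Its argument "rows" is a list of rows, each an object of numbers: "tx", "ty", "tz": the shift along the tool's x, y, z in cm; "rx", "ry", "rz": the turn, a rotation vector about the tool's x, y, z in rad; "grip": the opening in per cent of the stroke, from 0 (shut) to 100 (fully open). In form: [{"tx": .., "ty": .., "tz": .., "rx": .., "ry": .., "rz": .., "grip": ..}, ...]. A call has 1 to 10 rows; each row shifts and turns the commanded pose from where the row before left it, along the tool's axes as they then stand; what a row does not reach is not made up. A row lasts 1/12 s, in which the tool goes at most 41.7 mm and 7.16 degrees, less where a joint would pass 70% of its speed; a pose out of reach is approached as far as the arm can. A call is refused whole if a number of a shift passes 4.17 or a number of a turn 0.125, either way. A call with a gripper value outside its range is refused whole. The fingers move at their own pace and stop on an object; the grip force is fixed at half the most. Time passes only in rows, so rows that do not move let the fingers close. It gives the time, the measured TCP pose, the force and the opening at its end, in the units of the state.
- env.state(): the state, without advancing time (a new reading comes with each control period).
- env.read_camera(name): name is "side" or "top"; returns (picture, depth): 400x640x3 uint8, blue, green, red; 400x640 float32, mm along the optical axis (not along the pixel's ray), 0 where there is no reading.
- env.calibration(name): a dict with "vertical_fov" (degrees; the focal length in pixels is half the picture's height over the tangent of half this angle, whatever the lens; pixels are square), "cx", "cy" (the principal point, pixels), "eye" and "rotation" of the camera in the world. Camera axes: x right, y up, looking along -z (the intrinsics and any distortion apply to the point x, -y, -z); pixel columns grow to the right and rows downward; lengths in mm; the calibration is good to about 2 mm. A picture is of the moment at which its call begins. calibration takes no time and is no camera call.
- env.job_done(): hands the job in, once; it reports no verdict.
The state is a dict: "t": time; "joints": joint angles; "qvel": joint speeds; "tau": joint torques, N m; "eef_pos": TCP position; "tcp_rot": TCP orientation; "ft_force": force on the tool from outside, world axes, zero at the start; "moment": the same for the moment, N m; "opening": opening from 0.0 (shut) to 1.0 (fully open).
Only numpy, scipy, OpenCV 4.12 (cv2) and the standard library are available. Lean on these libraries where they do the work, as an engineer would, in place of code of your own. Each camera call takes 0.05 s, during which the arm holds its last target.

## Working session

There is one attempt and no reset: what is moved stays moved. The work goes in short steps, Python scripts to look and compute and a tool call to move; the robot and the scene stay as the last step left them, time stands still between calls to the robot, and variables do not carry over. Pictures are saved under pics/ and viewed, and the job is handed in when it is done.

Besides the shell and the picture viewer there is one more tool, called after "Emit:" by a JSON object that holds its "name" and its "arguments", one argument or row to a line. move_arm: Moves the arm, as the interface text tells. Its arguments: {"type":"object","properties":{"rows":{"type":"array"}},"required":["rows"]}

```bash
mkdir -p pics; ls
cat > h.py <<'E'
import numpy as np, cv2
from cell import env
from scipy.spatial.transform import Rotation as Ro
def snap(n):
    p,d=env.read_camera(n); np.savez(f'{n}.npz',p=p,d=d); return p,d
E
python3 - <<'E'
from h import *
for n in ('side','top'):
    p,d=snap(n); cv2.imwrite(f'pics/{n}0.png',p); print({k:(np.round(v,4).tolist() if not isinstance(v,dict) else v) for k,v in env.calibration(n).items()})
s=env.state(); print(s)
E
```

```text
pics
{'vertical_fov': 56.5214, 'cx': 315.0886, 'cy': 199.6085, 'eye': [278.1728, -727.9791, 614.8444], 'rotation': [0.9189, -0.0074, -0.3773]}
{'vertical_fov': 48.1821, 'cx': 315.0487, 'cy': 197.085, 'eye': [463.9494, -115.2997, 1102.3215], 'rotation': [0.0544, 0.0053, -1.562]}
{'t': 0.1, 'joints': array([ 1.18141830e+00,  4.91499382e-01,  1.55939710e+00,  6.10100299e-06,
        1.09170289e+00, -1.05604943e-01]), 'qvel': array([-0.00049308, -0.00107441, -0.00044425, -0.0001569 , -0.00014849,
        0.00147681]), 'tau': array([ 3.74405034e-03, -6.13623047e+01, -2.58607686e+01,  6.94804103e-02,
        4.69878735e-02, -4.80763367e-05]), 'eef_pos': array([174.89060542, 599.82286751, 233.11715313]), 'tcp_rot': array([-1.57068483e+00,  1.00054079e-03,  1.28702049e+00]), 'ft_force': array([-0.11570045, -0.39580909, -0.22978708]), 'moment': array([ 0.04242473, -0.00750257,  0.03085391]), 'opening': 0.9978418926557862}
```

View pics/side0.png

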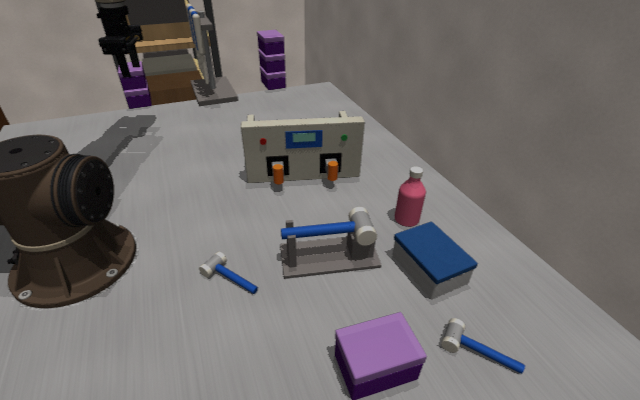

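View pics/top0.png

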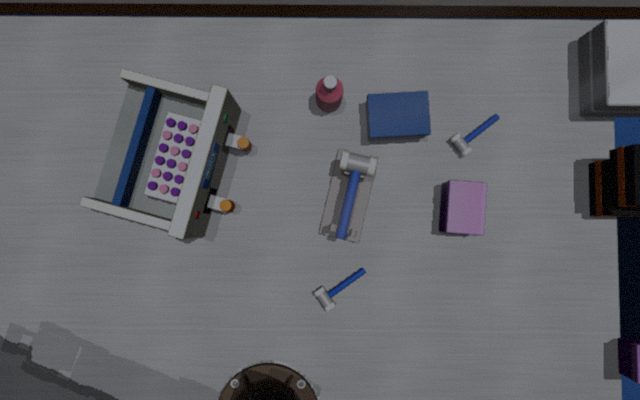

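The top view shows three mallet lookalikes: small ones at (325,297) and (461,145), and the large one on the grey rest, head (357,163) to handle end (343,237). The large one on the rest fits the description. The bumpers are at (243,143) and (226,205).

```bash
cat >> h.py <<'E'
def cam(n):
    c=env.calibration(n); f=200/np.tan(np.radians(c['vertical_fov']/2)); return c,f,Ro.from_euler('xyz',c['rotation']).as_matrix()
def cloud(n,d):
    c,f,R=cam(n); v,u=np.mgrid[0:400,0:640]
    P=np.stack([(u-c['cx'])/f*d,-(v-c['cy'])/f*d,-d],-1)
    return P@R.T+np.array(c['eye'])
def proj(n,X):
    c,f,R=cam(n); q=(np.atleast_2d(X)-c['eye'])@R
    return np.c_[c['cx']+f*q[:,0]/-q[:,2], c['cy']-f*q[:,1]/-q[:,2]]
E
python3 - <<'E'
from h import *
print(env.calibration('top').keys())
z=np.load('top.npz');p,d=z['p'],z['d'];W=cloud('top',d)
for u,v in [(357,163),(352,190),(350,200),(347,215),(343,235),(345,158),(374,163),(243,143),(226,205),(215,92),(185,230),(330,80),(398,115),(463,208),(300,350),(500,300),(100,300),(450,50),(325,297),(461,145),(332,232),(200,160),(170,160)]:
    print((u,v),d[v,u].round(1),W[v,u].round(1))
cv2.imwrite('pics/crop_top.png',cv2.resize(p[60:260,80:400],None,fx=2.5,fy=2.5,interpolation=cv2.INTER_CUBIC))
z=np.load('side.npz');p,d=z['p'],z['d'];W=cloud('side',d)
for u,v in [(278,172),(332,170),(320,230),(360,230),(300,300),(150,300),(450,200)]:
    print((u,v),d[v,u].round(1),W[v,u].round(1))
cv2.imwrite('pics/crop_side.png',cv2.resize(p[100:290,220:400],None,fx=3,fy=3,interpolation=cv2.INTER_CUBIC))
E
```

```text
dict_keys(['vertical_fov', 'cx', 'cy', 'eye', 'rotation'])
(357, 163) 1000.3 [ 595.2 -202.7  107.2]
(352, 190) 1008.5 [ 535.4 -192.6   95.8]
(350, 200) 1008.0 [ 512.8 -188.3   95.1]
(347, 215) 1006.0 [ 479.  -181.7   95.2]
(343, 235) 1001.9 [ 434.1 -172.8   96.9]
(345, 158) 1002.2 [ 606.4 -175.9  106. ]
(374, 163) 1003.0 [ 595.9 -241.   104.2]
(243, 143) 1028.1 [642.5  57.3  83.4]
(226, 205) 1023.4 [499.7  94.2  80.6]
(215, 92) 935.8 [732.5 101.3 181. ]
(185, 230) 922.2 [443.9 157.6 179.2]
(330, 80) 966.1 [ 769.2 -139.8  151.3]
(398, 115) 1050.6 [ 715.3 -302.4   62.7]
(463, 208) 1028.2 [ 497.7 -449.6   72.5]
(300, 350) 1081.4 [153.3 -75.8   2.7]
(500, 300) 1089.4 [ 276.8 -561.5   -1.4]
(100, 300) 1095.2 [267.2 415.4  -2.2]
(450, 50) 1119.0 [ 895.1 -443.3    3.2]
(325, 297) 1060.8 [ 285.2 -134.8   30.1]
(461, 145) 1080.5 [ 651.4 -460.5   28.4]
(332, 232) 1087.4 [ 438.6 -150.9   11.7]
(200, 160) 930.5 [589.4 130.1 178.7]
(170, 160) 1014.7 [600.2 220.3  95.5]
(278, 172) 999.6 [498.7  87.8  66.7]
(332, 170) 1012.1 [639.2  46.9  65.3]
(320, 230) 778.9 [ 505.3 -193.4   91.8]
(360, 230) 767.2 [ 578.5 -231.9  100.3]
(300, 300) 748.1 [ 4.282e+02 -2.795e+02  3.000e-01]
(150, 300) 746.7 [ 148.1 -169.4   -0.7]
(450, 200) 1013.4 [ 920.6 -116.7    1.9]
```

View pics/crop_top.png

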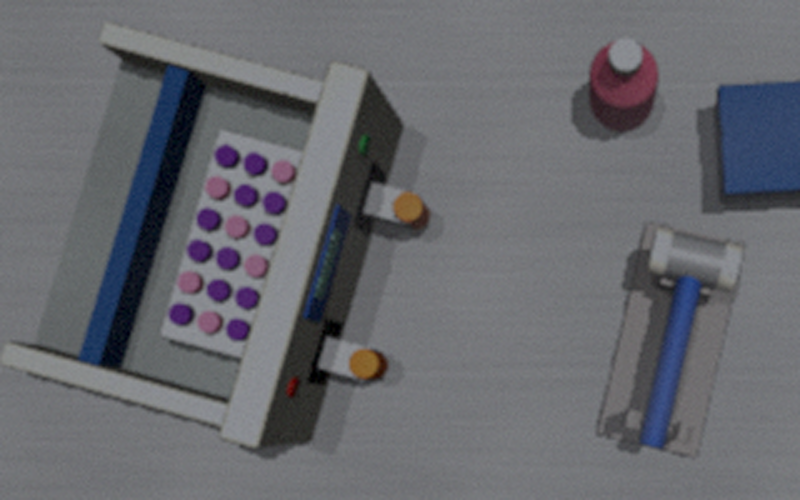

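View pics/crop_side.png

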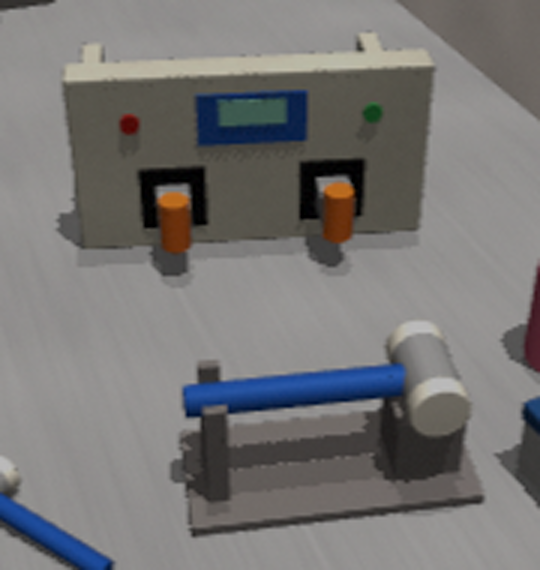

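The crops show the mallet lying on the rest with its head over the saddle and its handle through the fork. The panel front face and both orange bumpers are clearly visible. Next I fit them.

```bash
cat > fit.py <<'E'
from h import *
def hsv(p): return cv2.cvtColor(p,cv2.COLOR_BGR2HSV)
def line(P):
    c=np.median(P,0); u,s,v=np.linalg.svd(P-P.mean(0)); return P.mean(0),v[0]
if __name__=='__main__':
  for n in ('top','side'):
    z=np.load(n+'.npz');p,d=z['p'],z['d'];W=cloud(n,d);H=hsv(p)
    X=W.reshape(-1,3);h=H.reshape(-1,3)
    # handle
    m=(h[:,0]>105)&(h[:,0]<125)&(h[:,1]>130)&(X[:,2]>72)&(X[:,2]<105)&(np.abs(X[:,0]-510)<95)&(np.abs(X[:,1]+190)<40)
    P=X[m];c,v=line(P);v=v*np.sign(-v[0]);t=(P-c)@v
    print(n,'handle',m.sum(),c.round(1),v.round(4),'yaw(y axis dir)',np.arctan2(v[1],v[0]).round(4),'ends',(c+v*np.percentile(t,.5)).round(1),(c+v*np.percentile(t,99.5)).round(1), 'ztop',np.percentile(P[:,2],[50,90]).round(1))
    # head: high points
    m=(h[:,1]<110)&(X[:,2]>75)&(X[:,2]<125)&(np.abs(X[:,0]-595)<50)&(np.abs(X[:,1]+205)<60)
    P=X[m];print(' head',m.sum(),P.mean(0).round(1),P.min(0).round(1),P.max(0).round(1))
    a=np.array([-v[1],v[0]]);print('  along head', np.percentile((P[:,:2]-c[:2])@a,[1,50,99]).round(1),'along handle',np.percentile((P[:,:2]-c[:2])@v[:2],[1,50,99]).round(1))
    # bumpers
    for nm,cx,cy in(('far',640,50),('near',500,90)):
        m=((h[:,0]<18))&(h[:,1]>170)&(X[:,2]>20)&(X[:,2]<100)&(np.abs(X[:,0]-cx)<40)&(np.abs(X[:,1]-cy)<40)
        P=X[m];print(' ',nm,m.sum(),P.mean(0).round(1),P.min(0).round(1),P.max(0).round(1))
        if n=='top':
            Q=P[P[:,2]>74];print('   top disc centre',Q.mean(0).round(1),len(Q), (Q.max(0)-Q.min(0)).round(1))
            m=((h[:,0]<18))&(h[:,1]>170)
        else:
            from scipy.optimize import least_squares
            Q=P[(P[:,2]<76)];r=least_squares(lambda q:np.hypot(Q[:,0]-q[0],Q[:,1]-q[1])-14,[cx,cy],loss='soft_l1');print('   cyl',r.x.round(1),r.cost/len(Q))
    if n=='side':
        m=(X[:,2]>20)&(X[:,2]<170)&(X[:,0]>430)&(X[:,0]<760)&(X[:,1]>60)&(X[:,1]<180)
        P=X[m]
        A=cv2.fitLine(P[:,:2].astype(np.float32),cv2.DIST_WELSCH,0,0.01,0.01).ravel();print('panel line',A)
        nn=np.array([-A[1],A[0]]);nn*=np.sign(nn[1]);dd=(P[:,:2]-A[2:])@nn;ok=np.abs(dd)<6
        A=cv2.fitLine(P[ok,:2].astype(np.float32),cv2.DIST_L2,0,0.01,0.01).ravel();tt=(P[ok,:2]-A[2:])@A[:2]
        print(A,np.percentile(tt,[.3,99.7]),A[2:]+A[:2]*np.percentile(tt,[.3,99.7]).mean(),P[ok].max(0))
    else:
        m=(X[:,2]>174)&(X[:,2]<188)&(X[:,1]>60)&(X[:,1]<200)
        P=X[m];mm=cv2.minAreaRect(P[:,:2].astype(np.float32));print('panel top rect',mm)
        m=(X[:,2]>70)&(X[:,2]<110)&(X[:,1]>130)&(X[:,0]>450)&(X[:,0]<720);
E
python3 fit.py
```

```text
top handle 490 [ 509.  -185.3   95.8] [-0.9769  0.2133  0.0084] yaw(y axis dir) 2.9266 ends [ 578.  -200.4   95.3] [ 429.1 -167.9   96.5] ztop [96.1 98.5]
 head 668 [ 594.2 -205.2  102. ] [ 547.  -246.2   75.1] [ 625.2 -163.   110.4]
  along head [-37.9   1.6  40.2] along handle [-110.7  -87.1  -50.7]fit.py:20: RuntimeWarning: Mean of empty slice.
  P=X[m];print(' ',nm,m.sum(),P.mean(0).round(1),P.min(0).round(1),P.max(0).round(1))
  ret = um.true_divide(
Traceback (most recent call last):
  File "fit.py", line 20, in <module>
    P=X[m];print(' ',nm,m.sum(),P.mean(0).round(1),P.min(0).round(1),P.max(0).round(1))
                                                   ~~~~~^^^
ValueError: zero-size array to reduction operation minimum which has no identity
```

```bash
sed -i 's/(h\[:,0\]<18))&(h\[:,1\]>170)/(h[:,0]<22))\&(h[:,1]>140)/' fit.py
python3 -c "
from fit import *
p=np.load('top.npz')['p'];print(hsv(p)[143,240:247],hsv(p)[205,226])"; python3 fit.py
```

```text
[[ 16 160 129]
 [ 17 158 132]
 [ 17 155 132]
 [ 18 154 131]
 [ 18 150 134]
 [ 18 150 133]
 [ 17 143 132]] [ 18 161 136]
top handle 490 [ 509.  -185.3   95.8] [-0.9769  0.2133  0.0084] yaw(y axis dir) 2.9266 ends [ 578.  -200.4   95.3] [ 429.1 -167.9   96.5] ztop [96.1 98.5]
 head 668 [ 594.2 -205.2  102. ] [ 547.  -246.2   75.1] [ 625.2 -163.   110.4]
  along head [-37.9   1.6  40.2] along handle [-110.7  -87.1  -50.7]
  far 91 [643.6  57.9  80.6] [630.9  46.1  75.7] [654.7  69.4  85. ]
   top disc centre [643.6  57.9  80.6] 91 [23.8 23.3  9.3]
  near 131 [499.8  94.   78.1] [486.   81.7  44.2] [536.4 128.9  85.6]
   top disc centre [499.2  94.6  80.4] 112 [25.2 26.5 11.6]
panel top rect ((587.239501953125, 134.2254638671875), (36.93669128417969, 329.7090759277344), 74.7861328125)
side handle 740 [ 503.4 -190.3   91.5] [-0.9739  0.2269  0.003 ] yaw(y axis dir) 2.9127 ends [ 577.4 -207.5   91.2] [ 427.9 -172.7   91.7] ztop [92.8 96.5]
 head 669 [ 592.5 -216.1   97.7] [ 545.8 -249.4   75. ] [ 624.5 -161.8  108.2]
  along head [-45.8  10.3  34.5] along handle [-115.3  -92.1  -74.7]
  far 183 [642.6  51.5  61.2] [632.6  41.8  30.2] [679.3  88.9  81.3]
   cyl [647.   59.1] 0.7930238446691585
  near 182 [498.3  88.5  61.6] [487.2  80.8  30.6] [512.8 106.9  81.6]
   cyl [501.9  97.1] 0.55364325909653
panel line [ 9.6553266e-01 -2.6028186e-01  5.8533014e+02  1.1848506e+02]
[ 9.6527410e-01 -2.6123908e-01  5.8403394e+02  1.1884437e+02] [-158.84443906  164.45841382] [586.74344775 118.11107318] [746.29104245 164.32789454 169.98532749]
```

Bumpers are 149 mm apart with tops at z≈80, the panel is 330 mm wide and the handle's top is at z≈97. All of these match the given sizes. Next is a planning helper, then the approach.

```bash
cat >> h.py <<'E'
PX=np.array([0.2615,0.9652,0.]); PY=np.array([-0.9652,0.2615,0.]); PM=np.array([584.5,118.,55.])
def leanR(yaw_y,lean):
    """tool z along handle (yaw_y = heading of mallet y), lean in rad"""
    my=np.array([np.cos(yaw_y),np.sin(yaw_y),0]); mx=np.array([my[1],-my[0],0]); z=np.array([0,0,1.])
    a=mx*np.sin(lean)-z*np.cos(lean); j=mx*np.cos(lean)+z*np.sin(lean)
    return np.c_[j,a,my]
def st():
    s=env.state(); return s,np.array(s['eef_pos']),Ro.from_euler('xyz',s['tcp_rot']).as_matrix()
def delta(pos,R=None):
    s,p,R0=st(); t=R0.T@(np.array(pos)-p)/10
    r=Ro.from_matrix(R0.T@R).as_rotvec() if R is not None else None
    print('t',round(s['t'],2),'tcp',p.round(1),'cm in tool',t.round(2),'rotvec',None if r is None else r.round(4),'F',np.round(s['ft_force'],1),'op',round(s['opening'],3),'q',np.round(s['joints'],2))
G=np.array([543.5,-193.,85.]); YM=2.92
E
python3 - <<'E'
from h import *
R=leanR(YM,np.radians(36)); print(np.linalg.det(R)); pre=G-R[:,1]*115; print(pre)
delta(pre,R)
E
```

```text
1.0
[ 528.64365991 -258.94250741  178.03695435]
t 0.1 tcp [174.9 599.8 233.1] cm in tool [-72.53   5.57 -58.01] rotvec [ 0.0194 -0.0602 -0.6291] F [-0.1 -0.4 -0.2] op 0.998 q [ 1.18  0.49  1.56  0.    1.09 -0.11]
```

Emit:
{"name": "move_arm", "arguments": {
  "rows": [
    {"tx": -2.8, "tz": -2.2, "grip": 100},
    {"tx": -2.8, "tz": -2.2, "grip": 100},
    {"tx": -2.8, "tz": -2.2, "grip": 100},
    {"tx": -2.8, "tz": -2.2, "grip": 100},
    {"tx": -2.8, "tz": -2.2, "grip": 100},
    {"tx": -2.8, "tz": -2.2, "grip": 100},
    {"tx": -2.8, "tz": -2.2, "grip": 100},
    {"tx": -2.8, "tz": -2.2, "grip": 100},
    {"tx": -2.8, "tz": -2.2, "grip": 100},
    {"tx": -2.8, "tz": -2.2, "grip": 100}
  ]
}}

```text
validation failed for argument at $.ro...
```

Emit:
{"name": "move_arm", "arguments": {
  "rows": [
    {"tx": -2.8, "ty": 0, "tz": -2.2, "rx": 0, "ry": 0, "rz": 0, "grip": 100},
    {"tx": -2.8, "ty": 0, "tz": -2.2, "rx": 0, "ry": 0, "rz": 0, "grip": 100},
    {"tx": -2.8, "ty": 0, "tz": -2.2, "rx": 0, "ry": 0, "rz": 0, "grip": 100},
    {"tx": -2.8, "ty": 0, "tz": -2.2, "rx": 0, "ry": 0, "rz": 0, "grip": 100},
    {"tx": -2.8, "ty": 0, "tz": -2.2, "rx": 0, "ry": 0, "rz": 0, "grip": 100},
    {"tx": -2.8, "ty": 0, "tz": -2.2, "rx": 0, "ry": 0, "rz": 0, "grip": 100},
    {"tx": -2.8, "ty": 0, "tz": -2.2, "rx": 0, "ry": 0, "rz": 0, "grip": 100},
    {"tx": -2.8, "ty": 0, "tz": -2.2, "rx": 0, "ry": 0, "rz": 0, "grip": 100},
    {"tx": -2.8, "ty": 0, "tz": -2.2, "rx": 0, "ry": 0, "rz": 0, "grip": 100},
    {"tx": -2.8, "ty": 0, "tz": -2.2, "rx": 0, "ry": 0, "rz": 0, "grip": 100}
  ]
}}

```text
t: 0.93
eef_pos: [307.9, 268.0, 233.6]
tcp_rot: [-1.571, -0.0, 1.287]
ft_force: [0.7, 0.2, 0.2]
opening: 1.0
```

Emit:
{"name": "move_arm", "arguments": {
  "rows": [
    {"tx": -2.0, "ty": 0, "tz": -3.2, "rx": 0, "ry": 0, "rz": 0, "grip": 100},
    {"tx": -2.0, "ty": 0, "tz": -3.2, "rx": 0, "ry": 0, "rz": 0, "grip": 100},
    {"tx": -2.0, "ty": 0, "tz": -3.2, "rx": 0, "ry": 0, "rz": 0, "grip": 100},
    {"tx": -2.0, "ty": 0, "tz": -3.2, "rx": 0, "ry": 0, "rz": 0, "grip": 100},
    {"tx": -3.0, "ty": 0, "tz": -1.9, "rx": 0, "ry": 0, "rz": 0, "grip": 100},
    {"tx": -3.0, "ty": 0, "tz": -1.9, "rx": 0, "ry": 0, "rz": 0, "grip": 100},
    {"tx": -3.0, "ty": 0, "tz": -1.9, "rx": 0, "ry": 0, "rz": 0, "grip": 100},
    {"tx": -3.0, "ty": 0, "tz": -1.9, "rx": 0, "ry": 0, "rz": 0, "grip": 100},
    {"tx": -3.0, "ty": 0, "tz": -1.9, "rx": 0, "ry": 0, "rz": 0, "grip": 100},
    {"tx": -3.0, "ty": 0, "tz": -1.9, "rx": 0, "ry": 0, "rz": 0, "grip": 100}
  ]
}}

```text
t: 1.77
eef_pos: [467.3, -49.6, 233.5]
tcp_rot: [-1.571, -0.0, 1.287]
ft_force: [1.5, 0.6, 0.7]
opening: 1.0
```

Emit:
{"name": "move_arm", "arguments": {
  "rows": [
    {"tx": -3.0, "ty": 0, "tz": -1.9, "rx": 0, "ry": 0, "rz": 0, "grip": 100},
    {"tx": -3.0, "ty": 0, "tz": -1.9, "rx": 0, "ry": 0, "rz": 0, "grip": 100},
    {"tx": -3.0, "ty": 0, "tz": -1.9, "rx": 0, "ry": 0, "rz": 0, "grip": 100},
    {"tx": -3.0, "ty": 0, "tz": -1.9, "rx": 0, "ry": 0, "rz": 0, "grip": 100},
    {"tx": -3.0, "ty": 0, "tz": -1.9, "rx": 0, "ry": 0, "rz": 0, "grip": 100},
    {"tx": 0, "ty": 0, "tz": 0, "rx": 0.004, "ry": -0.012, "rz": -0.12, "grip": 100},
    {"tx": 0, "ty": 0, "tz": 0, "rx": 0.004, "ry": -0.012, "rz": -0.12, "grip": 100},
    {"tx": 0, "ty": 0, "tz": 0, "rx": 0.004, "ry": -0.012, "rz": -0.12, "grip": 100},
    {"tx": 0, "ty": 0, "tz": 0, "rx": 0.004, "ry": -0.012, "rz": -0.12, "grip": 100},
    {"tx": 0, "ty": 0, "tz": 0, "rx": 0.004, "ry": -0.012, "rz": -0.12, "grip": 100}
  ]
}}

```text
t: 2.6
eef_pos: [516.7, -218.8, 234.2]
tcp_rot: [-1.572, -0.606, 1.35]
ft_force: [0.2, -0.2, -1.3]
opening: 0.999
```

Run:
```python
from h import *
R=leanR(YM,np.radians(36)); pre=G-R[:,1]*115; print(pre)
delta(pre,R);delta(G,R)
```

```text
[ 528.64365991 -258.94250741  178.03695435]
t 2.6 tcp [ 516.7 -218.8  234.2] cm in tool [-6.2   2.54 -2.04] rotvec [ 0.0009  0.0007 -0.0224] F [ 0.2 -0.2 -1.3] op 0.999 q [-0.75  0.51  1.66  0.53  1.34 -2.32]
t 2.6 tcp [ 516.7 -218.8  234.2] cm in tool [-5.94 14.03 -2.03] rotvec [ 0.0009  0.0007 -0.0224] F [ 0.2 -0.2 -1.3] op 0.999 q [-0.75  0.51  1.66  0.53  1.34 -2.32]
```

Emit:
{"name": "move_arm", "arguments": {
  "rows": [
    {"tx": 0, "ty": 0, "tz": 0, "rx": 0, "ry": 0, "rz": -0.022, "grip": 100},
    {"tx": -2.05, "ty": 0.8, "tz": -0.68, "rx": 0, "ry": 0, "rz": 0, "grip": 100},
    {"tx": -2.05, "ty": 0.8, "tz": -0.68, "rx": 0, "ry": 0, "rz": 0, "grip": 100},
    {"tx": -2.05, "ty": 0.8, "tz": -0.68, "rx": 0, "ry": 0, "rz": 0, "grip": 100},
    {"tx": 0, "ty": 2.0, "tz": 0, "rx": 0, "ry": 0, "rz": 0, "grip": 100},
    {"tx": 0, "ty": 2.0, "tz": 0, "rx": 0, "ry": 0, "rz": 0, "grip": 100},
    {"tx": 0, "ty": 2.0, "tz": 0, "rx": 0, "ry": 0, "rz": 0, "grip": 100},
    {"tx": 0, "ty": 0, "tz": 0, "rx": 0, "ry": 0, "rz": 0, "grip": 100}
  ]
}}

```text
t: 3.27
eef_pos: [535.3, -221.2, 127.0]
tcp_rot: [-1.563, -0.622, 1.347]
ft_force: [0.8, 0.8, -0.6]
opening: 1.002
```

Run:
```python
from h import *
R=leanR(YM,np.radians(36))
delta(G,R)
p,d=snap('side'); cv2.imwrite('pics/side1.png',cv2.resize(p[150:300,220:420],None,fx=3,fy=3,interpolation=cv2.INTER_CUBIC))
p,d=snap('top'); cv2.imwrite('pics/top1.png',cv2.resize(p[120:280,300:420],None,fx=3,fy=3,interpolation=cv2.INTER_CUBIC))
```

```text
t 3.27 tcp [ 535.3 -221.2  127. ] cm in tool [-0.06  5.12 -0.21] rotvec [-0.0061 -0.0021 -0.0064] F [ 0.8  0.8 -0.6] op 1.002 q [-0.73  0.67  1.7   0.58  1.18 -2.42]
```

View pics/side1.png

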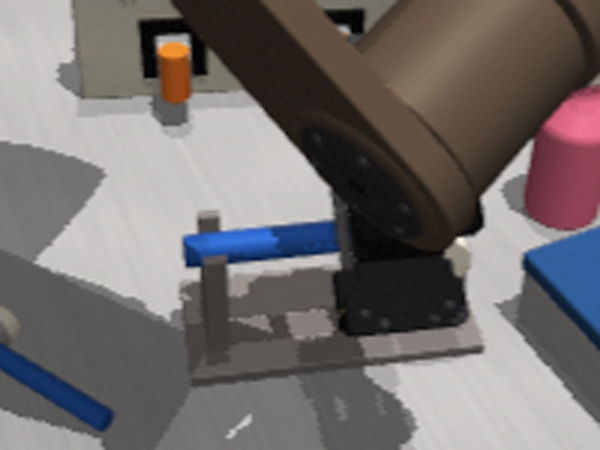

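View pics/top1.png

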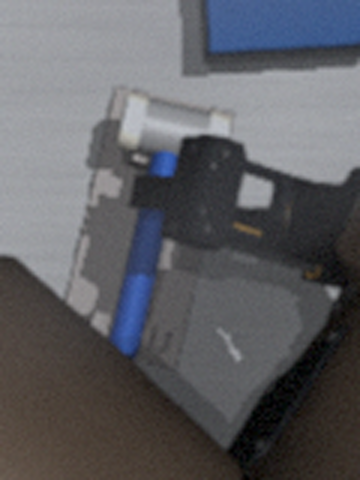

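The fingers straddle the handle just behind the head. I'll shift 8 mm towards the fork so the gripper body clears the head, then close in.

Emit:
{"name": "move_arm", "arguments": {
  "rows": [
    {"tx": 0, "ty": 1.2, "tz": 0.6, "rx": -0.006, "ry": -0.002, "rz": -0.006, "grip": 100},
    {"tx": 0, "ty": 1.3, "tz": 0, "rx": 0, "ry": 0, "rz": 0, "grip": 100},
    {"tx": 0, "ty": 1.3, "tz": 0, "rx": 0, "ry": 0, "rz": 0, "grip": 100},
    {"tx": 0, "ty": 1.2, "tz": 0, "rx": 0, "ry": 0, "rz": 0, "grip": 100},
    {"tx": 0, "ty": 0, "tz": 0, "rx": 0, "ry": 0, "rz": 0, "grip": 100},
    {"tx": 0, "ty": 0, "tz": 0, "rx": 0, "ry": 0, "rz": 0, "grip": 100}
  ]
}}

```text
t: 3.87
eef_pos: [536.9, -193.4, 88.6]
tcp_rot: [-1.575, -0.629, 1.351]
ft_force: [0.8, 0.4, 0.3]
opening: 0.999
```

Run:
```python
from h import *
R=leanR(YM,np.radians(36))
my=R[:,2]; delta(G+8*my,R)
```

```text
t 3.87 tcp [ 536.9 -193.4   88.6] cm in tool [-0.06  0.4   0.17] rotvec [0.0036 0.0013 0.0003] F [0.8 0.4 0.3] op 0.999 q [-0.7   0.71  1.76  0.63  1.08 -2.47]
```

Emit:
{"name": "move_arm", "arguments": {
  "rows": [
    {"tx": -0.05, "ty": 0.4, "tz": 0, "rx": 0, "ry": 0, "rz": 0, "grip": 100},
    {"tx": 0, "ty": 0, "tz": 0, "rx": 0, "ry": 0, "rz": 0, "grip": 100},
    {"tx": 0, "ty": 0, "tz": 0, "rx": 0, "ry": 0, "rz": 0, "grip": 40},
    {"tx": 0, "ty": 0, "tz": 0, "rx": 0, "ry": 0, "rz": 0, "grip": 40},
    {"tx": 0, "ty": 0, "tz": 0, "rx": 0, "ry": 0, "rz": 0, "grip": 40},
    {"tx": 0, "ty": 0, "tz": 0, "rx": 0, "ry": 0, "rz": 0, "grip": 40},
    {"tx": 0, "ty": 0, "tz": 0, "rx": 0, "ry": 0, "rz": 0, "grip": 40}
  ]
}}

```text
t: 4.45
eef_pos: [537.3, -192.1, 85.6]
tcp_rot: [-1.577, -0.628, 1.351]
ft_force: [0.6, -0.1, -0.7]
opening: 0.707
```

Emit:
{"name": "move_arm", "arguments": {
  "rows": [
    {"tx": 0, "ty": 0, "tz": 0, "rx": 0, "ry": 0, "rz": 0, "grip": 28},
    {"tx": 0, "ty": 0, "tz": 0, "rx": 0, "ry": 0, "rz": 0, "grip": 28}
  ]
}}

```text
t: 4.62
eef_pos: [537.3, -192.0, 85.5]
tcp_rot: [-1.577, -0.628, 1.351]
ft_force: [0.4, 0.1, -0.6]
opening: 0.567
```

Emit:
{"name": "move_arm", "arguments": {
  "rows": [
    {"tx": 0, "ty": 0, "tz": 0, "rx": 0, "ry": 0, "rz": 0, "grip": 0},
    {"tx": 0, "ty": 0, "tz": 0, "rx": 0, "ry": 0, "rz": 0, "grip": 0},
    {"tx": 0, "ty": 0, "tz": 0, "rx": 0, "ry": 0, "rz": 0, "grip": 0},
    {"tx": 0, "ty": 0, "tz": 0, "rx": 0, "ry": 0, "rz": 0, "grip": 0}
  ]
}}

```text
t: 4.95
eef_pos: [537.3, -192.0, 85.5]
tcp_rot: [-1.577, -0.628, 1.351]
ft_force: [0.6, 0.5, -0.2]
opening: 0.289
```

Emit:
{"name": "move_arm", "arguments": {
  "rows": [
    {"tx": 0, "ty": 0, "tz": 0, "rx": 0, "ry": 0, "rz": 0, "grip": 0},
    {"tx": 0, "ty": 0, "tz": 0, "rx": 0, "ry": 0, "rz": 0, "grip": 0},
    {"tx": 0, "ty": 0, "tz": 0, "rx": 0, "ry": 0, "rz": 0, "grip": 0}
  ]
}}

```text
t: 5.2
eef_pos: [537.3, -191.9, 85.5]
tcp_rot: [-1.577, -0.629, 1.351]
ft_force: [-0.1, 1.4, 1.2]
opening: 0.245
```

Run:
```python
from h import *
s=env.state();print(s)
```

```text
{'t': 5.2, 'joints': array([-0.69851796,  0.71227614,  1.76769619,  0.63869193,  1.07576177,
       -2.47712396]), 'qvel': array([-0.00076903,  0.00024267,  0.00056848, -0.00048108,  0.00032933,
        0.00132003]), 'tau': array([-3.60388560e-01, -6.40297365e+01, -1.55805695e+01,  7.63504989e-01,
        1.13680724e+00,  3.59353737e-02]), 'eef_pos': array([ 537.285822  , -191.91952691,   85.53583401]), 'tcp_rot': array([-1.57663882, -0.62851226,  1.35081468]), 'ft_force': array([-0.12685833,  1.39481912,  1.18384408]), 'moment': array([-0.11268465,  0.04603532,  0.04333541]), 'opening': 0.24542544467044128}
```

Emit:
{"name": "move_arm", "arguments": {
  "rows": [
    {"tx": 0.29, "ty": -0.4, "tz": 0, "rx": 0, "ry": 0, "rz": 0, "grip": 0},
    {"tx": 0.59, "ty": -0.81, "tz": 0, "rx": 0, "ry": 0, "rz": 0, "grip": 0},
    {"tx": 0.88, "ty": -1.21, "tz": 0, "rx": 0, "ry": 0, "rz": 0, "grip": 0},
    {"tx": 0.88, "ty": -1.21, "tz": 0, "rx": 0, "ry": 0, "rz": 0, "grip": 0},
    {"tx": 0.59, "ty": -0.81, "tz": 0, "rx": 0, "ry": 0, "rz": 0, "grip": 0},
    {"tx": 0.29, "ty": -0.4, "tz": 0, "rx": 0, "ry": 0, "rz": 0, "grip": 0},
    {"tx": 0, "ty": 0, "tz": 0, "rx": 0, "ry": 0, "rz": 0, "grip": 0}
  ]
}}

```text
t: 5.78
eef_pos: [537.3, -192.1, 147.0]
tcp_rot: [-1.58, -0.627, 1.353]
ft_force: [-0.5, -0.3, -2.7]
opening: 0.244
```

Run:
```python
from h import *
s=env.state();print(s['eef_pos'],s['tcp_rot'],s['ft_force'],s['moment'],s['opening'])
p,d=snap('side'); cv2.imwrite('pics/side2.png',cv2.resize(p[80:300,200:420],None,fx=2.7,fy=2.7,interpolation=cv2.INTER_CUBIC))
p,d=snap('top'); cv2.imwrite('pics/top2.png',cv2.resize(p[120:280,200:420],None,fx=3,fy=3,interpolation=cv2.INTER_CUBIC))
```

```text
[ 537.31861895 -192.14165511  147.00803442] [-1.57959364 -0.62709712  1.35261928] [-0.48521143 -0.25332104 -2.71904398] [-0.61548488  0.19325397  0.05012728] 0.2442657967556374
```

View pics/side2.png

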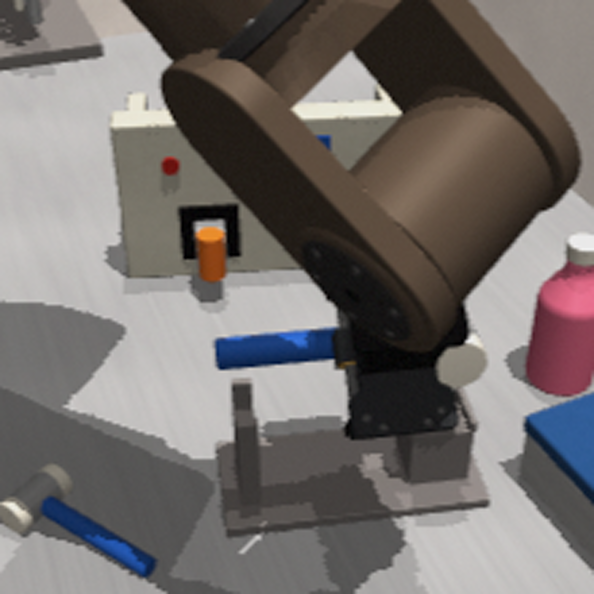

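View pics/top2.png

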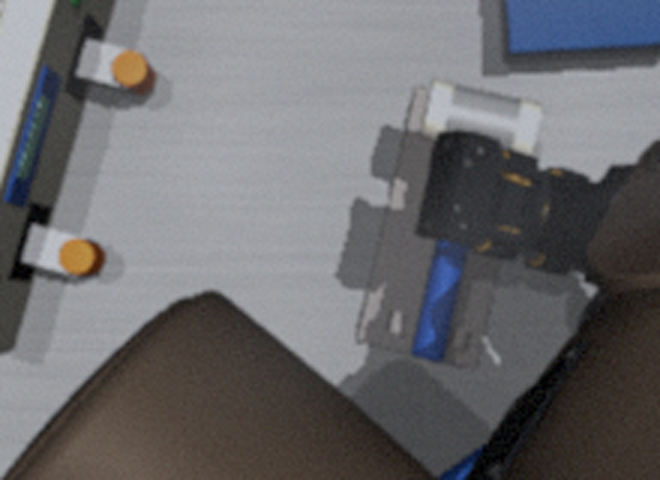

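The mallet is off the rest: the saddle and fork are empty in both views, and the handle looks level. I'll measure how it sits in the jaws.

```bash
cat > mal.py <<'E'
from fit import *
def mal(n):
    s,tp,R=st(); my=R[:,2]
    z=np.load(n+'.npz');p,d=z['p'],z['d'];W=cloud(n,d);X=W.reshape(-1,3);h=hsv(p).reshape(-1,3)
    q=(X-tp)@np.c_[[R[0,2],R[1,2],0]]; 
    my2=np.array([my[0],my[1],0]);my2/=np.linalg.norm(my2);mx=np.array([my2[1],-my2[0],0])
    L=np.c_[(X-tp)@mx,(X-tp)@my2,X[:,2]-tp[2]]
    m=(h[:,0]>105)&(h[:,0]<125)&(h[:,1]>130)&(np.abs(L[:,0])<20)&(np.abs(L[:,2])<22)&(L[:,1]>14)&(L[:,1]<130)
    P=L[m]; 
    if len(P)>20:
        for a in (15,35,55,75,95):
            k=(P[:,1]>a)&(P[:,1]<a+20)
            if k.sum()>5: print(n,'handle',a,k.sum(),P[k].mean(0).round(1))
        print('  end',np.percentile(P[:,1],99.5).round(1))
    m=(h[:,1]<110)&(np.abs(L[:,0])<60)&(L[:,1]<-25)&(L[:,1]>-110)&(np.abs(L[:,2])<30)
    P=L[m]
    if len(P)>20: print(n,'head',len(P),np.percentile(P,[2,50,98],axis=0).round(1).tolist())
    return L,m,h
if __name__=='__main__':
    for n in('top','side'): mal(n)
E
python3 mal.py
```

```text
top handle 35 53 [ 0.9 48.6 10.8]
top handle 55 61 [ 2.5 64.5 10.1]
top handle 75 60 [ 2.2 85.6 11. ]
top handle 95 72 [  0.6 103.4  10.6]
  end 111.1
top head 616 [[-38.7, -80.5, 6.6], [0.5, -61.7, 19.3], [38.4, -42.1, 24.7]]
side handle 15 52 [-7.1 29.8  6.7]
side handle 35 106 [-7.5 45.2  6.7]
side handle 55 110 [-7.2 64.9  6.7]
side handle 75 110 [-7.5 84.9  6.7]
side handle 95 92 [ -7.5 103.2   6.9]
  end 111.1
side head 260 [[-41.2, -83.0, -17.6], [-38.8, -67.5, 3.3], [-19.1, -48.5, 20.5]]
```

Handle level and straight in the jaws: its end is at +111 mm, so I hold it 12 mm nearer the head than mallet_grip. Head centre is at −63 mm and the face at +40 mm. Next I plan the tap poses.

```bash
cat >> h.py <<'E'
YP=np.arctan2(PY[1],PY[0]); RT=leanR(YP,np.radians(36)); HO=63.
FAR=np.array([641.4,45.0]); NEAR=np.array([496.8,82.3])
def tap(B,gap,z=57.):
    """TCP with the face 'gap' mm before point B"""
    q=B-(40+gap)*PX[:2]+HO*PY[:2]; return np.r_[q,z]
E
python3 - <<'E'
from h import *
print(tap(FAR,0),tap(NEAR,0))
delta(tap(FAR,40,147),RT); delta(tap(FAR,40),RT)
E
```

```text
[570.1324  22.8665  57.    ] [425.5324  60.1665  57.    ]
t 5.88 tcp [ 536.9 -191.8  145.4] cm in tool [14.4  10.25  1.68] rotvec [-0.0203  0.0362 -0.0001] F [ 0.5 -0.3 -3. ] op 0.246 q [-0.7   0.62  1.74  0.61  1.17 -2.4 ]
t 5.88 tcp [ 536.9 -191.8  145.4] cm in tool [ 9.11 17.53  1.72] rotvec [-0.0203  0.0362 -0.0001] F [ 0.5 -0.3 -3. ] op 0.246 q [-0.7   0.62  1.74  0.61  1.17 -2.4 ]
```

Emit:
{"name": "move_arm", "arguments": {
  "rows": [
    {"tx": 0.9, "ty": 0.64, "tz": 0.1, "rx": -0.01, "ry": 0.018, "rz": 0, "grip": 0},
    {"tx": 1.8, "ty": 1.28, "tz": 0.21, "rx": -0.01, "ry": 0.018, "rz": 0, "grip": 0},
    {"tx": 1.8, "ty": 1.28, "tz": 0.21, "rx": 0, "ry": 0, "rz": 0, "grip": 0},
    {"tx": 1.8, "ty": 1.28, "tz": 0.21, "rx": 0, "ry": 0, "rz": 0, "grip": 0},
    {"tx": 1.8, "ty": 1.28, "tz": 0.21, "rx": 0, "ry": 0, "rz": 0, "grip": 0},
    {"tx": 1.8, "ty": 1.28, "tz": 0.21, "rx": 0, "ry": 0, "rz": 0, "grip": 0},
    {"tx": 1.8, "ty": 1.28, "tz": 0.21, "rx": 0, "ry": 0, "rz": 0, "grip": 0},
    {"tx": 1.8, "ty": 1.28, "tz": 0.21, "rx": 0, "ry": 0, "rz": 0, "grip": 0},
    {"tx": 0.9, "ty": 0.64, "tz": 0.1, "rx": 0, "ry": 0, "rz": 0, "grip": 0},
    {"tx": 0, "ty": 0, "tz": 0, "rx": 0, "ry": 0, "rz": 0, "grip": 0}
  ]
}}

```text
t: 6.72
eef_pos: [565.6, -14.3, 146.7]
tcp_rot: [-1.568, -0.629, 1.307]
ft_force: [-0.2, -0.4, -3.1]
opening: 0.245
```

```bash
python3 - <<'E'
from h import *
delta(tap(FAR,40),RT)
p,d=snap('top'); cv2.imwrite('pics/top3.png',cv2.resize(p[60:300,60:380],None,fx=2.5,fy=2.5,interpolation=cv2.INTER_CUBIC))
p,d=snap('side'); cv2.imwrite('pics/side3.png',p)
E
python3 mal.py
```

```text
t 6.72 tcp [565.6 -14.3 146.7] cm in tool [-5.51  7.09  0.52] rotvec [-0.0029  0.0007  0.0006] F [-0.2 -0.4 -3.1] op 0.245 q [-0.41  0.56  1.87  0.78  0.98 -2.26]
top handle 15 17 [ 4.6 32.3  9.2]
top handle 35 93 [ 1.2 45.  10. ]
top handle 55 95 [ 1.  65.   9.8]
top handle 75 94 [ 0.7 85.  10.8]
top handle 95 88 [  0.7 104.1  10.5]
  end 112.7
top head 653 [[-38.3, -79.5, 0.3], [-3.4, -60.5, 18.0], [39.5, -42.1, 23.0]]
side handle 15 21 [-6.2 32.6  3.2]
side handle 35 82 [-6.2 45.   4.7]
side handle 55 85 [-6.7 65.2  4. ]
side handle 75 81 [-6.3 85.2  4.5]
side handle 95 73 [ -6.3 103.5   5.4]
  end 111.8
side head 378 [[-40.0, -81.8, -19.5], [-36.1, -64.4, 11.0], [32.0, -42.7, 20.3]]
```

View pics/top3.png

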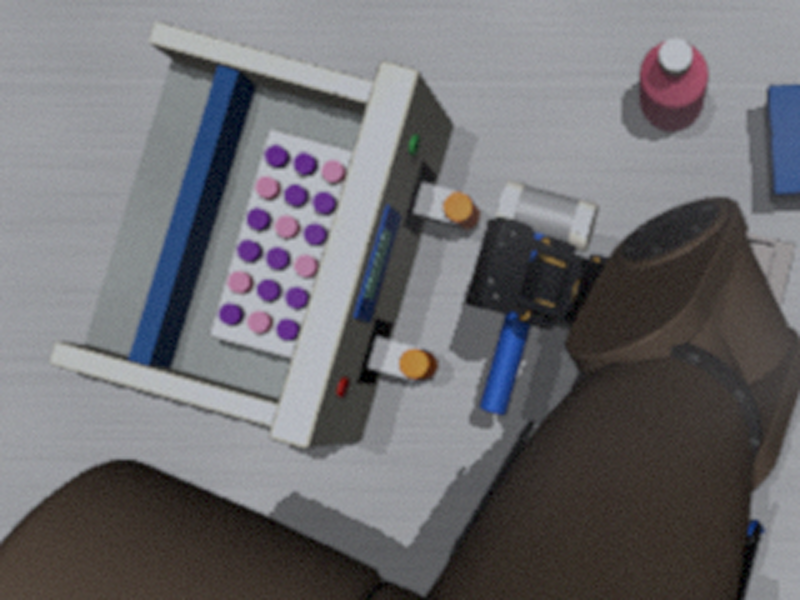

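View pics/side3.png

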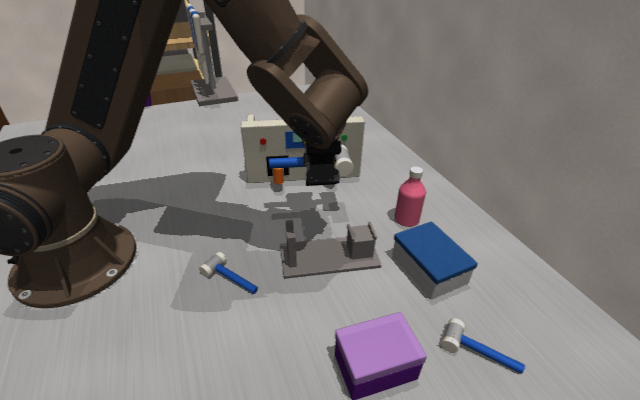

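The head is lined up with the far bumper (crop pixel 458,207) and clear of it. Lowering to bumper height.

Emit:
{"name": "move_arm", "arguments": {
  "rows": [
    {"tx": -0.7, "ty": 0.9, "tz": 0.1, "rx": 0, "ry": 0, "rz": 0, "grip": 0},
    {"tx": -1.1, "ty": 1.42, "tz": 0.1, "rx": 0, "ry": 0, "rz": 0, "grip": 0},
    {"tx": -1.1, "ty": 1.42, "tz": 0.1, "rx": 0, "ry": 0, "rz": 0, "grip": 0},
    {"tx": -1.1, "ty": 1.42, "tz": 0.1, "rx": 0, "ry": 0, "rz": 0, "grip": 0},
    {"tx": -1.1, "ty": 1.42, "tz": 0.1, "rx": 0, "ry": 0, "rz": 0, "grip": 0},
    {"tx": -0.4, "ty": 0.5, "tz": 0, "rx": 0, "ry": 0, "rz": 0, "grip": 0},
    {"tx": 0, "ty": 0, "tz": 0, "rx": 0, "ry": 0, "rz": 0, "grip": 0}
  ]
}}

```text
t: 7.4
eef_pos: [559.8, -19.0, 55.6]
tcp_rot: [-1.567, -0.629, 1.303]
ft_force: [-0.1, -0.3, -2.2]
opening: 0.246
```

```bash
cat > look.py <<'E'
import sys
from mal import *
def bump(n,side=True):
    z=np.load(n+'.npz');p,d=z['p'],z['d'];X=cloud(n,d).reshape(-1,3);h=hsv(p).reshape(-1,3)
    L=np.c_[(X-PM)@PX,(X-PM)@PY,X[:,2]]
    for nm,y in(('far',-75),('near',75)):
        m=((h[:,0]<22))&(h[:,1]>125)&(L[:,2]>(74 if n=='top' else 35))&(L[:,2]<90 if n=='top' else L[:,2]<74)&(np.abs(L[:,1]-y)<22)&(L[:,0]<10)&(L[:,0]>-90)
        P=L[m]
        if len(P)>15: print(n,nm,len(P),'mean(px,py,z)',P.mean(0).round(1),'foremost px ~',(P[:,0].mean()-14 if n=='top' else np.percentile(P[:,0],3)).round(1),'py range',np.percentile(P[:,1],[2,98]).round(1))
        else: print(n,nm,'few',len(P))
def facepx():
    s,tp,R=st(); return (tp-HO*R[:,2]-PM)@PX+40,(tp-HO*R[:,2]-PM)@PY
if __name__=='__main__':
    tag=sys.argv[1]
    s,tp,R=st();print('t',round(s['t'],2),'tcp',tp.round(1),'rot',np.round(s['tcp_rot'],3),'F',np.round(s['ft_force'],1),'Fpx',round(float(np.dot(s['ft_force'],PX)),1),'face px,py',np.round(facepx(),1),'q',np.round(s['joints'],2))
    for n in ('top','side'):
        p,d=snap(n); cv2.imwrite(f'pics/{n}{tag}.png',cv2.resize(p[60:260,80:400] if n=='top' else p[80:300,180:400],None,fx=2.5,fy=2.5,interpolation=cv2.INTER_CUBIC))
        bump(n)
    if len(sys.argv)>2: mal('top');mal('side')
E
python3 look.py 4 m; python3 -c "
from h import *
delta(tap(FAR,10),RT)"
```

```text
t 7.4 tcp [559.8 -19.   55.6] rot [-1.567 -0.629  1.303] F [-0.1 -0.3 -2.2] Fpx -0.3 face px,py [-98.7 -75. ] q [-0.42  0.71  1.93  0.89  0.84 -2.45]
top far 99 mean(px,py,z) [-43.  -72.6  80.5] foremost px ~ -57.0 py range [-84.2 -61.2]
top near 61 mean(px,py,z) [-45.8  71.3  80.5] foremost px ~ -59.8 py range [64.1 78.1]
side far few 0
side near 124 mean(px,py,z) [-50.7  75.8  55.1] foremost px ~ -57.8 py range [61.7 90.8]
top handle 15 13 [ 2.  32.7  8.7]
top handle 35 76 [-1.5 45.1  7.9]
top handle 55 77 [-1.2 64.9  8.5]
top handle 75 78 [-1.5 84.8  8.5]
top handle 95 66 [ -1.7 103.5   9.1]
  end 111.7
top head 558 [[-41.1, -79.7, -1.5], [-5.5, -60.2, 15.9], [36.9, -42.0, 21.0]]
side handle 15 16 [-8.6 32.6  3.3]
side handle 35 71 [-7.1 44.9  4.6]
side handle 55 68 [-7.4 65.   4.7]
side handle 75 72 [-7.5 84.9  4.6]
side handle 95 60 [ -7.  103.2   5.5]
  end 111.1
side head 354 [[-41.3, -82.3, -19.7], [-37.3, -65.1, 11.5], [35.6, -42.9, 19.7]]
t 7.5 tcp [560.7 -18.8  57.6] cm in tool [2.61 1.97 0.18] rotvec [-0.     -0.0008  0.0002] F [-0.4  0.2 -1.6] op 0.242 q [-0.42  0.71  1.93  0.89  0.85 -2.45]
```

View pics/top4.png

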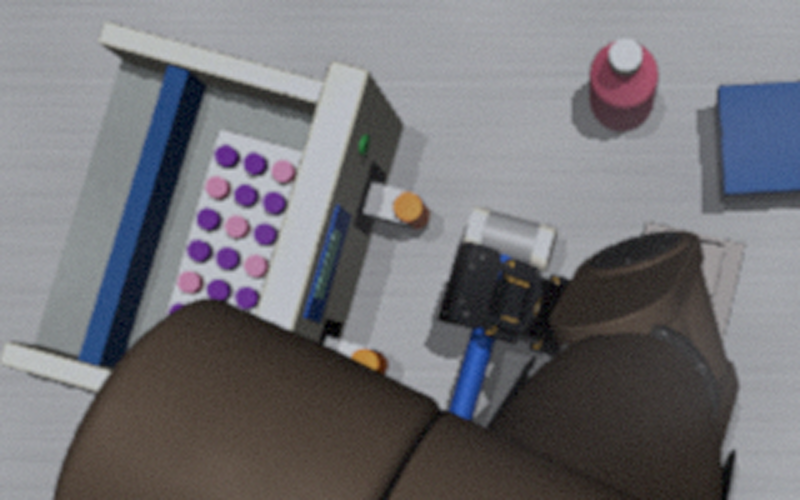

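View pics/side4.png

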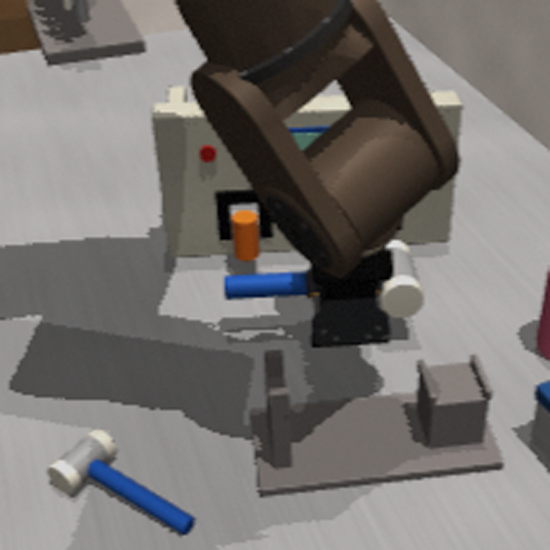

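Emit:
{"name": "move_arm", "arguments": {
  "rows": [
    {"tx": 0.81, "ty": 0.59, "tz": 0.1, "rx": 0, "ry": 0, "rz": 0, "grip": 0},
    {"tx": 0.81, "ty": 0.59, "tz": 0.05, "rx": 0, "ry": 0, "rz": 0, "grip": 0},
    {"tx": 0.81, "ty": 0.59, "tz": 0, "rx": 0, "ry": 0, "rz": 0, "grip": 0},
    {"tx": 0.4, "ty": 0.29, "tz": 0, "rx": 0, "ry": 0, "rz": 0, "grip": 0},
    {"tx": 0.4, "ty": 0.29, "tz": 0, "rx": 0, "ry": 0, "rz": 0, "grip": 0},
    {"tx": 0.4, "ty": 0.29, "tz": 0, "rx": 0, "ry": 0, "rz": 0, "grip": 0}
  ]
}}

```text
t: 8.0
eef_pos: [570.4, 25.9, 57.4]
tcp_rot: [-1.57, -0.627, 1.307]
ft_force: [-12.6, -11.5, -3.1]
opening: 0.249
```

```bash
cat > s.py <<'E'
from look import *
s,tp,R=st();print('t',round(s['t'],2),'tcp',tp.round(1),'F',np.round(s['ft_force'],1),'Fpx',round(float(np.dot(s['ft_force'],PX)),1),'M',np.round(s['moment'],2),'face px,py',np.round(facepx(),1),'op',round(s['opening'],3),'rot',np.round(s['tcp_rot'],3),'q',np.round(s['joints'],2))
E
python3 s.py
```

```text
t 8.0 tcp [570.4  25.9  57.4] F [-12.6 -11.5  -3.1] Fpx -14.4 M [-2.34  2.05  0.33] face px,py [-52.5 -73.4] op 0.249 rot [-1.57  -0.627  1.307] q [-0.34  0.71  1.93  0.94  0.81 -2.42]
```

Emit:
{"name": "move_arm", "arguments": {
  "rows": [
    {"tx": -0.81, "ty": -0.59, "tz": 0, "rx": 0, "ry": 0, "rz": 0, "grip": 0},
    {"tx": -0.81, "ty": -0.59, "tz": 0, "rx": 0, "ry": 0, "rz": 0, "grip": 0},
    {"tx": 0, "ty": 0, "tz": 0, "rx": 0, "ry": 0, "rz": 0, "grip": 0}
  ]
}}

```text
t: 8.25
eef_pos: [565.6, 4.3, 57.6]
tcp_rot: [-1.571, -0.628, 1.305]
ft_force: [0.0, -0.8, -2.4]
opening: 0.249
```

```bash
python3 look.py 5 m
```

```text
t 8.25 tcp [565.6   4.3  57.6] rot [-1.571 -0.628  1.305] F [ 0.  -0.8 -2.4] Fpx -0.8 face px,py [-74.8 -74.5] q [-0.38  0.71  1.93  0.92  0.83 -2.44]
top far 101 mean(px,py,z) [-42.5 -72.7  80.1] foremost px ~ -56.5 py range [-84.2 -61.4]
top near 114 mean(px,py,z) [-44.2  76.1  80.4] foremost px ~ -58.2 py range [64.1 88.2]
side far few 14
side near 128 mean(px,py,z) [-50.4  75.5  54.8] foremost px ~ -57.8 py range [61.5 90.8]
top handle 15 13 [ 2.1 32.3 10.4]
top handle 35 79 [-1.2 45.  10.4]
top handle 55 78 [-0.6 65.  10.6]
top handle 75 77 [-0.2 85.  11.3]
top handle 95 68 [1.000e-01 1.036e+02 1.150e+01]
  end 112.0
top head 592 [[-43.2, -80.5, -10.0], [-5.9, -60.9, 17.1], [58.1, -42.0, 22.7]]
side handle 15 16 [-6.8 32.5  4.4]
side handle 35 70 [-6.6 44.8  5. ]
side handle 55 71 [-5.8 64.7  6. ]
side handle 75 65 [-5.8 84.8  6.3]
side handle 95 53 [ -5.6 103.2   6.6]
  end 110.7
side head 354 [[-42.9, -82.1, -18.8], [-38.2, -65.0, 12.0], [34.8, -43.2, 20.2]]
```

View pics/top5.png

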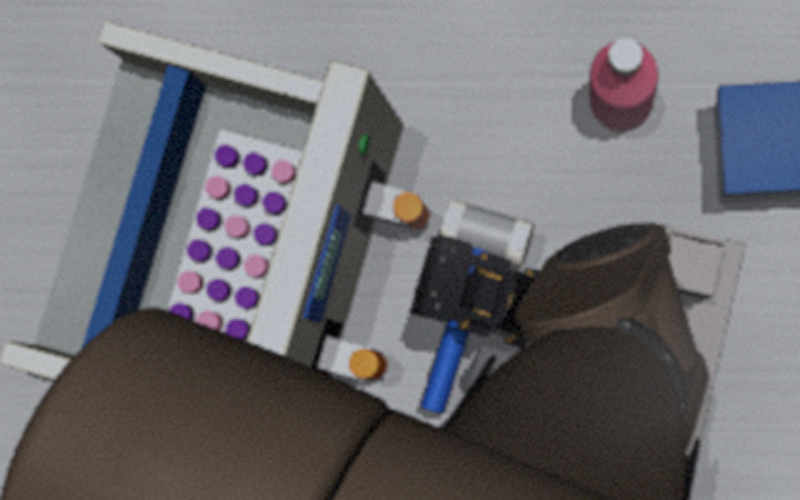

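Emit:
{"name": "move_arm", "arguments": {
  "rows": [
    {"tx": 0.81, "ty": 0.59, "tz": 0, "rx": 0, "ry": 0, "rz": 0, "grip": 0},
    {"tx": 0.81, "ty": 0.59, "tz": 0, "rx": 0, "ry": 0, "rz": 0, "grip": 0},
    {"tx": 0.4, "ty": 0.29, "tz": 0, "rx": 0, "ry": 0, "rz": 0, "grip": 0},
    {"tx": 0.32, "ty": 0.24, "tz": 0, "rx": 0, "ry": 0, "rz": 0, "grip": 0}
  ]
}}

```text
t: 8.68
eef_pos: [573.5, 34.8, 57.2]
tcp_rot: [-1.571, -0.627, 1.306]
ft_force: [-0.2, -6.7, -4.9]
opening: 0.251
```

```bash
python3 s.py
```

```text
t 8.68 tcp [573.5  34.8  57.2] F [-0.2 -6.7 -4.9] Fpx -6.5 M [-1.71  0.49 -0.61] face px,py [-43.2 -74.2] op 0.251 rot [-1.571 -0.627  1.306] q [-0.32  0.71  1.93  0.95  0.8  -2.41]
```

Emit:
{"name": "move_arm", "arguments": {
  "rows": [
    {"tx": -0.81, "ty": -0.59, "tz": 0, "rx": 0, "ry": 0, "rz": 0, "grip": 0},
    {"tx": -0.81, "ty": -0.59, "tz": 0, "rx": 0, "ry": 0, "rz": 0, "grip": 0},
    {"tx": 0, "ty": 0, "tz": 0, "rx": 0, "ry": 0, "rz": 0, "grip": 0}
  ]
}}

```text
t: 8.93
eef_pos: [567.7, 13.5, 57.5]
tcp_rot: [-1.571, -0.628, 1.306]
ft_force: [0.3, 0.5, -2.9]
opening: 0.244
```

```bash
python3 look.py 6 m
```

```text
t 8.93 tcp [567.7  13.5  57.5] rot [-1.571 -0.628  1.306] F [ 0.3  0.5 -2.9] Fpx 0.6 face px,py [-65.3 -74.2] q [-0.36  0.71  1.93  0.93  0.82 -2.43]
top far 103 mean(px,py,z) [-33.8 -72.8  80.9] foremost px ~ -47.8 py range [-84.4 -61.3]
top near 111 mean(px,py,z) [-43.   76.2  80.4] foremost px ~ -57.0 py range [64.7 87.2]
side far 16 mean(px,py,z) [-38.2 -83.8  66.2] foremost px ~ -45.2 py range [-92.1 -76.4]
side near 116 mean(px,py,z) [-48.5  74.   57.3] foremost px ~ -56.2 py range [58. 88.]
top handle 15 12 [ 3.2 32.2 10.6]
top handle 35 80 [-1.1 45.  10.7]
top handle 55 78 [-0.5 65.2 10.8]
top handle 75 78 [-0.2 85.  11.3]
top handle 95 68 [  0.3 103.9  11.2]
  end 112.1
top head 587 [[-42.9, -80.4, -9.2], [-5.8, -60.9, 17.0], [58.1, -41.9, 22.4]]
side handle 15 16 [-6.7 33.   6. ]
side handle 35 67 [-6.2 45.2  5.4]
side handle 55 68 [-5.8 64.8  5.9]
side handle 75 63 [-6.4 84.5  6.2]
side handle 95 56 [ -5.1 103.    6.5]
  end 111.1
side head 352 [[-42.6, -82.3, -18.6], [-38.6, -64.7, 11.6], [36.0, -41.9, 20.8]]
```

Tap 2 moved the far bumper about 9 mm at 6.5 N. The bumper stops about 4.5 mm behind my computed face. Continuing on far.

Emit:
{"name": "move_arm", "arguments": {
  "rows": [
    {"tx": 0.81, "ty": 0.59, "tz": 0, "rx": 0, "ry": 0, "rz": 0, "grip": 0},
    {"tx": 0.65, "ty": 0.47, "tz": 0, "rx": 0, "ry": 0, "rz": 0, "grip": 0},
    {"tx": 0.4, "ty": 0.29, "tz": 0, "rx": 0, "ry": 0, "rz": 0, "grip": 0},
    {"tx": 0.4, "ty": 0.29, "tz": 0, "rx": 0, "ry": 0, "rz": 0, "grip": 0}
  ]
}}

```text
t: 9.37
eef_pos: [575.2, 42.3, 57.2]
tcp_rot: [-1.57, -0.627, 1.306]
ft_force: [-2.3, -6.4, -4.0]
opening: 0.248
```

```bash
python3 s.py
```

```text
t 9.37 tcp [575.2  42.3  57.2] F [-2.3 -6.4 -4. ] Fpx -6.8 M [-1.65  0.76 -0.4 ] face px,py [-35.5 -73.8] op 0.248 rot [-1.57  -0.627  1.306] q [-0.31  0.71  1.93  0.96  0.8  -2.4 ]
```

Emit:
{"name": "move_arm", "arguments": {
  "rows": [
    {"tx": -0.81, "ty": -0.59, "tz": 0, "rx": 0, "ry": 0, "rz": 0, "grip": 0},
    {"tx": -0.81, "ty": -0.59, "tz": 0, "rx": 0, "ry": 0, "rz": 0, "grip": 0},
    {"tx": 0, "ty": 0, "tz": 0, "rx": 0, "ry": 0, "rz": 0, "grip": 0}
  ]
}}

```text
t: 9.62
eef_pos: [569.8, 20.9, 57.5]
tcp_rot: [-1.571, -0.628, 1.306]
ft_force: [0.2, 0.5, -2.7]
opening: 0.243
```

```bash
python3 look.py 7 m
```

```text
t 9.62 tcp [569.8  20.9  57.5] rot [-1.571 -0.628  1.306] F [ 0.2  0.5 -2.7] Fpx 0.6 face px,py [-57.6 -74.2] q [-0.35  0.71  1.93  0.94  0.82 -2.42]
top far 103 mean(px,py,z) [-25.7 -72.5  80.4] foremost px ~ -39.7 py range [-83.6 -61.1]
top near 108 mean(px,py,z) [-42.7  76.2  80.7] foremost px ~ -56.7 py range [64.7 87.3]
side far 17 mean(px,py,z) [-30.7 -82.5  66.1] foremost px ~ -38.8 py range [-94.4 -73.7]
side near 98 mean(px,py,z) [-48.8  73.7  59.3] foremost px ~ -55.2 py range [59.6 86.9]
top handle 15 12 [ 2.9 31.9 10.2]
top handle 35 83 [-1.3 45.  10.4]
top handle 55 77 [-0.6 65.2 11. ]
top handle 75 77 [-0.4 85.1 11.3]
top handle 95 72 [ -0.4 103.8  11.2]
  end 112.1
top head 591 [[-43.0, -80.3, -8.1], [-6.0, -60.5, 16.8], [36.5, -41.8, 23.3]]
side handle 15 17 [-7.7 32.6  5.2]
side handle 35 71 [-5.8 45.2  5.7]
side handle 55 63 [-5.5 64.9  6. ]
side handle 75 68 [-6.2 84.8  5.2]
side handle 95 60 [ -5.  103.    6.3]
  end 111.0
side head 344 [[-42.8, -81.6, -19.2], [-38.2, -64.2, 11.5], [34.4, -42.8, 20.1]]
```

Emit:
{"name": "move_arm", "arguments": {
  "rows": [
    {"tx": 0.81, "ty": 0.59, "tz": 0, "rx": 0, "ry": 0, "rz": 0, "grip": 0},
    {"tx": 0.57, "ty": 0.41, "tz": 0, "rx": 0, "ry": 0, "rz": 0, "grip": 0},
    {"tx": 0.32, "ty": 0.24, "tz": 0, "rx": 0, "ry": 0, "rz": 0, "grip": 0},
    {"tx": 0.32, "ty": 0.24, "tz": 0, "rx": 0, "ry": 0, "rz": 0, "grip": 0}
  ]
}}

```text
t: 10.05
eef_pos: [575.4, 46.3, 56.6]
tcp_rot: [-1.569, -0.625, 1.306]
ft_force: [-20.6, -36.7, 5.2]
opening: 0.249
```

```bash
python3 s.py
```

```text
t 10.05 tcp [575.4  46.3  56.6] F [-20.6 -36.7   5.2] Fpx -40.8 M [-4.97  3.11  0.58] face px,py [-31.5 -73. ] op 0.249 rot [-1.569 -0.625  1.306] q [-0.3   0.71  1.93  0.96  0.8  -2.4 ]
```

Emit:
{"name": "move_arm", "arguments": {
  "rows": [
    {"tx": -0.81, "ty": -0.59, "tz": 0, "rx": 0, "ry": 0, "rz": 0, "grip": 0},
    {"tx": -0.81, "ty": -0.59, "tz": 0, "rx": 0, "ry": 0, "rz": 0, "grip": 0},
    {"tx": 0, "ty": 0, "tz": 0, "rx": 0, "ry": 0, "rz": 0, "grip": 0}
  ]
}}

```text
t: 10.3
eef_pos: [571.3, 26.3, 57.5]
tcp_rot: [-1.571, -0.628, 1.306]
ft_force: [0.3, 0.3, -3.4]
opening: 0.244
```

```bash
python3 look.py 8 m;  python3 -c "
from h import *
delta(tap(NEAR,40),RT);delta(tap(FAR,30),RT)"
```

```text
t 10.3 tcp [571.3  26.3  57.5] rot [-1.571 -0.628  1.306] F [ 0.3  0.3 -3.4] Fpx 0.3 face px,py [-52.  -74.2] q [-0.34  0.71  1.93  0.94  0.81 -2.42]
top far 105 mean(px,py,z) [-24.7 -72.6  80.2] foremost px ~ -38.7 py range [-83.9 -61.2]
top near 109 mean(px,py,z) [-42.2  76.   80.8] foremost px ~ -56.2 py range [64.1 87.2]
side far 21 mean(px,py,z) [-26.6 -83.4  67.2] foremost px ~ -36.8 py range [-94.4 -72.2]
side near 87 mean(px,py,z) [-47.6  73.7  61.5] foremost px ~ -55.2 py range [56.5 87.7]
top handle 15 14 [ 3.  32.3  8.3]
top handle 35 77 [-0.8 45.3 10.4]
top handle 55 79 [-0.3 65.1 11. ]
top handle 75 77 [ 0.2 85.1 11.8]
top handle 95 71 [  0.2 103.6  11.3]
  end 111.8
top head 609 [[-43.7, -80.6, -12.4], [-6.1, -60.5, 16.6], [55.3, -41.6, 22.2]]
side handle 15 13 [-7.9 32.4  5.2]
side handle 35 69 [-5.5 45.2  5.2]
side handle 55 69 [-4.6 65.4  5.9]
side handle 75 61 [-5.1 84.5  5.6]
side handle 95 57 [ -4.  102.8   7.2]
  end 111.0
side head 339 [[-43.6, -82.1, -20.3], [-38.3, -64.2, 11.7], [34.0, -43.5, 20.0]]
t 10.4 tcp [571.4  27.   57.5] cm in tool [-3.77 -2.68 14.95] rotvec [ 0.0001 -0.0005  0.0004] F [ 0.3 -0.1 -2.4] op 0.242 q [-0.34  0.71  1.93  0.94  0.81 -2.42]
t 10.4 tcp [571.4  27.   57.5] cm in tool [-2.81 -1.98  0.02] rotvec [ 0.0001 -0.0005  0.0004] F [ 0.3 -0.1 -2.4] op 0.242 q [-0.34  0.71  1.93  0.94  0.81 -2.42]
```

View pics/top8.png

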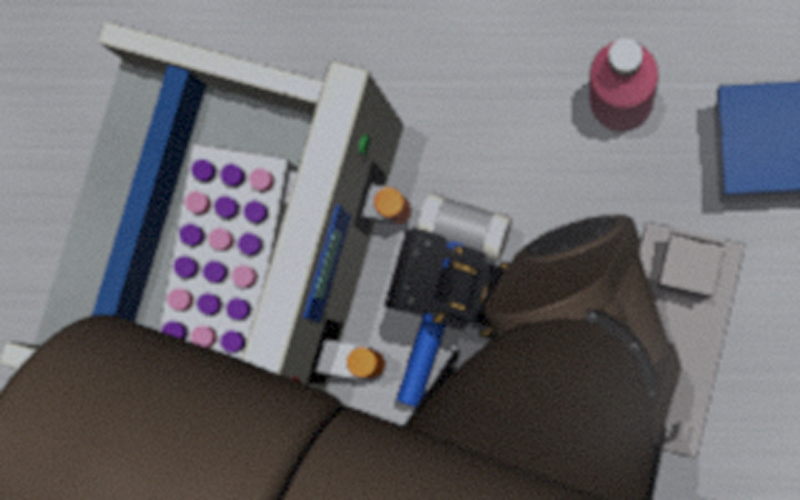

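Far is now bound: only about 1 mm of give at 41 N, so I'll use smaller overlaps from here. The mid-bumper position, about −47.5 mm, matches the end of the first phase (32 mm of travel left). I'll back off and shift to near.

Emit:
{"name": "move_arm", "arguments": {
  "rows": [
    {"tx": -1.25, "ty": -0.9, "tz": 0, "rx": 0, "ry": 0, "rz": 0, "grip": 0},
    {"tx": -1.25, "ty": -0.9, "tz": 0, "rx": 0, "ry": 0, "rz": 0, "grip": 0},
    {"tx": -1.25, "ty": -0.9, "tz": 0, "rx": 0, "ry": 0, "rz": 0, "grip": 0},
    {"tx": 0, "ty": 0, "tz": 2.0, "rx": 0, "ry": 0, "rz": 0, "grip": 0},
    {"tx": 0, "ty": 0, "tz": 3.0, "rx": 0, "ry": 0, "rz": 0, "grip": 0},
    {"tx": 0, "ty": 0, "tz": 3.0, "rx": 0, "ry": 0, "rz": 0, "grip": 0},
    {"tx": 0, "ty": 0, "tz": 3.0, "rx": 0, "ry": 0, "rz": 0, "grip": 0},
    {"tx": 0, "ty": 0, "tz": 2.5, "rx": 0, "ry": 0, "rz": 0, "grip": 0},
    {"tx": 0, "ty": 0, "tz": 1.5, "rx": 0, "ry": 0, "rz": 0, "grip": 0},
    {"tx": 0, "ty": 0, "tz": 0, "rx": 0, "ry": 0, "rz": 0, "grip": 0}
  ]
}}

```text
t: 11.23
eef_pos: [422.7, 21.6, 71.0]
tcp_rot: [-1.547, -0.617, 1.295]
ft_force: [-0.1, -0.0, -3.7]
opening: 0.246
```

```bash
python3 s.py; python3 look.py 9 m;  python3 -c "
from h import *
delta(tap(NEAR,40),RT)"
```

```text
t 11.23 tcp [422.7  21.6  71. ] F [-0.1 -0.  -3.7] Fpx -0.1 M [-0.55  0.19 -0.02] face px,py [-95.2  68. ] op 0.246 rot [-1.547 -0.617  1.295] q [-0.46  0.59  2.26  1.01  0.73 -2.68]
t 11.23 tcp [422.7  21.6  71. ] rot [-1.547 -0.617  1.295] F [-0.1 -0.  -3.7] Fpx -0.1 face px,py [-95.2  68. ] q [-0.46  0.59  2.26  1.01  0.73 -2.68]
top far 103 mean(px,py,z) [-24.7 -72.5  80.8] foremost px ~ -38.7 py range [-84.2 -60.9]
top near 109 mean(px,py,z) [-42.1  76.   80.2] foremost px ~ -56.1 py range [64.7 87.2]
side far 126 mean(px,py,z) [-31.  -73.6  56.3] foremost px ~ -38.5 py range [-92.  -61.6]
side near 71 mean(px,py,z) [-46.9  74.7  64.3] foremost px ~ -54.3 py range [57.7 87.8]
top handle 35 42 [ 0.2 49.5 12.5]
top handle 55 83 [ 1.3 65.1 12.9]
top handle 75 84 [ 1.4 85.  14. ]
  end 96.9
top head 663 [[-42.1, -78.8, -1.8], [-4.0, -58.9, 15.8], [36.1, -37.9, 21.8]]
side handle 35 41 [-7.1 49.2  4.8]
side handle 55 73 [-5.5 64.9  6.9]
side handle 75 77 [-4.9 84.9  8.5]
side handle 95 62 [ -4.3 103.3   8.7]
  end 111.4
side head 496 [[-42.8, -82.4, -19.2], [-29.1, -62.0, 11.3], [34.4, -41.6, 19.3]]
t 11.33 tcp [425.1  20.4  70.4] cm in tool [-0.91  1.02  0.98] rotvec [-0.0149 -0.0083 -0.0113] F [-0.7 -0.2 -3.1] op 0.245 q [-0.46  0.59  2.26  1.01  0.73 -2.68]
```

View pics/top9.png

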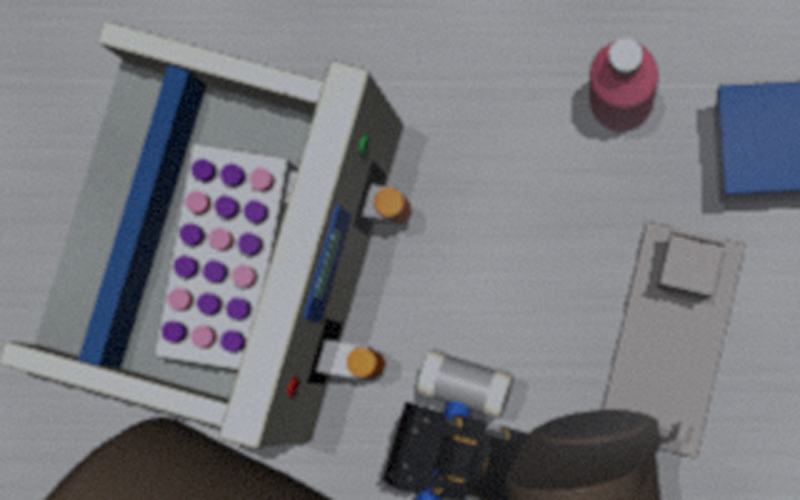

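View pics/side9.png

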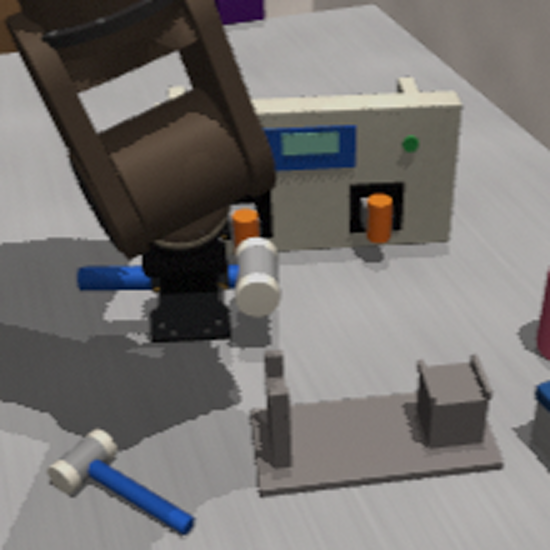

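Joint 6 is at its range here (−2.68 of −2.69), so the pose was clipped. I'll yaw the tool about 5° the relieving way and plan the near taps from there.

```bash
cat >> h.py <<'E'
def tpose(px,py,z,dyaw=0.,lean=36.):
    R=leanR(YP+dyaw,np.radians(lean)); mx=np.array([R[1,2],-R[0,2],0.])
    F=np.array([PM[0],PM[1],0])+px*PX+py*PY; q=F-40*mx+HO*R[:,2]; q[2]=z; return q,R
E
python3 - <<'E'
from h import *
for dy in (0,-.08,-.12):
    print(dy); delta(*tpose(-80,70,60,dy))
E
```

```text
0
t 11.33 tcp [425.1  20.4  70.4] cm in tool [0.69 1.78 0.45] rotvec [-0.0149 -0.0083 -0.0113] F [-0.7 -0.2 -3.1] op 0.245 q [-0.46  0.59  2.26  1.01  0.73 -2.68]
-0.08
t 11.33 tcp [425.1  20.4  70.4] cm in tool [1.11 2.08 0.74] rotvec [-0.0615  0.0567 -0.012 ] F [-0.7 -0.2 -3.1] op 0.245 q [-0.46  0.59  2.26  1.01  0.73 -2.68]
-0.12
t 11.33 tcp [425.1  20.4  70.4] cm in tool [1.32 2.23 0.88] rotvec [-0.0849  0.0892 -0.0123] F [-0.7 -0.2 -3.1] op 0.245 q [-0.46  0.59  2.26  1.01  0.73 -2.68]
```

Turn first, then shift, using dyaw −0.10.

Emit:
{"name": "move_arm", "arguments": {
  "rows": [
    {"tx": 0.2, "ty": 0.3, "tz": 0, "rx": -0.035, "ry": 0.036, "rz": -0.006, "grip": 0},
    {"tx": 0.3, "ty": 0.4, "tz": 0.2, "rx": -0.038, "ry": 0.036, "rz": -0.006, "grip": 0},
    {"tx": 0.3, "ty": 0.6, "tz": 0.3, "rx": 0, "ry": 0, "rz": 0, "grip": 0},
    {"tx": 0.4, "ty": 0.8, "tz": 0.3, "rx": 0, "ry": 0, "rz": 0, "grip": 0},
    {"tx": 0, "ty": 0, "tz": 0, "rx": 0, "ry": 0, "rz": 0, "grip": 0}
  ]
}}

```text
t: 11.75
eef_pos: [432.2, 44.4, 71.7]
tcp_rot: [-1.548, -0.618, 1.198]
ft_force: [-0.1, 0.5, -3.1]
opening: 0.25
```

```bash
sed -i 's/def facepx.*/def facepx():\n    s,tp,R=st(); mx=np.array([R[1,2],-R[0,2],0]); c=tp-HO*R[:,2]+40*mx-PM; return c@PX,c@PY/; /s,tp,R=st(); return (tp-HO/d' look.py; sed -n '/def facepx/,/^if/p' look.py; python3 s.py; python3 -c "
from h import *
delta(*tpose(-51.6+6,70,60,-.1)); print(leanR(YP-.1,np.radians(36)).T@PX)"; python3 look.py 10 m
```

```text
def facepx():
    s,tp,R=st(); mx=np.array([R[1,2],-R[0,2],0]); c=tp-HO*R[:,2]+40*mx-PM; return c@PX,c@PY
if __name__=='__main__':
t 11.75 tcp [432.2  44.4  71.7] F [-0.1  0.5 -3.1] Fpx 0.5 M [-0.57  0.23 -0.02] face px,py [-77.   61.3] op 0.25 rot [-1.548 -0.618  1.198] q [-0.41  0.59  2.29  1.16  0.68 -2.68]
t 11.75 tcp [432.2  44.4  71.7] cm in tool [1.82 2.75 1.16] rotvec [-0.0179 -0.0065 -0.0106] F [-0.1  0.5 -3.1] op 0.25 q [-0.41  0.59  2.29  1.16  0.68 -2.68]
[0.80497258 0.58484681 0.09983308]
t 11.75 tcp [432.2  44.4  71.7] rot [-1.548 -0.618  1.198] F [-0.1  0.5 -3.1] Fpx 0.5 face px,py [-77.   61.3] q [-0.41  0.59  2.29  1.16  0.68 -2.68]
top far 106 mean(px,py,z) [-24.6 -72.6  80.8] foremost px ~ -38.6 py range [-84.  -61.2]
top near 113 mean(px,py,z) [-41.9  75.8  80.4] foremost px ~ -55.9 py range [63.8 87. ]
side far 127 mean(px,py,z) [-31.1 -73.7  55.3] foremost px ~ -39.2 py range [-92.1 -61.6]
side near 34 mean(px,py,z) [-41.2  80.8  64.2] foremost px ~ -53.2 py range [59.7 88.5]
top handle 35 53 [ 1.2 48.6 11.6]
top handle 55 81 [ 1.6 65.2 12.5]
top handle 75 83 [ 1.9 85.2 13. ]
top handle 95 68 [  2.4 103.1  14. ]
  end 111.1
top head 659 [[-41.9, -81.4, -2.4], [-4.1, -62.0, 15.4], [36.1, -40.9, 21.2]]
side handle 35 14 [-7.4 51.2  3.1]
side handle 55 61 [-5.5 65.9  6.7]
side handle 75 71 [-4.7 84.6  7.9]
side handle 95 55 [ -4.5 102.3   8. ]
  end 110.6
side head 487 [[-42.5, -83.6, -19.9], [-29.0, -64.3, 10.5], [36.1, -43.3, 18.9]]
```

The yaw didn't help, so I'll model the arm (spherical wrist, by the joint sums) and check which near-tap poses are feasible.

```bash
cat > kin.py <<'E'
from h import *
from scipy.optimize import least_squares
Rz=lambda a:Ro.from_euler('z',a).as_matrix(); Ry=lambda a:Ro.from_euler('y',a).as_matrix()
C=np.array([[-1,0,0],[0,0,1],[0,1,0.]]).T  # columns: tool x=-ex, y=ez, z=ey
def fk(q,p):
    a1,d1,L2,a3,L3,L6=p
    R3=Rz(q[0])@Ry(q[1]+q[2]); Rw=R3@Rz(q[3])@Ry(q[4])@Rz(q[5])
    pos=Rz(q[0])@np.array([a1+L2*np.sin(q[1]),0,d1+L2*np.cos(q[1])])+R3@np.array([a3,0,L3])+Rw@np.array([0,0,L6])
    return pos,Rw@C
D=[([1.18141830,.491499382,1.55939710,6.1e-6,1.09170289,-.105604943],[174.89,599.82,233.12],[-1.57068,.001,1.28702]),
([-.69851796,.71227614,1.76769619,.63869193,1.07576177,-2.47712396],[537.286,-191.92,85.536],[-1.57663882,-.62851226,1.35081468]),
([-.75,.51,1.66,.53,1.34,-2.32],[516.7,-218.8,234.2],[-1.572,-.606,1.35]),
([-.41,.56,1.87,.78,.98,-2.26],[565.6,-14.3,146.7],[-1.568,-.629,1.307]),
([-.42,.71,1.93,.89,.84,-2.45],[559.8,-19,55.6],[-1.567,-.629,1.303]),
([-.30,.71,1.93,.96,.80,-2.40],[575.4,46.3,56.6],[-1.569,-.625,1.306]),
([-.46,.59,2.26,1.01,.73,-2.68],[422.7,21.6,71],[-1.547,-.617,1.295])]
s=env.state(); D.append((s['joints'],s['eef_pos'],s['tcp_rot'])); w=[10,10,1,1,1,1,1,10]
def res(p): return np.concatenate([(fk(q,p)[0]-x)*k for (q,x,r),k in zip(D,w)])
P0=least_squares(res,[100,400,450,0,450,200]).x
if __name__=='__main__':
    print(P0.round(1)); print((res(P0).reshape(-1,3)/np.array(w)[:,None]).round(1))
    for q,x,r in D: print(np.degrees(Ro.from_matrix(fk(q,P0)[1].T@Ro.from_euler('xyz',r).as_matrix()).magnitude()).round(2),end=' ')
LO=np.array([-3.1,-.84,.05,-1.13,.06,-2.69]);HI=np.array([3.1,2.19,2.79,4.28,2.93,2.69])
def ik(pos,R,q0):
    f=lambda q:np.r_[(fk(q,P0)[0]-pos)/100,Ro.from_matrix(fk(q,P0)[1].T@R).as_rotvec()]
    r=least_squares(f,q0); return r.x,np.abs(r.fun).max()
E
python3 kin.py
python3 - <<'E'
from kin import *
q0=np.array(env.state()['joints'])
for px in (-80,-50,-25,-10):
  for py in (75,62):
    for z in (60,):
      for dy in (0,.1,-.1):
        for lean in (36,42,30):
          for flip in (0,1):
            T,R=tpose(px,py,z,dy,lean)
            if flip: R=R@np.diag([-1,1,-1])
            q,e=ik(T,R,q0+np.array([0,0,0,0,0,3.1*flip])); 
            if e<1e-3: print(px,py,z,dy,lean,flip,q.round(2),'OK' if ((q>LO+.02)&(q<HI-.02)).all() else '--')
E
```

```text
[-93.8 177.8 745.7  34.5 429.4 371.3]
[[ 61.5 -23.8   1.9]
 [ -5.   -0.8  -3.7]
 [-26.6  11.9  18.3]
 [  2.9   3.7  15.4]
 [ 16.3  -3.   -6.3]
 [ 23.   -3.   -6.6]
 [ -2.7   4.3   2.4]
 [  2.7   1.5   1.5]]
0.0 0.0 0.12 0.52 0.27 0.29 0.23 0.0 -80 75 60 0 36 0 [-0.44  0.62  2.29  1.11  0.7  -2.79] --
-80 75 60 0 36 1 [-0.44  0.62  2.29  1.11  0.7   0.36] OK
-80 75 60 0 42 0 [-0.52  0.66  2.3   1.14  0.79 -2.9 ] --
-80 75 60 0 42 1 [-0.52  0.66  2.3   1.14  0.79  0.24] OK
-80 75 60 0 30 0 [-0.36  0.57  2.29  1.05  0.61 -2.64] OK
-80 75 60 0 30 1 [-0.36  0.57  2.29  1.05  0.61  0.5 ] OK
-80 75 60 0.1 36 0 [-0.44  0.63  2.24  0.98  0.75 -2.74] --
-80 75 60 0.1 36 1 [-0.44  0.63  2.24  0.98  0.75  0.4 ] OK
-80 75 60 0.1 42 0 [-0.51  0.67  2.23  1.01  0.84 -2.84] --
-80 75 60 0.1 42 1 [-0.51  0.67  2.23  1.01  0.84  0.3 ] OK
-80 75 60 0.1 30 0 [-0.37  0.58  2.24  0.92  0.66 -2.61] OK
-80 75 60 0.1 30 1 [-0.37  0.58  2.24  0.92  0.66  0.53] OK
-80 75 60 -0.1 36 0 [-0.44  0.61  2.35  1.27  0.66 -2.85] --
-80 75 60 -0.1 36 1 [-0.44  0.61  2.35  1.27  0.66  0.29] OK
-80 75 60 -0.1 42 0 [-0.52
[... 7035 characters left out ...]
  0.63  2.22  1.1   0.71 -2.69] --
-10 62 60 0.1 36 1 [-0.28  0.63  2.22  1.1   0.71  0.45] OK
-10 62 60 0.1 42 0 [-0.35  0.67  2.23  1.15  0.81 -2.81] --
-10 62 60 0.1 42 1 [-0.35  0.67  2.23  1.15  0.81  0.33] OK
-10 62 60 0.1 30 0 [-0.2   0.59  2.21  1.02  0.63 -2.54] OK
-10 62 60 0.1 30 1 [-0.2   0.59  2.21  1.02  0.63  0.61] OK
-10 62 60 -0.1 36 0 [-0.25  0.61  2.34  1.42  0.63 -2.81] --
-10 62 60 -0.1 36 1 [-0.25  0.61  2.34  1.42  0.63  0.33] OK
-10 62 60 -0.1 42 0 [-0.33  0.66  2.36  1.48  0.74 -2.96] --
-10 62 60 -0.1 42 1 [-0.33  0.66  2.36  1.48  0.74  0.18] OK
-10 62 60 -0.1 30 0 [-0.17  0.57  2.31  1.31  0.53 -2.61] OK
-10 62 60 -0.1 30 1 [-0.17  0.57  2.31  1.31  0.53  0.53] OK
```

Orientation model is exact, to under 0.5°. Near taps become reachable with lean ~31° and dyaw +0.1, and that also moves the gripper body back from the panel. Re-posing.

Run:
```python
from kin import *
T,R=tpose(-80,66,60,.1,31); delta(T,R)
q0=np.array(env.state()['joints']); print(ik(T,R,q0)[0].round(2))
# world position change & rot first: shift in the new tool axes
s,p,R0=st(); print('after rot, shift in new axes', (R.T@(T-p)/10).round(2))
print('PX in new tool', (R.T@PX).round(3),'PY',(R.T@PY).round(3),'z',R[2].round(3))
```

```text
t 11.85 tcp [432.   43.7  71.8] cm in tool [-1.83  0.14 -0.47] rotvec [ 0.0919 -0.1734  0.0781] F [-0.2 -0.5 -2.2] op 0.245 q [-0.41  0.59  2.29  1.16  0.68 -2.68]
[-0.38  0.59  2.22  0.92  0.68 -2.62]
after rot, shift in new axes [-1.87  0.26 -0.16]
PX in new tool [ 0.853  0.512 -0.1  ] PY [0.086 0.051 0.995] z [ 0.515 -0.857  0.   ]
```

Emit:
{"name": "move_arm", "arguments": {
  "rows": [
    {"tx": -0.9, "ty": 0.1, "tz": -0.1, "rx": 0.015, "ry": -0.03, "rz": 0.02, "grip": 0},
    {"tx": -0.9, "ty": 0.1, "tz": -0.1, "rx": 0.025, "ry": -0.05, "rz": 0.02, "grip": 0},
    {"tx": 0, "ty": 0, "tz": 0, "rx": 0.025, "ry": -0.05, "rz": 0.02, "grip": 0},
    {"tx": 0, "ty": 0, "tz": 0, "rx": 0.025, "ry": -0.043, "rz": 0.018, "grip": 0},
    {"tx": 0, "ty": 0, "tz": 0, "rx": 0, "ry": 0, "rz": 0, "grip": 0}
  ]
}}

```text
t: 12.27
eef_pos: [430.2, 29.5, 61.1]
tcp_rot: [-1.571, -0.539, 1.406]
ft_force: [0.3, 0.7, -2.5]
opening: 0.246
```

```bash
python3 s.py
python3 - <<'E'
from kin import *
T,R=tpose(-80,66,60,.1,31); delta(T,R)
E
python3 look.py 11 m
```

```text
t 12.27 tcp [430.2  29.5  61.1] F [ 0.3  0.7 -2.5] Fpx 0.8 M [-0.5  0.2 -0. ] face px,py [-79.7  67.1] op 0.246 rot [-1.571 -0.539  1.406] q [-0.39  0.6   2.23  0.93  0.68 -2.64]
t 12.27 tcp [430.2  29.5  61.1] cm in tool [-0.09  0.07 -0.1 ] rotvec [ 0.0005 -0.0001 -0.0018] F [ 0.3  0.7 -2.5] op 0.246 q [-0.39  0.6   2.23  0.93  0.68 -2.64]
t 12.27 tcp [430.2  29.5  61.1] rot [-1.571 -0.539  1.406] F [ 0.3  0.7 -2.5] Fpx 0.8 face px,py [-79.7  67.1] q [-0.39  0.6   2.23  0.93  0.68 -2.64]
top far 103 mean(px,py,z) [-24.6 -72.5  80.8] foremost px ~ -38.6 py range [-84.4 -60.9]
top near 111 mean(px,py,z) [-42.2  76.   80.8] foremost px ~ -56.2 py range [64.1 87.2]
side far 128 mean(px,py,z) [-31.  -73.5  56.1] foremost px ~ -38.0 py range [-90.4 -61.4]
side near 51 mean(px,py,z) [-48.5  72.   65.8] foremost px ~ -55.1 py range [61.1 87.9]
top handle 35 54 [ 0.5 48.1 10.9]
top handle 55 60 [ 2.5 64.1 11.3]
top handle 75 28 [ 7.  83.1 11. ]
  end 93.3
top head 658 [[-43.0, -81.8, -3.5], [-4.8, -61.7, 16.3], [36.5, -41.0, 23.9]]
side handle 35 71 [-6.6 45.3  5.2]
side handle 55 67 [-6.3 64.9  6.1]
side handle 75 75 [-5.  84.9  6.6]
side handle 95 57 [ -5.1 102.5   6.1]
  end 109.6
side head 438 [[-43.5, -82.5, -15.3], [-35.4, -62.2, 12.6], [34.2, -42.8, 22.4]]
```

View pics/top11.png

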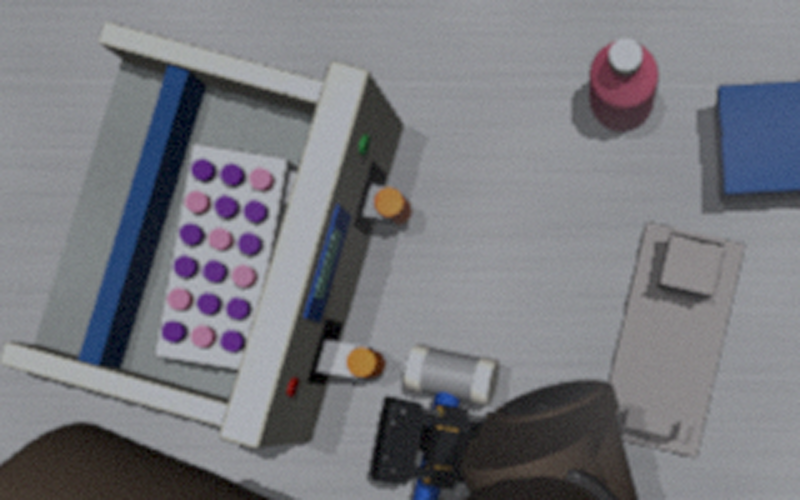

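The head now lines up with the near bumper (crop 365,362) and the gripper is clear of the panel. First near tap.

Emit:
{"name": "move_arm", "arguments": {
  "rows": [
    {"tx": 0.85, "ty": 0.51, "tz": -0.1, "rx": 0, "ry": 0, "rz": 0, "grip": 0},
    {"tx": 0.85, "ty": 0.51, "tz": -0.1, "rx": 0, "ry": 0, "rz": 0, "grip": 0},
    {"tx": 0.43, "ty": 0.26, "tz": -0.05, "rx": 0, "ry": 0, "rz": 0, "grip": 0},
    {"tx": 0.43, "ty": 0.26, "tz": -0.05, "rx": 0, "ry": 0, "rz": 0, "grip": 0},
    {"tx": 0.3, "ty": 0.18, "tz": -0.04, "rx": 0, "ry": 0, "rz": 0, "grip": 0}
  ]
}}

```text
t: 12.78
eef_pos: [438.1, 62.9, 60.9]
tcp_rot: [-1.569, -0.54, 1.403]
ft_force: [-5.4, -6.9, -4.8]
opening: 0.245
```

```bash
python3 s.py
```

```text
t 12.78 tcp [438.1  62.9  60.9] F [-5.4 -6.9 -4.8] Fpx -8.0 M [-1.55  0.95  0.07] face px,py [-45.6  68.1] op 0.245 rot [-1.569 -0.54   1.403] q [-0.31  0.6   2.23  0.98  0.66 -2.61]
```

Emit:
{"name": "move_arm", "arguments": {
  "rows": [
    {"tx": -0.85, "ty": -0.51, "tz": 0.1, "rx": 0, "ry": 0, "rz": 0, "grip": 0},
    {"tx": -0.85, "ty": -0.51, "tz": 0.1, "rx": 0, "ry": 0, "rz": 0, "grip": 0},
    {"tx": 0, "ty": 0, "tz": 0, "rx": 0, "ry": 0, "rz": 0, "grip": 0}
  ]
}}

```text
t: 13.03
eef_pos: [433.1, 41.4, 61.1]
tcp_rot: [-1.57, -0.54, 1.402]
ft_force: [0.4, -0.1, -2.6]
opening: 0.246
```

```bash
python3 look.py 12
```

```text
t 13.03 tcp [433.1  41.4  61.1] rot [-1.57  -0.54   1.402] F [ 0.4 -0.1 -2.6] Fpx 0.1 face px,py [-67.7  67.2] q [-0.37  0.6   2.23  0.95  0.67 -2.63]
top far 103 mean(px,py,z) [-29.4 -72.9  80.8] foremost px ~ -43.4 py range [-84.3 -61.5]
top near 111 mean(px,py,z) [-35.9  76.1  80.5] foremost px ~ -49.9 py range [64.7 88. ]
side far 117 mean(px,py,z) [-36.4 -73.8  56. ] foremost px ~ -42.5 py range [-89.1 -61.3]
side near 33 mean(px,py,z) [-38.9  70.8  67.1] foremost px ~ -48.3 py range [53.9 80.4]
```

Emit:
{"name": "move_arm", "arguments": {
  "rows": [
    {"tx": 0.85, "ty": 0.51, "tz": -0.1, "rx": 0, "ry": 0, "rz": 0, "grip": 0},
    {"tx": 0.68, "ty": 0.41, "tz": -0.08, "rx": 0, "ry": 0, "rz": 0, "grip": 0},
    {"tx": 0.43, "ty": 0.26, "tz": -0.05, "rx": 0, "ry": 0, "rz": 0, "grip": 0},
    {"tx": 0.43, "ty": 0.26, "tz": -0.05, "rx": 0, "ry": 0, "rz": 0, "grip": 0}
  ]
}}

```text
t: 13.47
eef_pos: [440.2, 70.8, 60.8]
tcp_rot: [-1.569, -0.539, 1.403]
ft_force: [-4.9, -6.0, -4.3]
opening: 0.248
```

```bash
python3 s.py
```

```text
t 13.47 tcp [440.2  70.8  60.8] F [-4.9 -6.  -4.3] Fpx -7.1 M [-1.54  0.84  0.06] face px,py [-37.3  68.2] op 0.248 rot [-1.569 -0.539  1.403] q [-0.29  0.6   2.23  1.    0.65 -2.6 ]
```

Emit:
{"name": "move_arm", "arguments": {
  "rows": [
    {"tx": -0.85, "ty": -0.51, "tz": 0.1, "rx": 0, "ry": 0, "rz": 0, "grip": 0},
    {"tx": -0.85, "ty": -0.51, "tz": 0.1, "rx": 0, "ry": 0, "rz": 0, "grip": 0},
    {"tx": 0, "ty": 0, "tz": 0, "rx": 0, "ry": 0, "rz": 0, "grip": 0}
  ]
}}

```text
t: 13.72
eef_pos: [435.1, 49.6, 61.0]
tcp_rot: [-1.57, -0.54, 1.402]
ft_force: [0.9, -0.3, -2.8]
opening: 0.251
```

```bash
python3 look.py 13
```

```text
t 13.72 tcp [435.1  49.6  61. ] rot [-1.57  -0.54   1.402] F [ 0.9 -0.3 -2.8] Fpx -0.0 face px,py [-59.3  67.4] q [-0.35  0.6   2.23  0.96  0.66 -2.62]
top far 104 mean(px,py,z) [-29.8 -73.1  80.6] foremost px ~ -43.8 py range [-84.4 -61.6]
top near 113 mean(px,py,z) [-27.3  76.3  80.8] foremost px ~ -41.3 py range [64.7 88.2]
side far 124 mean(px,py,z) [-37.  -73.5  55.1] foremost px ~ -43.1 py range [-88.7 -61.2]
side near 36 mean(px,py,z) [-29.   71.9  67.6] foremost px ~ -40.0 py range [59.6 81.5]
```

Emit:
{"name": "move_arm", "arguments": {
  "rows": [
    {"tx": 0.85, "ty": 0.51, "tz": -0.1, "rx": 0, "ry": 0, "rz": 0, "grip": 0},
    {"tx": 0.68, "ty": 0.41, "tz": -0.08, "rx": 0, "ry": 0, "rz": 0, "grip": 0},
    {"tx": 0.43, "ty": 0.26, "tz": -0.05, "rx": 0, "ry": 0, "rz": 0, "grip": 0},
    {"tx": 0.34, "ty": 0.2, "tz": -0.04, "rx": 0, "ry": 0, "rz": 0, "grip": 0}
  ]
}}

```text
t: 14.15
eef_pos: [442.1, 77.6, 60.8]
tcp_rot: [-1.569, -0.539, 1.403]
ft_force: [-4.1, -5.6, -4.8]
opening: 0.247
```

```bash
python3 s.py
```

```text
t 14.15 tcp [442.1  77.6  60.8] F [-4.1 -5.6 -4.8] Fpx -6.5 M [-1.46  0.76  0.04] face px,py [-30.3  68. ] op 0.247 rot [-1.569 -0.539  1.403] q [-0.28  0.6   2.22  1.01  0.65 -2.6 ]
```

Emit:
{"name": "move_arm", "arguments": {
  "rows": [
    {"tx": -0.85, "ty": -0.51, "tz": 0.1, "rx": 0, "ry": 0, "rz": 0, "grip": 0},
    {"tx": -0.85, "ty": -0.51, "tz": 0.1, "rx": 0, "ry": 0, "rz": 0, "grip": 0},
    {"tx": 0, "ty": 0, "tz": 0, "rx": 0, "ry": 0, "rz": 0, "grip": 0}
  ]
}}

```text
t: 14.4
eef_pos: [437.0, 56.4, 61.0]
tcp_rot: [-1.57, -0.54, 1.402]
ft_force: [0.8, -0.3, -2.7]
opening: 0.245
```

```bash
python3 look.py 14
```

```text
t 14.4 tcp [437.   56.4  61. ] rot [-1.57  -0.54   1.402] F [ 0.8 -0.3 -2.7] Fpx -0.0 face px,py [-52.2  67.4] q [-0.33  0.6   2.23  0.98  0.66 -2.62]
top far 103 mean(px,py,z) [-29.4 -72.9  80.5] foremost px ~ -43.4 py range [-84.4 -61.4]
top near 118 mean(px,py,z) [-20.4  76.4  80.4] foremost px ~ -34.4 py range [64.3 88.3]
side far 122 mean(px,py,z) [-36.2 -72.7  55.2] foremost px ~ -43.0 py range [-86.5 -61.2]
side near 25 mean(px,py,z) [-27.6  71.4  66.9] foremost px ~ -32.0 py range [62.3 80. ]
```

Emit:
{"name": "move_arm", "arguments": {
  "rows": [
    {"tx": 0.85, "ty": 0.51, "tz": -0.1, "rx": 0, "ry": 0, "rz": 0, "grip": 0},
    {"tx": 0.68, "ty": 0.41, "tz": -0.08, "rx": 0, "ry": 0, "rz": 0, "grip": 0},
    {"tx": 0.34, "ty": 0.2, "tz": -0.04, "rx": 0, "ry": 0, "rz": 0, "grip": 0},
    {"tx": 0.3, "ty": 0.18, "tz": -0.03, "rx": 0, "ry": 0, "rz": 0, "grip": 0}
  ]
}}

```text
t: 14.83
eef_pos: [443.6, 82.8, 60.8]
tcp_rot: [-1.57, -0.539, 1.403]
ft_force: [-3.8, -5.8, -4.4]
opening: 0.248
```

```bash
python3 s.py
```

```text
t 14.83 tcp [443.6  82.8  60.8] F [-3.8 -5.8 -4.4] Fpx -6.6 M [-1.47  0.74 -0.06] face px,py [-24.9  67.9] op 0.248 rot [-1.57  -0.539  1.403] q [-0.26  0.6   2.22  1.01  0.65 -2.59]
```

Emit:
{"name": "move_arm", "arguments": {
  "rows": [
    {"tx": -0.85, "ty": -0.51, "tz": 0.1, "rx": 0, "ry": 0, "rz": 0, "grip": 0},
    {"tx": -0.85, "ty": -0.51, "tz": 0.1, "rx": 0, "ry": 0, "rz": 0, "grip": 0},
    {"tx": 0, "ty": 0, "tz": 0, "rx": 0, "ry": 0, "rz": 0, "grip": 0}
  ]
}}

```text
t: 15.08
eef_pos: [438.3, 61.7, 61.1]
tcp_rot: [-1.57, -0.54, 1.402]
ft_force: [0.5, 0.6, -2.9]
opening: 0.249
```

```bash
python3 look.py 15
```

```text
t 15.08 tcp [438.3  61.7  61.1] rot [-1.57  -0.54   1.402] F [ 0.5  0.6 -2.9] Fpx 0.7 face px,py [-46.7  67.5] q [-0.32  0.6   2.23  0.98  0.66 -2.61]
top far 104 mean(px,py,z) [-29.2 -72.8  80.6] foremost px ~ -43.2 py range [-84.2 -61.6]
top near 130 mean(px,py,z) [-13.7  76.4  80.9] foremost px ~ -27.7 py range [63.8 89. ]
side far 124 mean(px,py,z) [-35.6 -72.4  55.5] foremost px ~ -42.8 py range [-86.4 -61.2]
side near 29 mean(px,py,z) [-22.4  70.4  67.3] foremost px ~ -27.4 py range [53.9 79.8]
```

Emit:
{"name": "move_arm", "arguments": {
  "rows": [
    {"tx": 0.85, "ty": 0.51, "tz": -0.1, "rx": 0, "ry": 0, "rz": 0, "grip": 0},
    {"tx": 0.6, "ty": 0.36, "tz": -0.07, "rx": 0, "ry": 0, "rz": 0, "grip": 0},
    {"tx": 0.3, "ty": 0.18, "tz": -0.03, "rx": 0, "ry": 0, "rz": 0, "grip": 0},
    {"tx": 0.2, "ty": 0.12, "tz": -0.02, "rx": 0, "ry": 0, "rz": 0, "grip": 0}
  ]
}}

```text
t: 15.52
eef_pos: [444.1, 85.6, 60.8]
tcp_rot: [-1.569, -0.539, 1.403]
ft_force: [-7.9, -9.4, -7.5]
opening: 0.247
```

```bash
python3 s.py
```

```text
t 15.52 tcp [444.1  85.6  60.8] F [-7.9 -9.4 -7.5] Fpx -11.1 M [-2.08  1.29  0.09] face px,py [-22.   68.2] op 0.247 rot [-1.569 -0.539  1.403] q [-0.26  0.6   2.22  1.02  0.64 -2.59]
```

Emit:
{"name": "move_arm", "arguments": {
  "rows": [
    {"tx": -0.85, "ty": -0.51, "tz": 0.1, "rx": 0, "ry": 0, "rz": 0, "grip": 0},
    {"tx": -0.85, "ty": -0.51, "tz": 0.1, "rx": 0, "ry": 0, "rz": 0, "grip": 0},
    {"tx": 0, "ty": 0, "tz": 0, "rx": 0, "ry": 0, "rz": 0, "grip": 0}
  ]
}}

```text
t: 15.77
eef_pos: [439.1, 64.5, 61.1]
tcp_rot: [-1.57, -0.54, 1.402]
ft_force: [-0.1, 1.2, -2.4]
opening: 0.249
```

```bash
python3 look.py 16 m; python3 s.py
```

```text
t 15.77 tcp [439.1  64.5  61.1] rot [-1.57  -0.54   1.402] F [-0.1  1.2 -2.4] Fpx 1.1 face px,py [-43.8  67.5] q [-0.31  0.6   2.23  0.99  0.66 -2.61]
top far 100 mean(px,py,z) [-28.9 -72.6  80.6] foremost px ~ -42.9 py range [-83.9 -61.6]
top near 125 mean(px,py,z) [-12.5  76.1  81. ] foremost px ~ -26.5 py range [63.6 88.6]
side far 123 mean(px,py,z) [-35.7 -72.5  55.6] foremost px ~ -42.2 py range [-86.5 -61.3]
side near 28 mean(px,py,z) [-21.1  71.9  68.6] foremost px ~ -25.8 py range [61.  80.7]
top handle 35 47 [-0.9 48.9 11. ]
top handle 55 47 [ 0.6 62.  11.6]
  end 74.0
top head 671 [[-43.8, -81.1, -9.7], [-5.7, -60.8, 16.2], [36.8, -40.4, 23.9]]
side handle 15 6 [-8.3 33.4  1.5]
side handle 35 67 [-6.8 44.7  5.7]
side handle 55 68 [-6.1 64.9  5.3]
side handle 75 68 [-5.2 85.4  5.9]
side handle 95 57 [ -4.3 103.    6.4]
  end 110.5
side head 417 [[-43.9, -82.3, -15.2], [-34.2, -61.5, 12.0], [34.9, -42.2, 21.8]]
t 15.87 tcp [439.3  65.2  61.2] F [ 0.6  0.5 -2.7] Fpx 0.6 M [-0.56  0.15 -0.  ] face px,py [-43.2  67.4] op 0.247 rot [-1.57  -0.541  1.401] q [-0.31  0.6   2.23  0.99  0.66 -2.61]
```

View pics/top16.png

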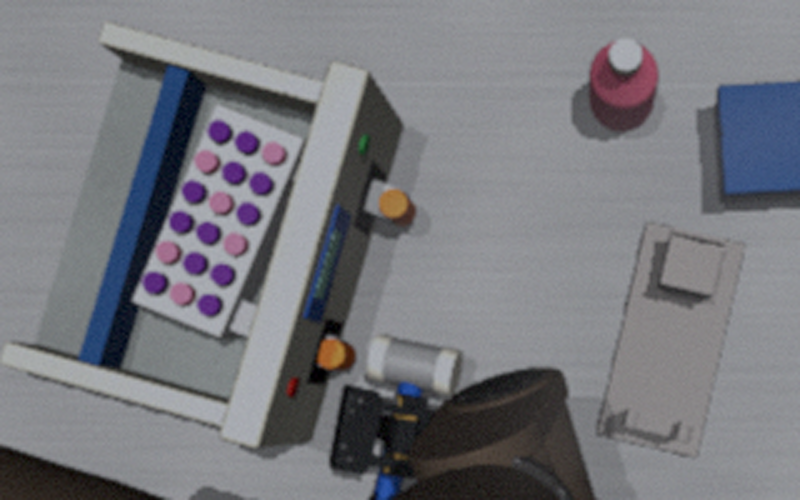

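Emit:
{"name": "move_arm", "arguments": {
  "rows": [
    {"tx": 0.85, "ty": 0.51, "tz": -0.1, "rx": 0, "ry": 0, "rz": 0, "grip": 0},
    {"tx": 0.43, "ty": 0.26, "tz": -0.05, "rx": 0, "ry": 0, "rz": 0, "grip": 0},
    {"tx": 0.34, "ty": 0.2, "tz": -0.03, "rx": 0, "ry": 0, "rz": 0, "grip": 0},
    {"tx": 0.21, "ty": 0.13, "tz": -0.02, "rx": 0, "ry": 0, "rz": 0, "grip": 0}
  ]
}}

```text
t: 16.2
eef_pos: [444.1, 86.9, 60.6]
tcp_rot: [-1.569, -0.538, 1.403]
ft_force: [-9.5, -13.0, -6.8]
opening: 0.25
```

```bash
python3 s.py
```

```text
t 16.2 tcp [444.1  86.9  60.6] F [ -9.5 -13.   -6.8] Fpx -15.0 M [-2.7   1.7   0.11] face px,py [-20.8  68.6] op 0.25 rot [-1.569 -0.538  1.403] q [-0.25  0.6   2.22  1.02  0.64 -2.59]
```

Emit:
{"name": "move_arm", "arguments": {
  "rows": [
    {"tx": -0.85, "ty": -0.51, "tz": 0.1, "rx": 0, "ry": 0, "rz": 0, "grip": 0},
    {"tx": -0.85, "ty": -0.51, "tz": 0.1, "rx": 0, "ry": 0, "rz": 0, "grip": 0},
    {"tx": -0.85, "ty": -0.51, "tz": 0.1, "rx": 0, "ry": 0, "rz": 0, "grip": 0},
    {"tx": 0, "ty": 0, "tz": 0, "rx": 0, "ry": 0, "rz": 0, "grip": 0}
  ]
}}

```text
t: 16.53
eef_pos: [436.8, 56.0, 61.1]
tcp_rot: [-1.57, -0.54, 1.401]
ft_force: [0.3, -0.2, -2.9]
opening: 0.247
```

```bash
python3 look.py 17
python3 - <<'E'
from kin import *
T,R=tpose(-80,-68,58,.1,33); delta(T,R)
T,R=tpose(-80,-68,58,.1,31); delta(T,R)
E
```

```text
t 16.53 tcp [436.8  56.   61.1] rot [-1.57  -0.54   1.401] F [ 0.3 -0.2 -2.9] Fpx -0.1 face px,py [-52.7  67.4] q [-0.33  0.6   2.23  0.98  0.66 -2.62]
top far 100 mean(px,py,z) [-28.8 -72.7  80.5] foremost px ~ -42.8 py range [-84.3 -61.7]
top near 126 mean(px,py,z) [-12.   76.4  80.8] foremost px ~ -26.0 py range [64.2 88.5]
side far 122 mean(px,py,z) [-36.3 -73.1  55.3] foremost px ~ -42.9 py range [-90.7 -61.4]
side near 41 mean(px,py,z) [-21.4  72.4  66.1] foremost px ~ -26.1 py range [62.6 83.1]
t 16.63 tcp [436.9  57.   61.1] cm in tool [ -3.7   -1.86 -13.25] rotvec [ 0.0022 -0.0047 -0.0354] F [ 0.3 -0.6 -2.3] op 0.245 q [-0.33  0.6   2.23  0.98  0.66 -2.62]
t 16.63 tcp [436.9  57.   61.1] cm in tool [ -3.7   -1.86 -13.25] rotvec [ 0.0021 -0.0047 -0.0005] F [ 0.3 -0.6 -2.3] op 0.245 q [-0.33  0.6   2.23  0.98  0.66 -2.62]
```

Near is bound: 0.5 mm of give at 15 N, mid-bumper at −34.4, so 19 mm of travel left as expected. Back to far.

Emit:
{"name": "move_arm", "arguments": {
  "rows": [
    {"tx": -1.0, "ty": -0.5, "tz": 0, "rx": 0, "ry": 0, "rz": 0, "grip": 0},
    {"tx": -1.0, "ty": -0.45, "tz": -1.35, "rx": 0, "ry": 0, "rz": 0, "grip": 0},
    {"tx": -0.85, "ty": -0.4, "tz": -3.0, "rx": 0, "ry": 0, "rz": 0, "grip": 0},
    {"tx": 0, "ty": 0, "tz": -3.0, "rx": 0, "ry": 0, "rz": 0, "grip": 0},
    {"tx": 0, "ty": 0, "tz": -3.0, "rx": 0, "ry": 0, "rz": 0, "grip": 0},
    {"tx": 0, "ty": 0, "tz": -2.0, "rx": 0, "ry": 0, "rz": 0, "grip": 0},
    {"tx": 0, "ty": 0, "tz": -1.0, "rx": 0, "ry": 0, "rz": 0, "grip": 0},
    {"tx": 0, "ty": 0, "tz": 0, "rx": 0, "ry": 0, "rz": 0, "grip": 0}
  ]
}}

```text
t: 17.3
eef_pos: [564.9, 4.1, 57.7]
tcp_rot: [-1.572, -0.54, 1.403]
ft_force: [-0.3, 0.3, -2.5]
opening: 0.245
```

```bash
python3 look.py 18 m; python3 s.py;  python3 - <<'E'
from kin import *
T,R=tpose(-70,-70,58,.1,31); delta(T,R)
E
```

```text
t 17.3 tcp [564.9   4.1  57.7] rot [-1.572 -0.54   1.403] F [-0.3  0.3 -2.5] Fpx 0.2 face px,py [-69.2 -69.7] q [-0.34  0.69  1.9   0.77  0.82 -2.36]
top far 102 mean(px,py,z) [-29.  -72.4  80.5] foremost px ~ -43.0 py range [-84.3 -60.7]
top near 123 mean(px,py,z) [-12.1  76.   80.8] foremost px ~ -26.1 py range [64.  88.3]
side far few 4
side near 130 mean(px,py,z) [-19.1  75.7  54.9] foremost px ~ -25.4 py range [61.3 90.6]
top handle 15 20 [ 1.4 31.7 10.3]
top handle 35 68 [ 0.9 44.1 10.7]
top handle 55 24 [ 6.1 62.3  9. ]
  end 72.4
top head 574 [[-43.1, -82.7, 1.3], [-4.3, -63.2, 16.7], [35.8, -42.9, 24.2]]
side handle 15 36 [-6.8 29.5  4.4]
side handle 35 72 [-5.7 45.   5.6]
side handle 55 67 [-5.8 65.4  5.7]
side handle 75 69 [-4.2 85.   6.7]
side handle 95 54 [ -4.2 102.5   5.9]
  end 109.9
side head 239 [[-44.1, -82.3, -16.1], [-39.4, -65.9, 13.6], [13.0, -47.5, 22.4]]
t 17.4 tcp [562.4   4.8  57.6] F [-0.2  0.3 -3.5] Fpx 0.2 M [-0.45  0.16 -0.02] face px,py [-69.1 -67.1] op 0.248 rot [-1.569 -0.541  1.402] q [-0.34  0.69  1.9   0.77  0.82 -2.36]
t 17.4 tcp [562.4   4.8  57.6] cm in tool [-0.09 -0.1  -0.29] rotvec [-0.     -0.0035 -0.0003] F [-0.2  0.3 -3.5] op 0.248 q [-0.34  0.69  1.9   0.77  0.82 -2.36]
```

View pics/top18.png

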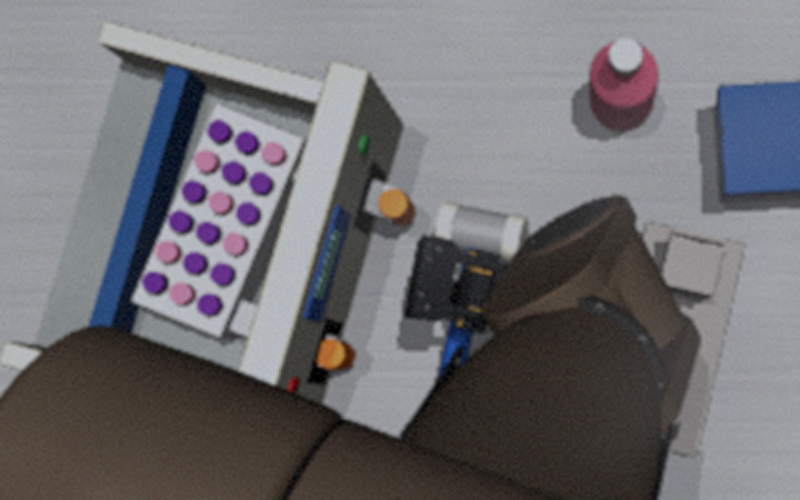

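Emit:
{"name": "move_arm", "arguments": {
  "rows": [
    {"tx": 0.85, "ty": 0.51, "tz": -0.3, "rx": 0, "ry": 0, "rz": 0, "grip": 0},
    {"tx": 0.85, "ty": 0.51, "tz": -0.2, "rx": 0, "ry": 0, "rz": 0, "grip": 0},
    {"tx": 0.68, "ty": 0.41, "tz": -0.08, "rx": 0, "ry": 0, "rz": 0, "grip": 0},
    {"tx": 0.43, "ty": 0.26, "tz": -0.05, "rx": 0, "ry": 0, "rz": 0, "grip": 0},
    {"tx": 0.43, "ty": 0.26, "tz": -0.05, "rx": 0, "ry": 0, "rz": 0, "grip": 0}
  ]
}}

```text
t: 17.82
eef_pos: [575.8, 41.2, 57.6]
tcp_rot: [-1.569, -0.539, 1.402]
ft_force: [-2.1, -6.4, -5.5]
opening: 0.25
```

```bash
python3 s.py
```

```text
t 17.82 tcp [575.8  41.2  57.6] F [-2.1 -6.4 -5.5] Fpx -6.7 M [-1.57  0.55 -0.41] face px,py [-30.5 -70.5] op 0.25 rot [-1.569 -0.539  1.402] q [-0.27  0.7   1.89  0.8   0.8  -2.31]
```

Emit:
{"name": "move_arm", "arguments": {
  "rows": [
    {"tx": -0.85, "ty": -0.51, "tz": 0.1, "rx": 0, "ry": 0, "rz": 0, "grip": 0},
    {"tx": -0.85, "ty": -0.51, "tz": 0.1, "rx": 0, "ry": 0, "rz": 0, "grip": 0},
    {"tx": 0, "ty": 0, "tz": 0, "rx": 0, "ry": 0, "rz": 0, "grip": 0}
  ]
}}

```text
t: 18.07
eef_pos: [570.6, 19.7, 57.9]
tcp_rot: [-1.57, -0.54, 1.401]
ft_force: [0.2, -0.7, -3.3]
opening: 0.247
```

```bash
python3 look.py 19
```

```text
t 18.07 tcp [570.6  19.7  57.9] rot [-1.57  -0.54   1.401] F [ 0.2 -0.7 -3.3] Fpx -0.6 face px,py [-52.7 -71.2] q [-0.31  0.7   1.89  0.78  0.81 -2.34]
top far 110 mean(px,py,z) [-19.8 -72.7  80.4] foremost px ~ -33.8 py range [-84.1 -60.8]
top near 122 mean(px,py,z) [-16.4  76.3  80.6] foremost px ~ -30.4 py range [65.  87.6]
side far few 0
side near 131 mean(px,py,z) [-23.9  75.6  54.1] foremost px ~ -30.6 py range [61.  90.2]
```

Far gave 9 mm. Same again: retract 20, advance 28.

Emit:
{"name": "move_arm", "arguments": {
  "rows": [
    {"tx": 0.85, "ty": 0.51, "tz": -0.1, "rx": 0, "ry": 0, "rz": 0, "grip": 0},
    {"tx": 0.68, "ty": 0.41, "tz": -0.08, "rx": 0, "ry": 0, "rz": 0, "grip": 0},
    {"tx": 0.43, "ty": 0.26, "tz": -0.05, "rx": 0, "ry": 0, "rz": 0, "grip": 0},
    {"tx": 0.38, "ty": 0.23, "tz": -0.05, "rx": 0, "ry": 0, "rz": 0, "grip": 0}
  ]
}}

```text
t: 18.5
eef_pos: [578.4, 48.4, 57.4]
tcp_rot: [-1.57, -0.539, 1.402]
ft_force: [-1.3, -7.1, -5.7]
opening: 0.25
```

```bash
python3 s.py
```

```text
t 18.5 tcp [578.4  48.4  57.4] F [-1.3 -7.1 -5.7] Fpx -7.2 M [-1.68  0.45 -0.43] face px,py [-22.9 -71.2] op 0.25 rot [-1.57  -0.539  1.402] q [-0.26  0.7   1.88  0.8   0.79 -2.31]
```

Emit:
{"name": "move_arm", "arguments": {
  "rows": [
    {"tx": -0.85, "ty": -0.51, "tz": 0.1, "rx": 0, "ry": 0, "rz": 0, "grip": 0},
    {"tx": -0.85, "ty": -0.51, "tz": 0.1, "rx": 0, "ry": 0, "rz": 0, "grip": 0},
    {"tx": 0, "ty": 0, "tz": 0, "rx": 0, "ry": 0, "rz": 0, "grip": 0}
  ]
}}

```text
t: 18.75
eef_pos: [572.7, 27.2, 57.8]
tcp_rot: [-1.57, -0.54, 1.402]
ft_force: [-0.1, 0.1, -3.4]
opening: 0.245
```

```bash
python3 look.py 20
```

```text
t 18.75 tcp [572.7  27.2  57.8] rot [-1.57  -0.54   1.402] F [-0.1  0.1 -3.4] Fpx 0.1 face px,py [-44.9 -71.2] q [-0.3   0.7   1.89  0.79  0.8  -2.33]
top far 111 mean(px,py,z) [-12.8 -72.8  80.6] foremost px ~ -26.8 py range [-84.8 -61.1]
top near 129 mean(px,py,z) [-16.2  76.2  80.5] foremost px ~ -30.2 py range [63.9 87.9]
side far few 1
side near 129 mean(px,py,z) [-23.9  75.2  54.1] foremost px ~ -30.0 py range [61.  90.3]
```

Emit:
{"name": "move_arm", "arguments": {
  "rows": [
    {"tx": 0.85, "ty": 0.51, "tz": -0.1, "rx": 0, "ry": 0, "rz": 0, "grip": 0},
    {"tx": 0.68, "ty": 0.41, "tz": -0.08, "rx": 0, "ry": 0, "rz": 0, "grip": 0},
    {"tx": 0.43, "ty": 0.26, "tz": -0.05, "rx": 0, "ry": 0, "rz": 0, "grip": 0},
    {"tx": 0.38, "ty": 0.23, "tz": -0.05, "rx": 0, "ry": 0, "rz": 0, "grip": 0}
  ]
}}

```text
t: 19.18
eef_pos: [580.5, 55.6, 57.4]
tcp_rot: [-1.57, -0.539, 1.402]
ft_force: [-0.0, -5.6, -5.3]
opening: 0.252
```

```bash
python3 s.py
```

```text
t 19.18 tcp [580.5  55.6  57.4] F [-0.  -5.6 -5.3] Fpx -5.5 M [-1.7   0.59 -0.43] face px,py [-15.4 -71.3] op 0.252 rot [-1.57  -0.539  1.402] q [-0.25  0.7   1.88  0.81  0.79 -2.3 ]
```

Emit:
{"name": "move_arm", "arguments": {
  "rows": [
    {"tx": -0.85, "ty": -0.51, "tz": 0.1, "rx": 0, "ry": 0, "rz": 0, "grip": 0},
    {"tx": -0.85, "ty": -0.51, "tz": 0.1, "rx": 0, "ry": 0, "rz": 0, "grip": 0},
    {"tx": 0, "ty": 0, "tz": 0, "rx": 0, "ry": 0, "rz": 0, "grip": 0}
  ]
}}

```text
t: 19.43
eef_pos: [574.7, 34.5, 57.7]
tcp_rot: [-1.57, -0.54, 1.402]
ft_force: [0.0, 0.3, -3.5]
opening: 0.247
```

```bash
python3 look.py 21
```

```text
t 19.43 tcp [574.7  34.5  57.7] rot [-1.57  -0.54   1.402] F [ 0.   0.3 -3.5] Fpx 0.3 face px,py [-37.3 -71.3] q [-0.29  0.7   1.89  0.79  0.8  -2.32]
top far 87 mean(px,py,z) [ -8.2 -72.9  80.8] foremost px ~ -22.2 py range [-86.  -60.5]
top near 124 mean(px,py,z) [-15.5  76.4  81. ] foremost px ~ -29.5 py range [65.  87.9]
side far few 1
side near 123 mean(px,py,z) [-24.2  75.1  54.5] foremost px ~ -29.7 py range [60.9 88.8]
```

View pics/top21.png

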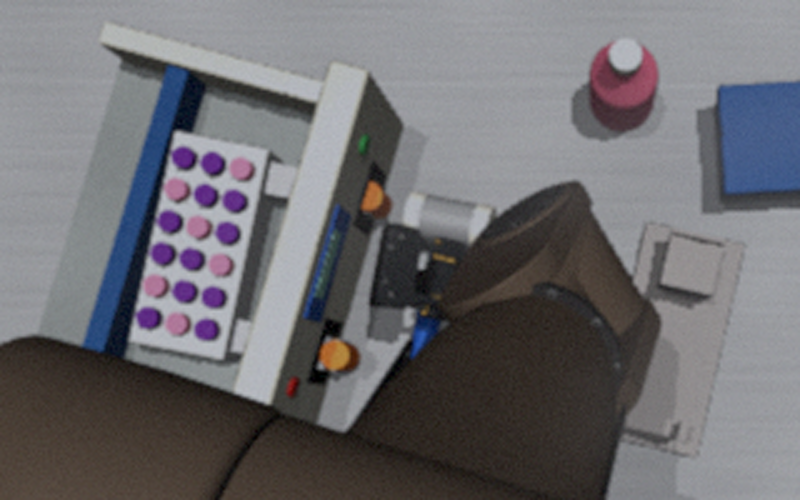

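Run:
```python
from look import *
z=np.load('top.npz');p,d=z['p'],z['d'];W=cloud('top',d);L=np.stack([(W-PM)@PX,(W-PM)@PY,W[...,2]],-1)
g=p.max(-1)<60
m=g&(L[...,2]>85)&(np.abs(L[...,1]+10)<60)&(L[...,0]<-3)&(L[...,0]>-120)
P=L[m]; print(len(P)); o=np.argsort(-P[:,0])[:15]; print(P[o].round(1))
for zl in (90,110,130,150,170): 
    k=(P[:,2]>zl)&(P[:,2]<zl+20); print(zl,k.sum(), P[k,0].max().round(1) if k.any() else None)
# panel front top edge check
m=(L[...,2]>172)&(np.abs(L[...,1])<160)&(L[...,0]<60); print('panel top px range',np.percentile(L[m][:,0],[0.5,2,50,98]).round(1))
z=np.load('side.npz');W=cloud('side',z['d']);L=np.stack([(W-PM)@PX,(W-PM)@PY,W[...,2]],-1); m=(L[...,2]>20)&(L[...,2]<170)&(np.abs(L[...,0])<8)&(np.abs(L[...,1])<160)&(L[...,1]>85); print('panel front in side',np.median(L[m][:,0]), m.sum())
```

```text
896
[[ -3.   40.5 142.1]
 [ -3.1  43.2 121.5]
 [ -3.1  33.7 141.4]
 [ -3.1 -17.  118.5]
 [ -3.1 -38.5 154.7]
 [ -3.1  46.7 135.4]
 [ -3.1 -32.4 137.8]
 [ -3.1 -31.8 127.5]
 [ -3.1  45.3 119.4]
 [ -3.1  31.4 117.4]
 [ -3.1  49.4 141.2]
 [ -3.2  11.2 122.8]
 [ -3.2  41.9 158.3]
 [ -3.2  36.5 147.4]
 [ -3.2 -15.  116.7]]
90 0 None
110 49 -3.1
130 239 -3.0
150 105 -3.1
170 437 -48.3
panel top px range [-284.5 -279.3 -177.4   21.9]
panel front in side 1.0244044085312134 1292
```

Run:
```python
from look import *
z=np.load('top.npz');p,d=z['p'],z['d'];W=cloud('top',d);L=np.stack([(W-PM)@PX,(W-PM)@PY,W[...,2]],-1)
m=(L[...,2]>90)&(np.abs(L[...,1]+20)<60)&(L[...,0]<-6)&(L[...,0]>-80)
P=L[m]; 
for a in range(-60,-5,5):
    k=(P[:,0]>=a)&(P[:,0]<a+5); print(a,k.sum(), np.percentile(P[k],[5,50,95],axis=0)[:,1:].round(0).tolist() if k.sum() else '')
m=(L[...,2]>165)&(np.abs(L[...,1])<160)&(L[...,0]<60)&(L[...,0]>-25); print('panel top px range',np.percentile(L[m][:,0],[0.5,2,50,98]).round(1))
print(facepx())
```

```text
-60 59 [[-39.0, 177.0], [-16.0, 189.0], [20.0, 192.0]]
-55 23 [[-38.0, 157.0], [-18.0, 177.0], [25.0, 186.0]]
-50 20 [[-33.0, 151.0], [-1.0, 154.0], [20.0, 158.0]]
-45 6 [[-38.0, 153.0], [-31.0, 155.0], [-19.0, 156.0]]
-40 0 
-35 0 
-30 0 
-25 0 
-20 0 
-15 0 
-10 0 
panel top px range [-23.1  -1.1  14.   32.8]
(np.float64(-36.578666620120394), np.float64(-71.34293549952123))
```

Gripper body is about 6 mm behind the face plane, so it'll stay ≥15 mm from the panel. Continuing far with a shorter tap.

Emit:
{"name": "move_arm", "arguments": {
  "rows": [
    {"tx": 0.85, "ty": 0.51, "tz": -0.1, "rx": 0, "ry": 0, "rz": 0, "grip": 0},
    {"tx": 0.6, "ty": 0.36, "tz": -0.07, "rx": 0, "ry": 0, "rz": 0, "grip": 0},
    {"tx": 0.38, "ty": 0.23, "tz": -0.05, "rx": 0, "ry": 0, "rz": 0, "grip": 0},
    {"tx": 0.3, "ty": 0.18, "tz": -0.03, "rx": 0, "ry": 0, "rz": 0, "grip": 0}
  ]
}}

```text
t: 19.87
eef_pos: [581.5, 60.6, 57.4]
tcp_rot: [-1.57, -0.539, 1.402]
ft_force: [-2.3, -5.8, -5.4]
opening: 0.25
```

```bash
python3 s.py
```

```text
t 19.87 tcp [581.5  60.6  57.4] F [-2.3 -5.8 -5.4] Fpx -6.2 M [-1.53  0.67 -0.25] face px,py [-10.3 -71. ] op 0.25 rot [-1.57  -0.539  1.402] q [-0.24  0.7   1.88  0.81  0.79 -2.29]
```

Emit:
{"name": "move_arm", "arguments": {
  "rows": [
    {"tx": -0.85, "ty": -0.51, "tz": 0.1, "rx": 0, "ry": 0, "rz": 0, "grip": 0},
    {"tx": -0.85, "ty": -0.51, "tz": 0.1, "rx": 0, "ry": 0, "rz": 0, "grip": 0},
    {"tx": 0, "ty": 0, "tz": 0, "rx": 0, "ry": 0, "rz": 0, "grip": 0}
  ]
}}

```text
t: 20.12
eef_pos: [576.1, 39.3, 57.7]
tcp_rot: [-1.57, -0.54, 1.402]
ft_force: [-0.1, -0.7, -2.2]
opening: 0.249
```

```bash
python3 look.py 22 m
```

```text
t 20.12 tcp [576.1  39.3  57.7] rot [-1.57  -0.54   1.402] F [-0.1 -0.7 -2.2] Fpx -0.7 face px,py [-32.4 -71.4] q [-0.28  0.7   1.89  0.8   0.8  -2.32]
top far 59 mean(px,py,z) [ -6.3 -72.3  80.7] foremost px ~ -20.3 py range [-83.9 -61.2]
top near 125 mean(px,py,z) [-15.4  76.2  80.8] foremost px ~ -29.4 py range [64.1 88. ]
side far few 1
side near 121 mean(px,py,z) [-24.1  74.2  55.1] foremost px ~ -30.0 py range [60.3 87.8]
top handle 15 8 [-0.8 34.1 10.5]
top handle 35 67 [-0.  44.6 10.4]
top handle 55 20 [ 4.9 61.3 10.9]
  end 68.0
top head 532 [[-41.8, -80.4, 0.7], [-0.7, -61.8, 16.5], [37.2, -42.7, 23.5]]
side handle 15 34 [-7.2 29.1  3.9]
side handle 35 65 [-6.3 45.2  4.9]
side handle 55 66 [-5.5 64.8  6. ]
side handle 75 67 [-4.6 85.1  6.2]
side handle 95 53 [ -5.  103.4   6.4]
  end 111.2
side head 229 [[-43.7, -81.3, -16.3], [-39.3, -65.1, 14.1], [14.0, -46.5, 22.3]]
```

Emit:
{"name": "move_arm", "arguments": {
  "rows": [
    {"tx": 0.85, "ty": 0.51, "tz": -0.1, "rx": 0, "ry": 0, "rz": 0, "grip": 0},
    {"tx": 0.55, "ty": 0.33, "tz": -0.06, "rx": 0, "ry": 0, "rz": 0, "grip": 0},
    {"tx": 0.34, "ty": 0.2, "tz": -0.04, "rx": 0, "ry": 0, "rz": 0, "grip": 0},
    {"tx": 0.2, "ty": 0.12, "tz": -0.02, "rx": 0, "ry": 0, "rz": 0, "grip": 0}
  ]
}}

```text
t: 20.55
eef_pos: [581.4, 63.2, 57.0]
tcp_rot: [-1.568, -0.539, 1.402]
ft_force: [-7.8, -11.8, -7.6]
opening: 0.246
```

```bash
python3 s.py
```

```text
t 20.55 tcp [581.4  63.2  57. ] F [ -7.8 -11.8  -7.6] Fpx -13.4 M [-2.57  1.71  0.01] face px,py [ -7.8 -70.1] op 0.246 rot [-1.568 -0.539  1.402] q [-0.23  0.7   1.88  0.81  0.78 -2.29]
```

Emit:
{"name": "move_arm", "arguments": {
  "rows": [
    {"tx": -0.85, "ty": -0.51, "tz": 0.1, "rx": 0, "ry": 0, "rz": 0, "grip": 0},
    {"tx": -0.85, "ty": -0.51, "tz": 0.1, "rx": 0, "ry": 0, "rz": 0, "grip": 0}
  ]
}}

```text
t: 20.72
eef_pos: [576.8, 43.8, 57.7]
tcp_rot: [-1.57, -0.541, 1.404]
ft_force: [1.0, 0.1, -2.7]
opening: 0.247
```

Emit:
{"name": "move_arm", "arguments": {
  "rows": [
    {"tx": 0.85, "ty": 0.51, "tz": -0.1, "rx": 0, "ry": 0, "rz": 0, "grip": 0},
    {"tx": 0.43, "ty": 0.26, "tz": -0.05, "rx": 0, "ry": 0, "rz": 0, "grip": 0},
    {"tx": 0.34, "ty": 0.2, "tz": -0.04, "rx": 0, "ry": 0, "rz": 0, "grip": 0},
    {"tx": 0.2, "ty": 0.12, "tz": -0.02, "rx": 0, "ry": 0, "rz": 0, "grip": 0}
  ]
}}

```text
t: 21.05
eef_pos: [581.8, 63.9, 57.1]
tcp_rot: [-1.568, -0.539, 1.402]
ft_force: [-8.1, -12.6, -8.0]
opening: 0.252
```

```bash
python3 s.py
```

```text
t 21.05 tcp [581.8  63.9  57.1] F [ -8.1 -12.6  -8. ] Fpx -14.3 M [-2.69  1.79 -0.16] face px,py [ -7.1 -70.4] op 0.252 rot [-1.568 -0.539  1.402] q [-0.23  0.7   1.88  0.81  0.78 -2.29]
```

Emit:
{"name": "move_arm", "arguments": {
  "rows": [
    {"tx": -0.85, "ty": -0.51, "tz": 0.1, "rx": 0, "ry": 0, "rz": 0, "grip": 0},
    {"tx": -0.85, "ty": -0.51, "tz": 0.1, "rx": 0, "ry": 0, "rz": 0, "grip": 0},
    {"tx": -0.85, "ty": -0.51, "tz": 0.1, "rx": 0, "ry": 0, "rz": 0, "grip": 0},
    {"tx": 0, "ty": 0, "tz": 0, "rx": 0, "ry": 0, "rz": 0, "grip": 0}
  ]
}}

```text
t: 21.38
eef_pos: [574.7, 33.2, 57.9]
tcp_rot: [-1.571, -0.54, 1.401]
ft_force: [0.8, -0.9, -2.7]
opening: 0.249
```

```bash
python3 look.py 23;  python3 - <<'E'
from kin import *
T,R=tpose(-65,66,60,.1,31); delta(T,R)
E
```

```text
t 21.38 tcp [574.7  33.2  57.9] rot [-1.571 -0.54   1.401] F [ 0.8 -0.9 -2.7] Fpx -0.7 face px,py [-38.6 -71.6] q [-0.29  0.7   1.89  0.79  0.8  -2.32]
top far 53 mean(px,py,z) [ -5.6 -72.3  81.5] foremost px ~ -19.6 py range [-83.6 -60.8]
top near 126 mean(px,py,z) [-15.   76.   80.5] foremost px ~ -29.0 py range [63.8 88. ]
side far few 1
side near 126 mean(px,py,z) [-23.4  74.7  55.2] foremost px ~ -29.0 py range [60.5 89.2]
t 21.48 tcp [574.8  34.4  57.9] cm in tool [-1.16 -0.93 13.92] rotvec [ 0.0021 -0.0044 -0.0005] F [ 0.6  0.6 -2.8] op 0.248 q [-0.29  0.7   1.89  0.79  0.8  -2.32]
```

View pics/top23.png

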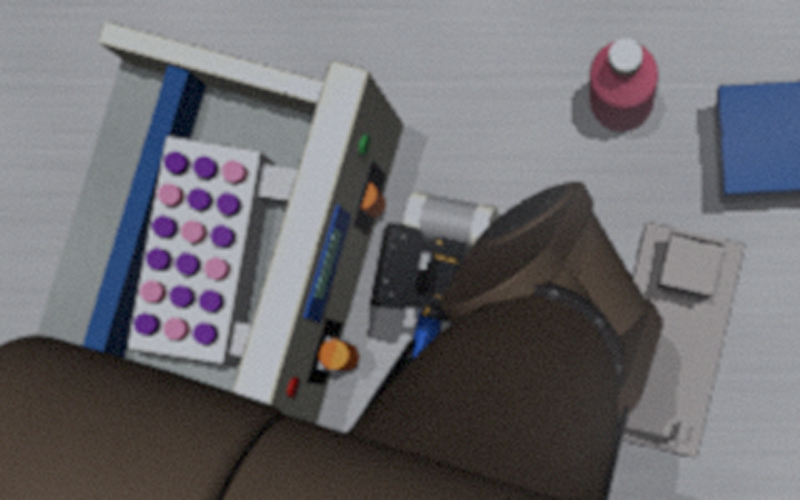

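Far is bound: face at −7 mm, about 14 N, 0.7 mm of give. Remaining: the last ~6 mm of travel on near.

Emit:
{"name": "move_arm", "arguments": {
  "rows": [
    {"tx": -0.6, "ty": -0.5, "tz": 0, "rx": 0, "ry": 0, "rz": 0, "grip": 0},
    {"tx": -0.6, "ty": -0.43, "tz": 0.9, "rx": 0, "ry": 0, "rz": 0, "grip": 0},
    {"tx": 0, "ty": 0, "tz": 2.5, "rx": 0, "ry": 0, "rz": 0, "grip": 0},
    {"tx": 0, "ty": 0, "tz": 3.0, "rx": 0, "ry": 0, "rz": 0, "grip": 0},
    {"tx": 0, "ty": 0, "tz": 3.0, "rx": 0, "ry": 0, "rz": 0, "grip": 0},
    {"tx": 0, "ty": 0, "tz": 2.5, "rx": 0, "ry": 0, "rz": 0, "grip": 0},
    {"tx": 0, "ty": 0, "tz": 1.5, "rx": 0, "ry": 0, "rz": 0, "grip": 0},
    {"tx": 0, "ty": 0, "tz": 0.5, "rx": 0, "ry": 0, "rz": 0, "grip": 0},
    {"tx": 0, "ty": 0, "tz": 0, "rx": 0, "ry": 0, "rz": 0, "grip": 0}
  ]
}}

```text
t: 22.23
eef_pos: [434.4, 43.5, 60.0]
tcp_rot: [-1.57, -0.54, 1.402]
ft_force: [1.1, 0.1, -2.4]
opening: 0.251
```

```bash
python3 look.py 24 m; python3 s.py;  python3 - <<'E'
from kin import *
T,R=tpose(-65,66,60,.1,31); delta(T,R)
E
```

```text
t 22.23 tcp [434.4  43.5  60. ] rot [-1.57  -0.54   1.402] F [ 1.1  0.1 -2.4] Fpx 0.4 face px,py [-65.3  66.5] q [-0.36  0.6   2.23  0.96  0.67 -2.63]
top far 48 mean(px,py,z) [ -5.5 -72.6  81.4] foremost px ~ -19.5 py range [-83.2 -61.4]
top near 129 mean(px,py,z) [-14.9  76.2  80.6] foremost px ~ -28.9 py range [63.8 87.9]
side far 130 mean(px,py,z) [ -6.7 -73.1  54.8] foremost px ~ -12.1 py range [-88.6 -59.4]
side near 58 mean(px,py,z) [-23.9  70.3  61.4] foremost px ~ -28.1 py range [59.3 82.1]
top handle 35 44 [ 0.7 49.4 10.9]
top handle 55 47 [ 2.9 63.8 10.8]
  end 77.6
top head 654 [[-42.9, -79.3, -3.9], [-4.9, -59.2, 16.2], [36.6, -38.8, 24.3]]
side handle 35 68 [-6.3 45.6  5.2]
side handle 55 68 [-5.8 64.8  5.8]
side handle 75 73 [-4.9 85.2  6.1]
side handle 95 58 [ -4.2 103.3   6.4]
  end 110.8
side head 427 [[-43.9, -81.4, -15.6], [-34.0, -61.3, 12.5], [34.0, -41.9, 22.4]]
t 22.33 tcp [436.2  43.   59.8] F [ 0.4 -0.2 -2.7] Fpx -0.1 M [-0.56  0.13  0.02] face px,py [-65.3  64.7] op 0.248 rot [-1.572 -0.54   1.403] q [-0.36  0.6   2.23  0.95  0.67 -2.63]
t 22.33 tcp [436.2  43.   59.8] cm in tool [ 0.02 -0.01  0.11] rotvec [ 0.0026 -0.0031 -0.001 ] F [ 0.4 -0.2 -2.7] op 0.248 q [-0.36  0.6   2.23  0.95  0.67 -2.63]
```

View pics/top24.png

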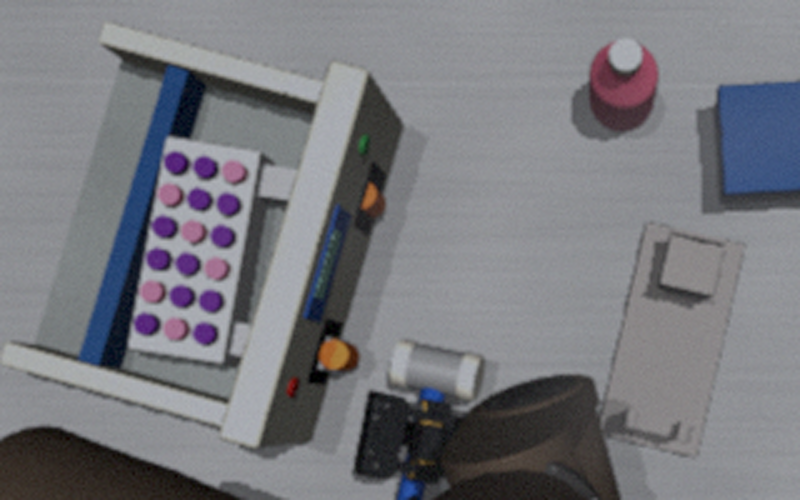

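Emit:
{"name": "move_arm", "arguments": {
  "rows": [
    {"tx": 0.85, "ty": 0.51, "tz": -0.05, "rx": 0, "ry": 0, "rz": 0, "grip": 0},
    {"tx": 0.85, "ty": 0.51, "tz": -0.05, "rx": 0, "ry": 0, "rz": 0, "grip": 0},
    {"tx": 0.85, "ty": 0.51, "tz": -0.1, "rx": 0, "ry": 0, "rz": 0, "grip": 0},
    {"tx": 0.6, "ty": 0.36, "tz": -0.07, "rx": 0, "ry": 0, "rz": 0, "grip": 0},
    {"tx": 0.43, "ty": 0.26, "tz": -0.05, "rx": 0, "ry": 0, "rz": 0, "grip": 0},
    {"tx": 0.43, "ty": 0.26, "tz": -0.05, "rx": 0, "ry": 0, "rz": 0, "grip": 0}
  ]
}}

```text
t: 22.83
eef_pos: [446.3, 89.7, 59.3]
tcp_rot: [-1.569, -0.539, 1.403]
ft_force: [-4.8, -5.4, -4.1]
opening: 0.249
```

```bash
python3 s.py
```

```text
t 22.83 tcp [446.3  89.7  59.3] F [-4.8 -5.4 -4.1] Fpx -6.4 M [-1.45  0.81  0.12] face px,py [-17.5  67.2] op 0.249 rot [-1.569 -0.539  1.403] q [-0.25  0.6   2.22  1.03  0.64 -2.59]
```

Emit:
{"name": "move_arm", "arguments": {
  "rows": [
    {"tx": -0.85, "ty": -0.51, "tz": 0.1, "rx": 0, "ry": 0, "rz": 0, "grip": 0},
    {"tx": -0.85, "ty": -0.51, "tz": 0.1, "rx": 0, "ry": 0, "rz": 0, "grip": 0},
    {"tx": 0, "ty": 0, "tz": 0, "rx": 0, "ry": 0, "rz": 0, "grip": 0}
  ]
}}

```text
t: 23.08
eef_pos: [441.2, 68.3, 59.6]
tcp_rot: [-1.57, -0.54, 1.402]
ft_force: [1.0, -0.2, -2.9]
opening: 0.247
```

```bash
python3 look.py 25; python3 s.py
```

```text
t 23.08 tcp [441.2  68.3  59.6] rot [-1.57  -0.54   1.402] F [ 1.  -0.2 -2.9] Fpx 0.1 face px,py [-39.6  66.4] q [-0.3   0.6   2.22  1.    0.65 -2.61]
top far 77 mean(px,py,z) [ -8.  -73.7  81. ] foremost px ~ -22.0 py range [-86.1 -61.7]
top near 101 mean(px,py,z) [-9.  76.4 81. ] foremost px ~ -23.0 py range [63.  89.5]
side far 125 mean(px,py,z) [-11.5 -73.4  55.3] foremost px ~ -17.6 py range [-88.3 -59.9]
side near 32 mean(px,py,z) [-14.9  70.3  67.1] foremost px ~ -18.4 py range [60.  79.5]
t 23.18 tcp [441.4  69.   59.7] F [ 0.4  0.4 -3.6] Fpx 0.5 M [-0.56  0.19  0.01] face px,py [-38.9  66.3] op 0.245 rot [-1.57  -0.541  1.401] q [-0.3   0.6   2.22  1.    0.65 -2.61]
```

Emit:
{"name": "move_arm", "arguments": {
  "rows": [
    {"tx": 0.85, "ty": 0.51, "tz": -0.1, "rx": 0, "ry": 0, "rz": 0, "grip": 0},
    {"tx": 0.6, "ty": 0.36, "tz": -0.07, "rx": 0, "ry": 0, "rz": 0, "grip": 0},
    {"tx": 0.38, "ty": 0.23, "tz": -0.05, "rx": 0, "ry": 0, "rz": 0, "grip": 0},
    {"tx": 0.3, "ty": 0.18, "tz": -0.03, "rx": 0, "ry": 0, "rz": 0, "grip": 0}
  ]
}}

```text
t: 23.52
eef_pos: [447.6, 94.6, 59.3]
tcp_rot: [-1.569, -0.539, 1.403]
ft_force: [-3.6, -5.9, -5.0]
opening: 0.248
```

```bash
python3 s.py
```

```text
t 23.52 tcp [447.6  94.6  59.3] F [-3.6 -5.9 -5. ] Fpx -6.7 M [-1.4   0.77  0.03] face px,py [-12.4  67.2] op 0.248 rot [-1.569 -0.539  1.403] q [-0.23  0.6   2.22  1.03  0.64 -2.58]
```

Emit:
{"name": "move_arm", "arguments": {
  "rows": [
    {"tx": -0.85, "ty": -0.51, "tz": 0.1, "rx": 0, "ry": 0, "rz": 0, "grip": 0},
    {"tx": -0.85, "ty": -0.51, "tz": 0.1, "rx": 0, "ry": 0, "rz": 0, "grip": 0},
    {"tx": 0, "ty": 0, "tz": 0, "rx": 0, "ry": 0, "rz": 0, "grip": 0}
  ]
}}

```text
t: 23.77
eef_pos: [442.5, 73.4, 59.6]
tcp_rot: [-1.57, -0.54, 1.402]
ft_force: [0.8, -0.4, -2.5]
opening: 0.249
```

```bash
python3 look.py 26; python3 s.py
```

```text
t 23.77 tcp [442.5  73.4  59.6] rot [-1.57  -0.54   1.402] F [ 0.8 -0.4 -2.5] Fpx -0.2 face px,py [-34.3  66.6] q [-0.29  0.6   2.22  1.    0.65 -2.6 ]
top far 77 mean(px,py,z) [ -8.  -73.5  81. ] foremost px ~ -22.0 py range [-85.4 -61.6]
top near 76 mean(px,py,z) [-7.  75.9 81.5] foremost px ~ -21.0 py range [62.7 89.2]
side far 129 mean(px,py,z) [-11.3 -72.7  55.2] foremost px ~ -17.5 py range [-88.  -55.4]
side near 30 mean(px,py,z) [-10.7  70.   67. ] foremost px ~ -15.3 py range [59.7 79.4]
t 23.87 tcp [442.7  74.1  59.7] F [ 0.9  0.4 -3. ] Fpx 0.6 M [-0.56  0.19 -0.  ] face px,py [-33.7  66.4] op 0.248 rot [-1.57  -0.541  1.401] q [-0.28  0.6   2.22  1.01  0.65 -2.6 ]
```

View pics/top26.png

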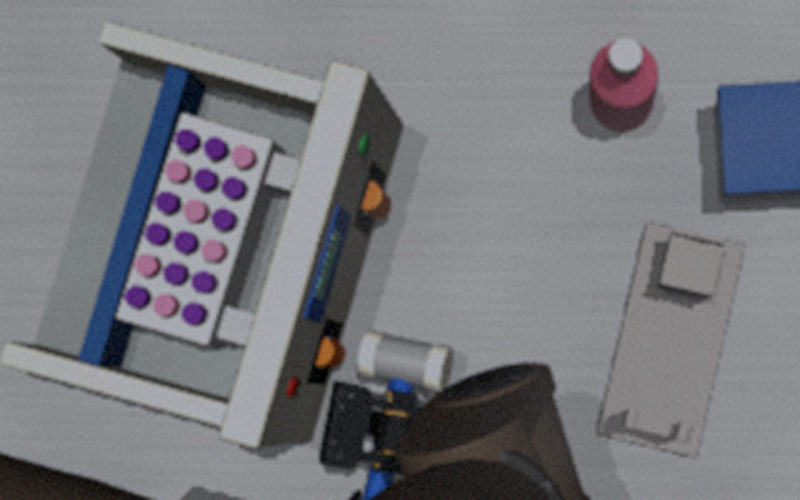

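Emit:
{"name": "move_arm", "arguments": {
  "rows": [
    {"tx": 0.85, "ty": 0.51, "tz": -0.1, "rx": 0, "ry": 0, "rz": 0, "grip": 0},
    {"tx": 0.55, "ty": 0.33, "tz": -0.06, "rx": 0, "ry": 0, "rz": 0, "grip": 0},
    {"tx": 0.34, "ty": 0.2, "tz": -0.04, "rx": 0, "ry": 0, "rz": 0, "grip": 0},
    {"tx": 0.26, "ty": 0.16, "tz": -0.03, "rx": 0, "ry": 0, "rz": 0, "grip": 0}
  ]
}}

```text
t: 24.2
eef_pos: [448.3, 97.9, 59.3]
tcp_rot: [-1.569, -0.539, 1.403]
ft_force: [-8.2, -10.4, -5.9]
opening: 0.251
```

```bash
python3 s.py
```

```text
t 24.2 tcp [448.3  97.9  59.3] F [ -8.2 -10.4  -5.9] Fpx -12.1 M [-2.32  1.48  0.1 ] face px,py [-9.  67.4] op 0.251 rot [-1.569 -0.539  1.403] q [-0.22  0.6   2.21  1.04  0.64 -2.58]
```

Emit:
{"name": "move_arm", "arguments": {
  "rows": [
    {"tx": -0.85, "ty": -0.51, "tz": 0.1, "rx": 0, "ry": 0, "rz": 0, "grip": 0},
    {"tx": -0.85, "ty": -0.51, "tz": 0.1, "rx": 0, "ry": 0, "rz": 0, "grip": 0},
    {"tx": 0, "ty": 0, "tz": 0, "rx": 0, "ry": 0, "rz": 0, "grip": 0}
  ]
}}

```text
t: 24.45
eef_pos: [443.4, 76.8, 59.6]
tcp_rot: [-1.57, -0.54, 1.402]
ft_force: [0.2, -0.0, -2.7]
opening: 0.249
```

```bash
python3 look.py 27; python3 s.py
```

```text
t 24.45 tcp [443.4  76.8  59.6] rot [-1.57  -0.54   1.402] F [ 0.2 -0.  -2.7] Fpx 0.1 face px,py [-30.8  66.5] q [-0.28  0.6   2.22  1.01  0.65 -2.6 ]
top far 81 mean(px,py,z) [ -7.9 -73.3  80.9] foremost px ~ -21.9 py range [-85.7 -60.9]
top near 66 mean(px,py,z) [-6.2 76.8 81.4] foremost px ~ -20.2 py range [63.7 90. ]
side far 128 mean(px,py,z) [-11.4 -73.5  55.3] foremost px ~ -17.2 py range [-91.9 -59.7]
side near 29 mean(px,py,z) [-9.8 71.3 67.9] foremost px ~ -13.0 py range [62.1 79.4]
t 24.55 tcp [443.6  77.5  59.7] F [ 0.3 -0.1 -2.4] Fpx 0.0 M [-0.49  0.16  0.01] face px,py [-30.1  66.4] op 0.251 rot [-1.57  -0.541  1.401] q [-0.28  0.6   2.22  1.01  0.65 -2.6 ]
```

Emit:
{"name": "move_arm", "arguments": {
  "rows": [
    {"tx": 0.85, "ty": 0.51, "tz": -0.1, "rx": 0, "ry": 0, "rz": 0, "grip": 0},
    {"tx": 0.43, "ty": 0.26, "tz": -0.05, "rx": 0, "ry": 0, "rz": 0, "grip": 0},
    {"tx": 0.34, "ty": 0.2, "tz": -0.04, "rx": 0, "ry": 0, "rz": 0, "grip": 0},
    {"tx": 0.22, "ty": 0.13, "tz": -0.02, "rx": 0, "ry": 0, "rz": 0, "grip": 0}
  ]
}}

```text
t: 24.88
eef_pos: [448.3, 99.2, 59.0]
tcp_rot: [-1.569, -0.538, 1.402]
ft_force: [-12.5, -15.3, -8.6]
opening: 0.25
```

```bash
python3 s.py
```

```text
t 24.88 tcp [448.3  99.2  59. ] F [-12.5 -15.3  -8.6] Fpx -18.1 M [-3.23  2.09  0.17] face px,py [-7.9 67.7] op 0.25 rot [-1.569 -0.538  1.402] q [-0.22  0.6   2.21  1.04  0.64 -2.57]
```

Emit:
{"name": "move_arm", "arguments": {
  "rows": [
    {"tx": -0.85, "ty": -0.51, "tz": 0.1, "rx": 0, "ry": 0, "rz": 0, "grip": 0},
    {"tx": -0.85, "ty": -0.51, "tz": 0.1, "rx": 0, "ry": 0, "rz": 0, "grip": 0},
    {"tx": 0, "ty": 0, "tz": 0, "rx": 0, "ry": 0, "rz": 0, "grip": 0}
  ]
}}

```text
t: 25.13
eef_pos: [443.8, 78.6, 59.7]
tcp_rot: [-1.57, -0.54, 1.402]
ft_force: [0.2, -0.5, -4.3]
opening: 0.245
```

```bash
python3 look.py 28; python3 s.py
cat > cap.py <<'E'
from look import *
# caps: purple/pink blobs in the tray
import sys
for f in sys.argv[1:]:
  z=np.load(f);p,d=z['p'],z['d'];W=cloud('top',d);h=hsv(p)
  L=np.stack([(W-PM)@PX,(W-PM)@PY,W[...,2]],-1)
  roi=(L[...,0]>40)&(L[...,0]<210)&(np.abs(L[...,1])<125)&(L[...,2]>70)&(L[...,2]<130)
  m=(roi&(h[...,1]>60)&(((h[...,0]>125)&(h[...,0]<180)))).astype(np.uint8)
  n,lab,stt,cen=cv2.connectedComponentsWithStats(m)
  C=[]
  for i in range(1,n):
    if stt[i,4]>8: C.append(L[lab==i].mean(0))
  C=np.array(C); print(f,len(C)); 
  c,s,_=cv2.minAreaRect(C[:,:2].astype(np.float32)) and (0,0,0)
  print(cv2.minAreaRect(C[:,:2].astype(np.float32)), 'mean',C.mean(0).round(1))
E
python3 cap.py top.npz
```

```text
t 25.13 tcp [443.8  78.6  59.7] rot [-1.57  -0.54   1.402] F [ 0.2 -0.5 -4.3] Fpx -0.4 face px,py [-28.9  66.6] q [-0.27  0.6   2.22  1.01  0.65 -2.6 ]
top far 78 mean(px,py,z) [ -7.8 -73.6  80.9] foremost px ~ -21.8 py range [-86.6 -60.6]
top near 68 mean(px,py,z) [-6.2 75.7 81.4] foremost px ~ -20.2 py range [61.5 89.4]
side far 124 mean(px,py,z) [-10.9 -72.7  54.6] foremost px ~ -16.8 py range [-87.6 -59.3]
side near 26 mean(px,py,z) [-8.7 69.5 68. ] foremost px ~ -12.3 py range [55.1 79.2]
t 25.23 tcp [444.1  79.3  59.7] F [ 0.5  0.3 -2.5] Fpx 0.4 M [-0.53  0.1   0.07] face px,py [-28.3  66.5] op 0.248 rot [-1.57  -0.541  1.401] q [-0.27  0.6   2.22  1.01  0.65 -2.6 ]
top.npz 18
((141.22972106933594, -2.1105880737304688), (149.8441619873047, 55.16671371459961), 88.42463684082031) mean [141.2  -2.1  95.1]
```

View pics/top28.png

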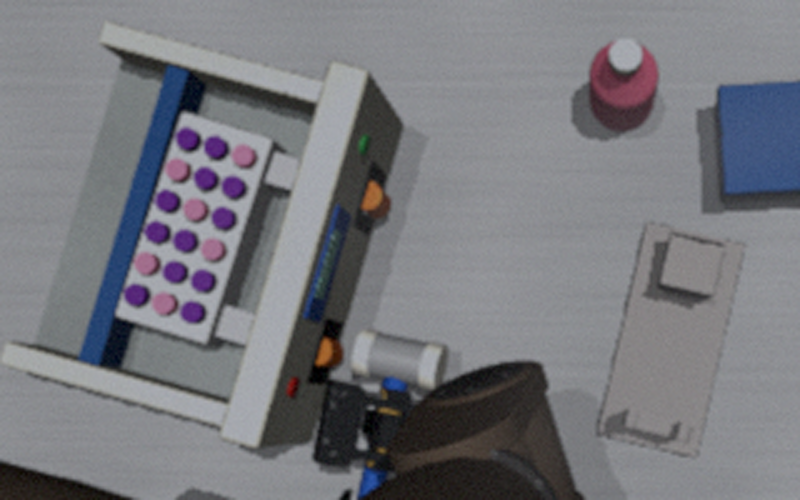

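The caps give the carrier centre at 141 mm (home 142), twisted about 1.5° with the near side in. Near no longer gives (18 N). A light far tap will show whether far still has slack to straighten out.

Run:
```python
from kin import *
T,R=tpose(-40,-69,58,.1,31); delta(T,R)
T,R=tpose(-55,66,58,.1,31); delta(T,R)
```

```text
t 25.23 tcp [444.1  79.3  59.7] cm in tool [ -2.22  -1.14 -13.4 ] rotvec [ 0.0019 -0.0043 -0.0004] F [ 0.5  0.3 -2.5] op 0.248 q [-0.27  0.6   2.22  1.01  0.65 -2.6 ]
t 25.23 tcp [444.1  79.3  59.7] cm in tool [-2.4  -1.24  0.18] rotvec [ 0.0019 -0.0043 -0.0004] F [ 0.5  0.3 -2.5] op 0.248 q [-0.27  0.6   2.22  1.01  0.65 -2.6 ]
```

Emit:
{"name": "move_arm", "arguments": {
  "rows": [
    {"tx": -1.2, "ty": -0.6, "tz": 0, "rx": 0, "ry": 0, "rz": 0, "grip": 0},
    {"tx": -1.2, "ty": -0.6, "tz": -1.4, "rx": 0, "ry": 0, "rz": 0, "grip": 0},
    {"tx": 0, "ty": 0, "tz": -3.0, "rx": 0, "ry": 0, "rz": 0, "grip": 0},
    {"tx": 0, "ty": 0, "tz": -3.0, "rx": 0, "ry": 0, "rz": 0, "grip": 0},
    {"tx": 0, "ty": 0, "tz": -3.0, "rx": 0, "ry": 0, "rz": 0, "grip": 0},
    {"tx": 0, "ty": 0, "tz": -2.0, "rx": 0, "ry": 0, "rz": 0, "grip": 0},
    {"tx": 0, "ty": 0, "tz": -1.0, "rx": 0, "ry": 0, "rz": 0, "grip": 0},
    {"tx": 0, "ty": 0, "tz": 0, "rx": 0, "ry": 0, "rz": 0, "grip": 0}
  ]
}}

```text
t: 25.9
eef_pos: [573.3, 30.6, 57.4]
tcp_rot: [-1.572, -0.54, 1.403]
ft_force: [-0.9, -1.5, -2.0]
opening: 0.247
```

```bash
python3 s.py; python3 look.py 29; python3 cap.py top.npz
```

```text
t 25.9 tcp [573.3  30.6  57.4] F [-0.9 -1.5 -2. ] Fpx -1.7 M [-0.45  0.22  0.03] face px,py [-41.4 -70.9] op 0.247 rot [-1.572 -0.54   1.403] q [-0.29  0.7   1.89  0.79  0.8  -2.33]
t 25.9 tcp [573.3  30.6  57.4] rot [-1.572 -0.54   1.403] F [-0.9 -1.5 -2. ] Fpx -1.7 face px,py [-41.4 -70.9] q [-0.29  0.7   1.89  0.79  0.8  -2.33]
top far 81 mean(px,py,z) [ -7.9 -72.9  80.7] foremost px ~ -21.9 py range [-85.4 -60.9]
top near 73 mean(px,py,z) [-6.  76.4 81.4] foremost px ~ -20.0 py range [61.6 89.9]
side far few 2
side near 131 mean(px,py,z) [-7.4 76.5 54.4] foremost px ~ -13.5 py range [60.6 91.4]
top.npz 18
((141.68902587890625, -2.0353317260742188), (149.79736328125, 55.91102600097656), 88.53861999511719) mean [141.3  -2.   95. ]
```

Emit:
{"name": "move_arm", "arguments": {
  "rows": [
    {"tx": 0.85, "ty": 0.51, "tz": -0.1, "rx": 0, "ry": 0, "rz": 0, "grip": 0},
    {"tx": 0.85, "ty": 0.51, "tz": -0.1, "rx": 0, "ry": 0, "rz": 0, "grip": 0},
    {"tx": 0.43, "ty": 0.26, "tz": -0.05, "rx": 0, "ry": 0, "rz": 0, "grip": 0},
    {"tx": 0.34, "ty": 0.2, "tz": -0.04, "rx": 0, "ry": 0, "rz": 0, "grip": 0},
    {"tx": 0.17, "ty": 0.1, "tz": -0.02, "rx": 0, "ry": 0, "rz": 0, "grip": 0}
  ]
}}

```text
t: 26.42
eef_pos: [579.2, 61.4, 57.3]
tcp_rot: [-1.569, -0.54, 1.403]
ft_force: [-5.6, -7.6, -6.3]
opening: 0.247
```

```bash
python3 s.py
```

```text
t 26.42 tcp [579.2  61.4  57.3] F [-5.6 -7.6 -6.3] Fpx -8.8 M [-1.67  1.08  0.04] face px,py [-10.1 -68.5] op 0.247 rot [-1.569 -0.54   1.403] q [-0.24  0.7   1.89  0.81  0.78 -2.3 ]
```

Emit:
{"name": "move_arm", "arguments": {
  "rows": [
    {"tx": -0.85, "ty": -0.51, "tz": 0.1, "rx": 0, "ry": 0, "rz": 0, "grip": 0},
    {"tx": -0.85, "ty": -0.51, "tz": 0.1, "rx": 0, "ry": 0, "rz": 0, "grip": 0},
    {"tx": 0, "ty": 0, "tz": 0, "rx": 0, "ry": 0, "rz": 0, "grip": 0}
  ]
}}

```text
t: 26.67
eef_pos: [574.3, 39.7, 57.6]
tcp_rot: [-1.57, -0.54, 1.401]
ft_force: [0.5, -0.2, -2.2]
opening: 0.25
```

```bash
python3 s.py; python3 look.py 30; python3 cap.py top.npz
```

```text
t 26.67 tcp [574.3  39.7  57.6] F [ 0.5 -0.2 -2.2] Fpx -0.1 M [-0.55  0.12 -0.03] face px,py [-32.4 -69.5] op 0.25 rot [-1.57  -0.54   1.401] q [-0.28  0.7   1.89  0.8   0.79 -2.32]
t 26.67 tcp [574.3  39.7  57.6] rot [-1.57  -0.54   1.401] F [ 0.5 -0.2 -2.2] Fpx -0.1 face px,py [-32.4 -69.5] q [-0.28  0.7   1.89  0.8   0.79 -2.32]
top far 58 mean(px,py,z) [ -6.1 -73.2  80.8] foremost px ~ -20.1 py range [-84.9 -61.8]
top near 95 mean(px,py,z) [-8.  76.3 81.2] foremost px ~ -22.0 py range [61.9 89.7]
side far few 1
side near 128 mean(px,py,z) [-12.   75.8  55.3] foremost px ~ -17.6 py range [61.4 90.3]
top.npz 18
((141.05184936523438, 5.84100341796875), (55.64494705200195, 149.96136474609375), 1.7332441806793213) mean [141.2   5.9  95. ]
```

The far tap swung it to about 1.7° the other way with the centre unchanged at 141 mm. So the travel is complete and only a small twist play (±1.7°) is left. A 2 mm near tap should centre it.

Run:
```python
from kin import *
T,R=tpose(-55,66,59,.1,31); delta(T,R)
```

```text
t 26.77 tcp [574.5  40.6  57.6] cm in tool [-0.87 -0.67 13.7 ] rotvec [ 0.0021 -0.0045 -0.0006] F [ 0.1  0.6 -2.8] op 0.247 q [-0.28  0.7   1.89  0.8   0.79 -2.32]
```

Emit:
{"name": "move_arm", "arguments": {
  "rows": [
    {"tx": -0.5, "ty": -0.4, "tz": 0, "rx": 0, "ry": 0, "rz": 0, "grip": 0},
    {"tx": -0.5, "ty": -0.3, "tz": 1.0, "rx": 0, "ry": 0, "rz": 0, "grip": 0},
    {"tx": 0, "ty": -0.1, "tz": 2.5, "rx": 0, "ry": 0, "rz": 0, "grip": 0},
    {"tx": 0, "ty": 0, "tz": 3.0, "rx": 0, "ry": 0, "rz": 0, "grip": 0},
    {"tx": 0, "ty": 0, "tz": 3.0, "rx": 0, "ry": 0, "rz": 0, "grip": 0},
    {"tx": 0, "ty": 0, "tz": 2.5, "rx": 0, "ry": 0, "rz": 0, "grip": 0},
    {"tx": 0, "ty": 0, "tz": 1.5, "rx": 0, "ry": 0, "rz": 0, "grip": 0},
    {"tx": 0, "ty": 0, "tz": 0.2, "rx": 0, "ry": 0, "rz": 0, "grip": 0},
    {"tx": 0, "ty": 0, "tz": 0, "rx": 0, "ry": 0, "rz": 0, "grip": 0}
  ]
}}

```text
t: 27.52
eef_pos: [437.4, 51.7, 59.6]
tcp_rot: [-1.57, -0.54, 1.402]
ft_force: [0.6, -0.1, -3.0]
opening: 0.245
```

```bash
python3 s.py; python3 look.py 31; python3 cap.py top.npz; python3 s.py
```

```text
t 27.52 tcp [437.4  51.7  59.6] F [ 0.6 -0.1 -3. ] Fpx 0.1 M [-0.56  0.14 -0.05] face px,py [-56.7  65.8] op 0.245 rot [-1.57  -0.54   1.402] q [-0.34  0.6   2.23  0.97  0.66 -2.62]
t 27.52 tcp [437.4  51.7  59.6] rot [-1.57  -0.54   1.402] F [ 0.6 -0.1 -3. ] Fpx 0.1 face px,py [-56.7  65.8] q [-0.34  0.6   2.23  0.97  0.66 -2.62]
top far 56 mean(px,py,z) [ -6.1 -73.1  81.1] foremost px ~ -20.1 py range [-84.8 -61.7]
top near 89 mean(px,py,z) [-8.  76.5 81.4] foremost px ~ -22.0 py range [63.2 89.1]
side far 127 mean(px,py,z) [ -7.6 -72.4  55.1] foremost px ~ -13.8 py range [-88.3 -59.5]
side near 56 mean(px,py,z) [-13.8  71.   61.5] foremost px ~ -18.2 py range [62.2 81.8]
top.npz 18
((141.31192016601562, 5.86846923828125), (55.680904388427734, 149.93679809570312), 1.751525640487671) mean [141.2   5.8  95.1]
t 27.62 tcp [438.6  51.4  59.4] F [ 0.2  0.  -3.8] Fpx 0.1 M [-0.49  0.16 -0.01] face px,py [-56.6  64.6] op 0.248 rot [-1.572 -0.54   1.403] q [-0.34  0.6   2.23  0.97  0.66 -2.62]
```

Emit:
{"name": "move_arm", "arguments": {
  "rows": [
    {"tx": 0.85, "ty": 0.51, "tz": -0.05, "rx": 0, "ry": 0, "rz": 0, "grip": 0},
    {"tx": 0.85, "ty": 0.51, "tz": -0.05, "rx": 0, "ry": 0, "rz": 0, "grip": 0},
    {"tx": 0.85, "ty": 0.51, "tz": -0.1, "rx": 0, "ry": 0, "rz": 0, "grip": 0},
    {"tx": 0.68, "ty": 0.41, "tz": -0.08, "rx": 0, "ry": 0, "rz": 0, "grip": 0},
    {"tx": 0.38, "ty": 0.23, "tz": -0.05, "rx": 0, "ry": 0, "rz": 0, "grip": 0},
    {"tx": 0.26, "ty": 0.16, "tz": -0.03, "rx": 0, "ry": 0, "rz": 0, "grip": 0}
  ]
}}

```text
t: 28.12
eef_pos: [448.2, 96.8, 59.1]
tcp_rot: [-1.57, -0.54, 1.403]
ft_force: [-6.2, -7.1, -5.2]
opening: 0.251
```

```bash
python3 s.py
```

```text
t 28.12 tcp [448.2  96.8  59.1] F [-6.2 -7.1 -5.2] Fpx -8.5 M [-1.58  0.99  0.06] face px,py [-10.2  67.2] op 0.251 rot [-1.57  -0.54   1.403] q [-0.23  0.6   2.21  1.04  0.64 -2.58]
```

Emit:
{"name": "move_arm", "arguments": {
  "rows": [
    {"tx": -0.85, "ty": -0.51, "tz": 0.1, "rx": 0, "ry": 0, "rz": 0, "grip": 0},
    {"tx": -0.85, "ty": -0.51, "tz": 0.1, "rx": 0, "ry": 0, "rz": 0, "grip": 0},
    {"tx": 0, "ty": 0, "tz": 0, "rx": 0, "ry": 0, "rz": 0, "grip": 0}
  ]
}}

```text
t: 28.37
eef_pos: [443.0, 74.9, 59.2]
tcp_rot: [-1.57, -0.54, 1.401]
ft_force: [0.3, -1.1, -2.8]
opening: 0.245
```

```bash
python3 s.py; python3 look.py 32; python3 cap.py top.npz
```

```text
t 28.37 tcp [443.   74.9  59.2] F [ 0.3 -1.1 -2.8] Fpx -1.0 M [-0.51  0.12 -0.07] face px,py [-32.8  66.5] op 0.245 rot [-1.57  -0.54   1.401] q [-0.28  0.6   2.22  1.01  0.65 -2.6 ]
t 28.37 tcp [443.   74.9  59.2] rot [-1.57  -0.54   1.401] F [ 0.3 -1.1 -2.8] Fpx -1.0 face px,py [-32.8  66.5] q [-0.28  0.6   2.22  1.01  0.65 -2.6 ]
top far 77 mean(px,py,z) [ -7.9 -73.5  80.8] foremost px ~ -21.9 py range [-85.3 -61.5]
top near 73 mean(px,py,z) [-5.8 76.9 81.4] foremost px ~ -19.8 py range [62.6 91.1]
side far 126 mean(px,py,z) [-11.1 -73.   54.6] foremost px ~ -18.3 py range [-89.4 -59.5]
side near 33 mean(px,py,z) [-8.4 69.  66.1] foremost px ~ -12.7 py range [55.6 79.3]
top.npz 18
((141.49208068847656, -2.059844970703125), (149.68321228027344, 55.120948791503906), 88.46224975585938) mean [141.3  -2.   95. ]
```

The near tap overshot to −1.5°, so the play limits are about ±1.6° and symmetric about straight. I'll go back to far for finer taps that stop in the middle.

Run:
```python
from kin import *
T,R=tpose(-40,-69,58,.1,31); delta(T,R)
```

```text
t 28.47 tcp [443.2  75.7  59.3] cm in tool [ -1.87  -0.98 -13.42] rotvec [ 0.0022 -0.005  -0.0006] F [ 0.1  0.1 -3.6] op 0.25 q [-0.28  0.6   2.22  1.01  0.65 -2.6 ]
```

Emit:
{"name": "move_arm", "arguments": {
  "rows": [
    {"tx": -1.0, "ty": -0.55, "tz": 0, "rx": 0, "ry": 0, "rz": 0, "grip": 0},
    {"tx": -1.0, "ty": -0.5, "tz": -1.4, "rx": 0, "ry": 0, "rz": 0, "grip": 0},
    {"tx": 0, "ty": 0, "tz": -3.0, "rx": 0, "ry": 0, "rz": 0, "grip": 0},
    {"tx": 0, "ty": 0, "tz": -3.0, "rx": 0, "ry": 0, "rz": 0, "grip": 0},
    {"tx": 0, "ty": 0, "tz": -3.0, "rx": 0, "ry": 0, "rz": 0, "grip": 0},
    {"tx": 0, "ty": 0, "tz": -2.0, "rx": 0, "ry": 0, "rz": 0, "grip": 0},
    {"tx": 0, "ty": 0, "tz": -1.0, "rx": 0, "ry": 0, "rz": 0, "grip": 0},
    {"tx": 0, "ty": 0, "tz": 0, "rx": 0, "ry": 0, "rz": 0, "grip": 0},
    {"tx": 0, "ty": 0, "tz": 0, "rx": 0, "ry": 0, "rz": 0, "grip": 0}
  ]
}}

```text
t: 29.22
eef_pos: [570.8, 32.0, 57.5]
tcp_rot: [-1.569, -0.541, 1.402]
ft_force: [-0.5, 0.7, -3.2]
opening: 0.247
```

```bash
python3 s.py; python3 s.py
```

```text
t 29.22 tcp [570.8  32.   57.5] F [-0.5  0.7 -3.2] Fpx 0.6 M [-0.52  0.18  0.01] face px,py [-40.7 -68.1] op 0.247 rot [-1.569 -0.541  1.402] q [-0.29  0.7   1.9   0.79  0.8  -2.33]
t 29.22 tcp [570.8  32.   57.5] F [-0.5  0.7 -3.2] Fpx 0.6 M [-0.52  0.18  0.01] face px,py [-40.7 -68.1] op 0.247 rot [-1.569 -0.541  1.402] q [-0.29  0.7   1.9   0.79  0.8  -2.33]
```

Emit:
{"name": "move_arm", "arguments": {
  "rows": [
    {"tx": 0.85, "ty": 0.51, "tz": -0.1, "rx": 0, "ry": 0, "rz": 0, "grip": 0},
    {"tx": 0.68, "ty": 0.41, "tz": -0.08, "rx": 0, "ry": 0, "rz": 0, "grip": 0},
    {"tx": 0.43, "ty": 0.26, "tz": -0.05, "rx": 0, "ry": 0, "rz": 0, "grip": 0},
    {"tx": 0.26, "ty": 0.15, "tz": -0.03, "rx": 0, "ry": 0, "rz": 0, "grip": 0},
    {"tx": 0.17, "ty": 0.1, "tz": -0.02, "rx": 0, "ry": 0, "rz": 0, "grip": 0}
  ]
}}

```text
t: 29.63
eef_pos: [578.5, 59.7, 57.9]
tcp_rot: [-1.57, -0.54, 1.403]
ft_force: [-3.0, -2.7, -4.1]
opening: 0.25
```

```bash
python3 s.py
```

```text
t 29.63 tcp [578.5  59.7  57.9] F [-3.  -2.7 -4.1] Fpx -3.3 M [-1.1   0.6   0.09] face px,py [-11.9 -68.3] op 0.25 rot [-1.57  -0.54   1.403] q [-0.24  0.7   1.89  0.81  0.78 -2.3 ]
```

Emit:
{"name": "move_arm", "arguments": {
  "rows": [
    {"tx": -0.85, "ty": -0.51, "tz": 0.1, "rx": 0, "ry": 0, "rz": 0, "grip": 0},
    {"tx": -0.85, "ty": -0.51, "tz": 0.1, "rx": 0, "ry": 0, "rz": 0, "grip": 0},
    {"tx": 0, "ty": 0, "tz": 0, "rx": 0, "ry": 0, "rz": 0, "grip": 0}
  ]
}}

```text
t: 29.88
eef_pos: [573.3, 37.8, 57.9]
tcp_rot: [-1.57, -0.54, 1.401]
ft_force: [-0.0, -0.3, -2.9]
opening: 0.242
```

```bash
python3 look.py 33; python3 cap.py top.npz
```

```text
t 29.88 tcp [573.3  37.8  57.9] rot [-1.57  -0.54   1.401] F [-0.  -0.3 -2.9] Fpx -0.3 face px,py [-34.5 -69. ] q [-0.28  0.7   1.89  0.8   0.8  -2.32]
top far 60 mean(px,py,z) [ -6.2 -73.5  81.4] foremost px ~ -20.2 py range [-85.9 -61.7]
top near 86 mean(px,py,z) [-7.7 76.2 80.9] foremost px ~ -21.7 py range [63.1 89.1]
side far few 2
side near 125 mean(px,py,z) [-11.7  76.2  55.1] foremost px ~ -17.1 py range [62.5 90.4]
top.npz 18
((141.26861572265625, 4.849266052246094), (55.580204010009766, 149.99159240722656), 1.4841591119766235) mean [141.2   5.   95.2]
```

Now +1.4°. It moves at ~3 N, so this is only free play. One fine near tap, peak about −12.3.

Emit:
{"name": "move_arm", "arguments": {
  "rows": [
    {"tx": -0.5, "ty": -0.4, "tz": 0, "rx": 0, "ry": 0, "rz": 0, "grip": 0},
    {"tx": -0.5, "ty": -0.25, "tz": 1.0, "rx": 0, "ry": 0, "rz": 0, "grip": 0},
    {"tx": 0, "ty": 0, "tz": 2.5, "rx": 0, "ry": 0, "rz": 0, "grip": 0},
    {"tx": 0, "ty": 0, "tz": 3.0, "rx": 0, "ry": 0, "rz": 0, "grip": 0},
    {"tx": 0, "ty": 0, "tz": 3.0, "rx": 0, "ry": 0, "rz": 0, "grip": 0},
    {"tx": 0, "ty": 0, "tz": 2.5, "rx": 0, "ry": 0, "rz": 0, "grip": 0},
    {"tx": 0, "ty": 0, "tz": 1.5, "rx": 0, "ry": 0, "rz": 0, "grip": 0},
    {"tx": 0, "ty": 0, "tz": 0.2, "rx": 0, "ry": 0, "rz": 0, "grip": 0},
    {"tx": 0, "ty": 0, "tz": 0, "rx": 0, "ry": 0, "rz": 0, "grip": 0},
    {"tx": 0, "ty": 0, "tz": 0, "rx": 0, "ry": 0, "rz": 0, "grip": 0}
  ]
}}

```text
t: 30.82
eef_pos: [437.7, 50.4, 58.6]
tcp_rot: [-1.572, -0.54, 1.403]
ft_force: [-0.4, -0.3, -2.7]
opening: 0.249
```

```bash
python3 s.py
```

```text
t 30.82 tcp [437.7  50.4  58.6] F [-0.4 -0.3 -2.7] Fpx -0.4 M [-0.55  0.14 -0.04] face px,py [-57.8  65.2] op 0.249 rot [-1.572 -0.54   1.403] q [-0.34  0.6   2.23  0.97  0.66 -2.63]
```

Emit:
{"name": "move_arm", "arguments": {
  "rows": [
    {"tx": 0.85, "ty": 0.51, "tz": -0.05, "rx": 0, "ry": 0, "rz": 0, "grip": 0},
    {"tx": 0.85, "ty": 0.51, "tz": -0.05, "rx": 0, "ry": 0, "rz": 0, "grip": 0},
    {"tx": 0.85, "ty": 0.51, "tz": -0.1, "rx": 0, "ry": 0, "rz": 0, "grip": 0},
    {"tx": 0.6, "ty": 0.36, "tz": -0.07, "rx": 0, "ry": 0, "rz": 0, "grip": 0},
    {"tx": 0.34, "ty": 0.2, "tz": -0.04, "rx": 0, "ry": 0, "rz": 0, "grip": 0},
    {"tx": 0.17, "ty": 0.1, "tz": -0.02, "rx": 0, "ry": 0, "rz": 0, "grip": 0},
    {"tx": 0.12, "ty": 0.07, "tz": -0.02, "rx": 0, "ry": 0, "rz": 0, "grip": 0}
  ]
}}

```text
t: 31.4
eef_pos: [447.3, 94.3, 58.5]
tcp_rot: [-1.57, -0.54, 1.403]
ft_force: [-0.4, -0.2, -2.8]
opening: 0.248
```

```bash
python3 s.py
```

```text
t 31.4 tcp [447.3  94.3  58.5] F [-0.4 -0.2 -2.8] Fpx -0.2 M [-0.62  0.19  0.05] face px,py [-12.9  67.4] op 0.248 rot [-1.57  -0.54   1.403] q [-0.23  0.61  2.22  1.04  0.64 -2.59]
```

Emit:
{"name": "move_arm", "arguments": {
  "rows": [
    {"tx": -0.85, "ty": -0.51, "tz": 0.1, "rx": 0, "ry": 0, "rz": 0, "grip": 0},
    {"tx": -0.85, "ty": -0.51, "tz": 0.1, "rx": 0, "ry": 0, "rz": 0, "grip": 0},
    {"tx": 0, "ty": 0, "tz": 0, "rx": 0, "ry": 0, "rz": 0, "grip": 0}
  ]
}}

```text
t: 31.65
eef_pos: [441.8, 72.8, 58.4]
tcp_rot: [-1.57, -0.54, 1.401]
ft_force: [0.1, 0.1, -3.5]
opening: 0.241
```

```bash
python3 look.py 34; python3 cap.py top.npz
```

```text
t 31.65 tcp [441.8  72.8  58.4] rot [-1.57  -0.54   1.401] F [ 0.1  0.1 -3.5] Fpx 0.1 face px,py [-35.2  67. ] q [-0.29  0.6   2.23  1.01  0.65 -2.61]
top far 71 mean(px,py,z) [ -7.6 -73.2  80.9] foremost px ~ -21.6 py range [-85.7 -61.8]
top near 69 mean(px,py,z) [-6.6 76.4 81.7] foremost px ~ -20.6 py range [63.8 89.3]
side far 127 mean(px,py,z) [-10.5 -73.   54.4] foremost px ~ -16.6 py range [-88.2 -59.5]
side near 36 mean(px,py,z) [-9.6 71.  65.7] foremost px ~ -13.6 py range [59.7 80.2]
top.npz 18
((141.44680786132812, -0.5720901489257812), (149.7574920654297, 55.81447982788086), 89.30072021484375) mean [141.2  -0.5  95.1]
```

Twist is now about −0.7°, caps centre 141.3 mm, bumpers −16.6 and −13.6 (mean −15.1, i.e. home). Tapping is done, so I'll back off, lift, and take the mallet back.

Emit:
{"name": "move_arm", "arguments": {
  "rows": [
    {"tx": -1.2, "ty": -0.72, "tz": 0, "rx": 0, "ry": 0, "rz": 0, "grip": 0},
    {"tx": -1.7, "ty": -1.02, "tz": 0, "rx": 0, "ry": 0, "rz": 0, "grip": 0},
    {"tx": -1.7, "ty": -1.02, "tz": -0.5, "rx": 0, "ry": 0, "rz": 0, "grip": 0},
    {"tx": 0.8, "ty": -1.3, "tz": -1.0, "rx": 0, "ry": 0, "rz": 0, "grip": 0},
    {"tx": 1.3, "ty": -2.1, "tz": -1.0, "rx": 0, "ry": 0, "rz": 0, "grip": 0},
    {"tx": 1.3, "ty": -2.1, "tz": -1.0, "rx": 0, "ry": 0, "rz": 0, "grip": 0},
    {"tx": 1.3, "ty": -2.1, "tz": -1.0, "rx": 0, "ry": 0, "rz": 0, "grip": 0},
    {"tx": 0.8, "ty": -1.3, "tz": -0.5, "rx": 0, "ry": 0, "rz": 0, "grip": 0},
    {"tx": 0, "ty": 0, "tz": 0, "rx": 0, "ry": 0, "rz": 0, "grip": 0}
  ]
}}

```text
t: 32.5
eef_pos: [484.1, 14.1, 165.6]
tcp_rot: [-1.576, -0.539, 1.405]
ft_force: [0.0, -0.2, -3.0]
opening: 0.248
```

```bash
cat >> h.py <<'E'
RG=Ro.from_euler('xyz',[-1.5766,-.6285,1.3508]).as_matrix(); PG=np.array([537.3,-191.9,85.5])
E
python3 - <<'E'
from h import *
R=Ro.from_euler('z',.02).as_matrix()@RG
delta(PG+[0,0,62],R)
s,p,R0=st(); print('new axes',(R.T@(PG+[0,0,62]-p)/10).round(2))
E
```

```text
t 32.5 tcp [484.1  14.1 165.6] cm in tool [-17.61  -8.39  -8.68] rotvec [-0.0197  0.029  -0.0889] F [ 0.  -0.2 -3. ] op 0.248 q [-0.38  0.43  2.03  0.68  0.93 -2.27]
new axes [-16.54  -9.73  -9.36]
```

Emit:
{"name": "move_arm", "arguments": {
  "rows": [
    {"tx": -1.0, "ty": -0.6, "tz": -0.6, "rx": -0.01, "ry": 0.0145, "rz": -0.0445, "grip": 0},
    {"tx": -2.0, "ty": -1.2, "tz": -1.2, "rx": -0.01, "ry": 0.0145, "rz": -0.0445, "grip": 0},
    {"tx": -2.1, "ty": -1.2, "tz": -1.2, "rx": 0, "ry": 0, "rz": 0, "grip": 0},
    {"tx": -2.1, "ty": -1.2, "tz": -1.2, "rx": 0, "ry": 0, "rz": 0, "grip": 0},
    {"tx": -2.1, "ty": -1.2, "tz": -1.2, "rx": 0, "ry": 0, "rz": 0, "grip": 0},
    {"tx": -2.1, "ty": -1.2, "tz": -1.2, "rx": 0, "ry": 0, "rz": 0, "grip": 0},
    {"tx": -2.1, "ty": -1.2, "tz": -1.2, "rx": 0, "ry": 0, "rz": 0, "grip": 0},
    {"tx": -2.0, "ty": -1.2, "tz": -1.1, "rx": 0, "ry": 0, "rz": 0, "grip": 0},
    {"tx": -1.0, "ty": -0.6, "tz": -0.5, "rx": 0, "ry": 0, "rz": 0, "grip": 0},
    {"tx": 0, "ty": 0, "tz": 0, "rx": 0, "ry": 0, "rz": 0, "grip": 0}
  ]
}}

```text
t: 33.33
eef_pos: [537.0, -192.1, 143.9]
tcp_rot: [-1.569, -0.63, 1.364]
ft_force: [-1.4, -0.4, -3.6]
opening: 0.249
```

```bash
python3 look.py 35 m; python3 cap.py top.npz
python3 - <<'E'
from h import *
R=Ro.from_euler('z',.02).as_matrix()@RG
delta(PG+[0,0,62],R)
p=np.load('top.npz')['p'];cv2.imwrite('pics/t35.png',cv2.resize(p[120:280,280:420],None,fx=3.5,fy=3.5,interpolation=cv2.INTER_CUBIC))
p=np.load('side.npz')['p'];cv2.imwrite('pics/s35.png',cv2.resize(p[170:300,240:420],None,fx=3.5,fy=3.5,interpolation=cv2.INTER_CUBIC))
E
```

```text
t 33.33 tcp [ 537.  -192.1  143.9] rot [-1.569 -0.63   1.364] F [-1.4 -0.4 -3.6] Fpx -0.7 face px,py [-268.1  -95.8] q [-0.7   0.63  1.73  0.59  1.18 -2.4 ]
top far 71 mean(px,py,z) [ -7.3 -73.6  81.4] foremost px ~ -21.3 py range [-86.  -61.7]
top near 73 mean(px,py,z) [-6.5 76.8 81.3] foremost px ~ -20.5 py range [63.8 89.9]
side far few 0
side near 127 mean(px,py,z) [-9.  75.9 54.6] foremost px ~ -14.4 py range [62.1 90.8]
top handle 35 59 [ 0.2 47.6 10.4]
top handle 55 62 [ 2.9 64.4 10.4]
top handle 75 68 [ 2.5 85.9 11.3]
top handle 95 69 [  1.1 102.6  11.4]
  end 110.0
top head 598 [[-43.1, -81.2, 3.7], [-3.8, -63.1, 16.7], [34.1, -44.5, 21.3]]
side handle 15 58 [-7.1 29.3  5.5]
side handle 35 109 [-6.8 45.6  5.6]
side handle 55 107 [-5.6 65.4  6.5]
side handle 75 111 [-5.  85.   6.9]
side handle 95 95 [ -4.6 103.4   6.8]
  end 111.2
side head 227 [[-43.8, -81.3, -19.7], [-41.9, -66.3, 0.1], [-33.3, -50.1, 16.9]]
top.npz 18
((141.49098205566406, -0.5332870483398438), (149.7803497314453, 55.59634780883789), 89.15229034423828) mean [141.2  -0.4  95.2]
t 33.43 tcp [ 536.5 -189.5  144.7] cm in tool [-0.01 -0.36 -0.13] rotvec [-0.0051 -0.0041  0.0022] F [-0.5  0.1 -3.3] op 0.246 q [-0.69  0.63  1.73  0.6   1.18 -2.4 ]
```

View pics/t35.png

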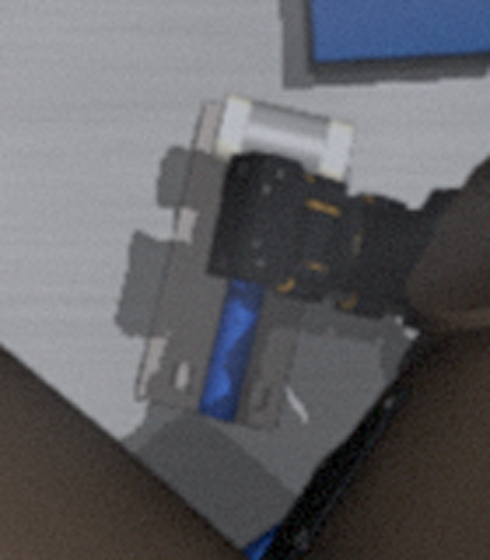

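View pics/s35.png

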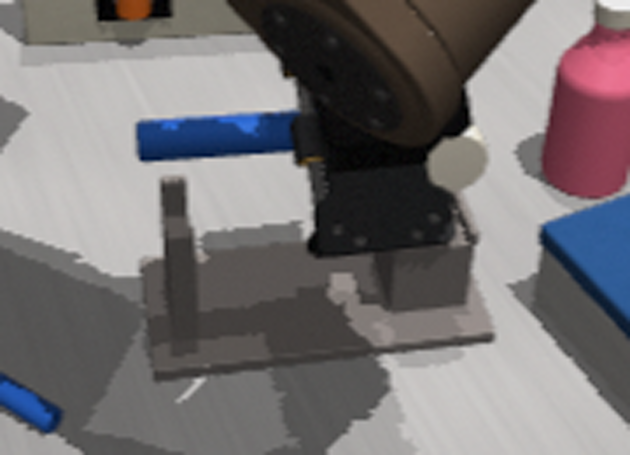

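Run:
```python
from h import *
mx=np.array([np.cos(1.35),np.sin(1.35),0])
R=Ro.from_rotvec(-.014*mx).as_matrix()@Ro.from_euler('z',.034).as_matrix()@RG
delta(PG+[0,0,40],R)
```

```text
t 33.43 tcp [ 536.5 -189.5  144.7] cm in tool [-1.31  1.42 -0.13] rotvec [-0.0082 -0.0237  0.0025] F [-0.5  0.1 -3.3] op 0.246 q [-0.69  0.63  1.73  0.6   1.18 -2.4 ]
```

Emit:
{"name": "move_arm", "arguments": {
  "rows": [
    {"tx": -0.6, "ty": 0.8, "tz": 0, "rx": -0.004, "ry": -0.012, "rz": 0, "grip": 0},
    {"tx": -0.6, "ty": 0.8, "tz": 0, "rx": -0.004, "ry": -0.012, "rz": 0, "grip": 0},
    {"tx": 0, "ty": 0, "tz": 0, "rx": 0, "ry": 0, "rz": 0, "grip": 0},
    {"tx": 0, "ty": 0, "tz": 0, "rx": 0, "ry": 0, "rz": 0, "grip": 0}
  ]
}}

```text
t: 33.77
eef_pos: [536.8, -189.2, 125.5]
tcp_rot: [-1.594, -0.63, 1.397]
ft_force: [-0.7, -0.2, -3.0]
opening: 0.244
```

```bash
cat > wf.py <<'E'
from fit import *
def wf():
  for n in ('top','side'):
    p,d=snap(n);X=cloud(n,d).reshape(-1,3);h=hsv(p).reshape(-1,3)
    s,tp,R=st()
    m=(h[:,0]>105)&(h[:,0]<125)&(h[:,1]>130)&(X[:,2]>tp[2]-14)&(X[:,2]<tp[2]+18)&(X[:,0]>424)&(X[:,0]<512)&(np.abs(X[:,1]+183)<35)
    P=X[m]; L=cv2.fitLine(P.astype(np.float32),cv2.DIST_HUBER,0,.01,.01).ravel(); v=L[:3]*np.sign(-L[0]); c=L[3:]
    q=c+v*(460-c[0])/v[0]; t=(P-c)@v
    print(n,len(P),'heading',np.arctan2(v[1],v[0]).round(4),'slope z',(v[2]).round(4),'at x=460',q.round(1),'end x',(c+v*np.percentile(t,99.5))[0].round(1),'tcp',tp.round(1))
    W=X
    m=(h[:,1]<110)&(X[:,2]>tp[2]-10)&(X[:,2]<tp[2]+30)&(np.abs(X[:,0]-595)<50)&(np.abs(X[:,1]+205)<60)
    P=X[m]; 
    if len(P)>50:
        my=np.array([np.cos(2.92),np.sin(2.92)]);mx=np.array([my[1],-my[0]]); 
        print('   head along mx',np.percentile(P[:,:2]@mx,[2,98]).round(1),'my',np.percentile(P[:,:2]@my,[2,98]).round(1))
if __name__=='__main__': wf(); wf()
E
python3 wf.py
```

```text
top 246 heading 2.9491 slope z -0.0034 at x=460 [ 460.  -170.4  136. ] end x 428.4 tcp [ 537.1 -189.5  126. ]
   head along mx [-105.   -28.2] my [-645.6 -607.9]
side 464 heading 2.9236 slope z 0.0044 at x=460 [ 460.  -180.   131.8] end x 426.5 tcp [ 537.3 -189.8  126.1]
   head along mx [-107.6  -94.6] my [-648.8 -616.3]
top 248 heading 2.9395 slope z 0.0023 at x=460 [ 460.  -170.9  136.5] end x 428.5 tcp [ 537.3 -190.   126.2]
   head along mx [-106.1  -28.7] my [-646.  -608.4]
side 459 heading 2.9296 slope z 0.0129 at x=460 [ 460.  -180.7  132.3] end x 426.7 tcp [ 537.4 -190.2  126.2]
   head along mx [-107.8  -94. ] my [-648.3 -617. ]
```

Emit:
{"name": "move_arm", "arguments": {
  "rows": [
    {"tx": -0.06, "ty": -0.04, "tz": -0.1, "rx": -0.006, "ry": 0.01, "rz": 0, "grip": 0},
    {"tx": -0.45, "ty": 0.61, "tz": 0, "rx": 0, "ry": 0, "rz": 0, "grip": 0},
    {"tx": -0.6, "ty": 0.82, "tz": 0, "rx": 0, "ry": 0, "rz": 0, "grip": 0},
    {"tx": -0.6, "ty": 0.82, "tz": 0, "rx": 0, "ry": 0, "rz": 0, "grip": 0},
    {"tx": -0.3, "ty": 0.41, "tz": 0, "rx": 0, "ry": 0, "rz": 0, "grip": 0},
    {"tx": 0, "ty": 0, "tz": 0, "rx": 0, "ry": 0, "rz": 0, "grip": 0},
    {"tx": 0, "ty": 0, "tz": 0, "rx": 0, "ry": 0, "rz": 0, "grip": 0}
  ]
}}

```text
t: 34.55
eef_pos: [538.6, -191.5, 92.0]
tcp_rot: [-1.594, -0.63, 1.384]
ft_force: [0.6, -0.0, -2.6]
opening: 0.248
```

```bash
python3 s.py; python3 wf.py
python3 - <<'E'
from h import *
p=np.load('top.npz')['p'];cv2.imwrite('pics/t36.png',cv2.resize(p[120:280,280:420],None,fx=3.5,fy=3.5,interpolation=cv2.INTER_CUBIC))
p=np.load('side.npz')['p'];cv2.imwrite('pics/s36.png',cv2.resize(p[170:300,240:420],None,fx=3.5,fy=3.5,interpolation=cv2.INTER_CUBIC))
E
```

```text
t 34.55 tcp [ 538.6 -191.5   92. ] F [ 0.6 -0.  -2.6] Fpx 0.1 M [-0.65  0.19 -0.02] face px,py [-266.8  -96.9] op 0.248 rot [-1.594 -0.63   1.384] q [-0.7   0.7   1.76  0.63  1.09 -2.49]
top 149 heading 3.0148 slope z 0.0302 at x=460 [ 460.  -173.4  103.2] end x 450.7 tcp [ 538.7 -191.6   92.4]
   head along mx [-108.   -30.5] my [-647.6 -610. ]
side 424 heading 2.8971 slope z 0.0242 at x=460 [ 460.  -180.7   98.8] end x 428.9 tcp [ 538.8 -191.7   92.7]
   head along mx [-110.1  -77.4] my [-649.9 -616.5]
top 154 heading 2.9906 slope z 0.0068 at x=460 [ 460.  -173.4  103.7] end x 450.9 tcp [ 538.8 -191.7   92.9]
   head along mx [-108.3  -30.7] my [-647.8 -610.3]
side 427 heading 2.9119 slope z -0.0103 at x=460 [ 460.  -180.8   99. ] end x 428.6 tcp [ 538.8 -191.7   93. ]
   head along mx [-110.1  -78. ] my [-650.3 -617.8]
```

View pics/s36.png

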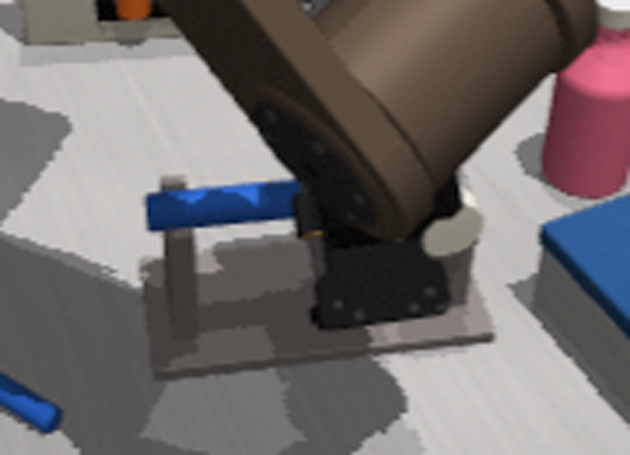

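View pics/t36.png

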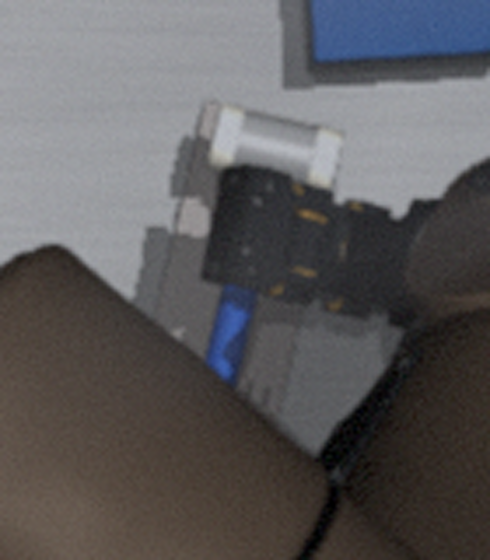

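Emit:
{"name": "move_arm", "arguments": {
  "rows": [
    {"tx": 0.1, "ty": 0.08, "tz": 0.03, "rx": 0, "ry": 0, "rz": 0, "grip": 0},
    {"tx": -0.12, "ty": 0.16, "tz": 0, "rx": 0, "ry": 0, "rz": 0, "grip": 0},
    {"tx": -0.12, "ty": 0.16, "tz": 0, "rx": 0, "ry": 0, "rz": 0, "grip": 0},
    {"tx": -0.12, "ty": 0.16, "tz": 0, "rx": 0, "ry": 0, "rz": 0, "grip": 0},
    {"tx": 0, "ty": 0, "tz": 0, "rx": 0, "ry": 0, "rz": 0, "grip": 0}
  ]
}}

```text
t: 35.17
eef_pos: [538.7, -190.3, 86.2]
tcp_rot: [-1.594, -0.63, 1.384]
ft_force: [0.1, 0.5, -3.1]
opening: 0.247
```

```bash
python3 s.py; python3 wf.py;python3 s.py
```

```text
t 35.17 tcp [ 538.7 -190.3   86.2] F [ 0.1  0.5 -3.1] Fpx 0.5 M [-0.55  0.24  0.04] face px,py [-265.6  -96.7] op 0.247 rot [-1.594 -0.63   1.384] q [-0.7   0.71  1.77  0.64  1.08 -2.5 ]
top 106 heading 2.9872 slope z 0.0095 at x=460 [ 460.  -171.6   97.4] end x 463.4 tcp [ 538.7 -190.4   86.3]
   head along mx [-106.8  -29.8] my [-647.5 -610. ]
side 401 heading 2.9073 slope z 0.0078 at x=460 [ 460.  -179.3   92.8] end x 428.8 tcp [ 538.7 -190.4   86.4]
   head along mx [-108.7  -76.7] my [-650.2 -618. ]
top 113 heading 3.025 slope z 0.0315 at x=460 [ 460.  -172.5   98.1] end x 461.5 tcp [ 538.8 -190.4   86.5]
   head along mx [-107.   -29.9] my [-647.5 -610.2]
side 408 heading 2.9061 slope z 0.0143 at x=460 [ 460.  -179.2   93.2] end x 428.8 tcp [ 538.8 -190.4   86.6]
   head along mx [-108.6  -76.4] my [-650.2 -618.7]
t 35.37 tcp [ 538.8 -190.4   86.6] F [ 0.1 -0.3 -3. ] Fpx -0.3 M [-0.56  0.19  0.01] face px,py [-265.7  -96.8] op 0.248 rot [-1.595 -0.629  1.385] q [-0.7   0.71  1.77  0.64  1.08 -2.5 ]
```

Emit:
{"name": "move_arm", "arguments": {
  "rows": [
    {"tx": -0.04, "ty": 0.06, "tz": 0, "rx": 0, "ry": 0, "rz": 0, "grip": 0},
    {"tx": -0.04, "ty": 0.06, "tz": 0, "rx": 0, "ry": 0, "rz": 0, "grip": 0},
    {"tx": 0, "ty": 0, "tz": 0, "rx": 0, "ry": 0, "rz": 0, "grip": 0},
    {"tx": 0, "ty": 0, "tz": 0, "rx": 0, "ry": 0, "rz": 0, "grip": 0}
  ]
}}

```text
t: 35.7
eef_pos: [538.9, -190.3, 85.4]
tcp_rot: [-1.595, -0.629, 1.385]
ft_force: [-0.3, -0.3, 2.5]
opening: 0.249
```

```bash
python3 s.py
```

```text
t 35.7 tcp [ 538.9 -190.3   85.4] F [-0.3 -0.3  2.5] Fpx -0.3 M [-0.17  0.2   0.09] face px,py [-265.6  -96.9] op 0.249 rot [-1.595 -0.629  1.385] q [-0.69  0.71  1.77  0.64  1.08 -2.5 ]
```

The rest now carries the weight: Fz went from −3.0 to +2.5 N. Releasing.

Emit:
{"name": "move_arm", "arguments": {
  "rows": [
    {"tx": 0, "ty": 0, "tz": 0, "rx": 0, "ry": 0, "rz": 0, "grip": 30},
    {"tx": 0, "ty": 0, "tz": 0, "rx": 0, "ry": 0, "rz": 0, "grip": 45},
    {"tx": 0, "ty": 0, "tz": 0, "rx": 0, "ry": 0, "rz": 0, "grip": 60},
    {"tx": 0, "ty": 0, "tz": 0, "rx": 0, "ry": 0, "rz": 0, "grip": 80},
    {"tx": 0, "ty": 0, "tz": 0, "rx": 0, "ry": 0, "rz": 0, "grip": 80},
    {"tx": 0, "ty": 0, "tz": 0, "rx": 0, "ry": 0, "rz": 0, "grip": 80},
    {"tx": 0, "ty": 0, "tz": 0, "rx": 0, "ry": 0, "rz": 0, "grip": 80},
    {"tx": 0, "ty": 0, "tz": 0, "rx": 0, "ry": 0, "rz": 0, "grip": 80}
  ]
}}

```text
t: 36.37
eef_pos: [538.8, -190.3, 85.1]
tcp_rot: [-1.595, -0.629, 1.385]
ft_force: [-0.1, 0.1, -0.1]
opening: 0.738
```

```bash
python3 s.py; python3 wf.py
```

```text
t 36.37 tcp [ 538.8 -190.3   85.1] F [-0.1  0.1 -0.1] Fpx 0.0 M [-0.33  0.06 -0.02] face px,py [-265.6  -96.8] op 0.738 rot [-1.595 -0.629  1.385] q [-0.69  0.71  1.77  0.64  1.08 -2.5 ]
top 103 heading 2.7755 slope z 0.0187 at x=460 [ 460.  -167.6   96.2] end x 466.5 tcp [ 538.8 -190.3   85.1]
   head along mx [-106.4  -28.4] my [-647.7 -571.1]
side 399 heading 2.8997 slope z 0.0163 at x=460 [ 460.  -178.8   92. ] end x 429.0 tcp [ 538.8 -190.3   85.1]
   head along mx [-108.4  -79. ] my [-650.1 -621.2]
top 104 heading 2.6578 slope z -0.0391 at x=460 [ 460.  -165.2   94.6] end x 467.8 tcp [ 538.8 -190.3   85.1]
   head along mx [-106.4  -28.1] my [-647.9 -570.8]
side 401 heading 2.9014 slope z 0.0123 at x=460 [ 460.  -178.8   91.9] end x 429.0 tcp [ 538.8 -190.3   85.1]
   head along mx [-108.1  -79.8] my [-650.4 -621.3]
```

Emit:
{"name": "move_arm", "arguments": {
  "rows": [
    {"tx": 0, "ty": -0.8, "tz": 0, "rx": 0, "ry": 0, "rz": 0, "grip": 80},
    {"tx": 0, "ty": -1.6, "tz": 0, "rx": 0, "ry": 0, "rz": 0, "grip": 80},
    {"tx": 0, "ty": -2.5, "tz": 0, "rx": 0, "ry": 0, "rz": 0, "grip": 80},
    {"tx": 0, "ty": -3.0, "tz": 0, "rx": 0, "ry": 0, "rz": 0, "grip": 80},
    {"tx": 0, "ty": -3.0, "tz": 0, "rx": 0, "ry": 0, "rz": 0, "grip": 80},
    {"tx": 1.5, "ty": -2.5, "tz": 0, "rx": 0, "ry": 0, "rz": 0, "grip": 80},
    {"tx": 2.0, "ty": -2.8, "tz": 0, "rx": 0, "ry": 0, "rz": 0, "grip": 80},
    {"tx": 1.5, "ty": -2.0, "tz": 0, "rx": 0, "ry": 0, "rz": 0, "grip": 80},
    {"tx": 0, "ty": 0, "tz": 0, "rx": 0, "ry": 0, "rz": 0, "grip": 80}
  ]
}}

```text
t: 37.32
eef_pos: [522.7, -256.1, 267.0]
tcp_rot: [-1.603, -0.625, 1.389]
ft_force: [-1.1, -0.7, -0.9]
opening: 0.803
```

```bash
python3 s.py; python3 look.py 40; python3 cap.py top.npz; sed -i "s/    z=np.load(n+'.npz');p,d=z\['p'\],z\['d'\];W=cloud(n,d);H=hsv(p)/    z=np.load(n+'.npz');p,d=z['p'],z['d'];W=cloud(n,d);H=hsv(p)/" fit.py; python3 fit.py 2>/dev/null | grep -v panel
python3 - <<'E'
from h import *
for n in('top','side'): cv2.imwrite(f'pics/{n}40f.png',np.load(n+'.npz')['p'])
E
```

```text
t 37.32 tcp [ 522.7 -256.1  267. ] F [-1.1 -0.7 -0.9] Fpx -1.0 M [-0.3   0.12 -0.06] face px,py [-333.3  -98.5] op 0.803 rot [-1.603 -0.625  1.389] q [-0.79  0.51  1.56  0.53  1.45 -2.34]
t 37.32 tcp [ 522.7 -256.1  267. ] rot [-1.603 -0.625  1.389] F [-1.1 -0.7 -0.9] Fpx -1.0 face px,py [-333.3  -98.5] q [-0.79  0.51  1.56  0.53  1.45 -2.34]
top far 69 mean(px,py,z) [ -7.2 -73.3  81.4] foremost px ~ -21.2 py range [-85.6 -61.3]
top near 73 mean(px,py,z) [-6.4 76.  81.4] foremost px ~ -20.4 py range [62.6 89.4]
side far 108 mean(px,py,z) [-11.2 -71.4  53.7] foremost px ~ -16.3 py range [-84.3 -59.5]
side near 124 mean(px,py,z) [-8.8 75.9 54.2] foremost px ~ -14.3 py range [61.3 90.8]
top.npz 18
((141.384765625, -0.41490936279296875), (149.64883422851562, 55.583126068115234), 88.9755630493164) mean [141.2  -0.4  95.1]
top handle 306 [ 517.7 -184.7   95.3] [-0.9754  0.2203  0.0023] yaw(y axis dir) 2.9195 ends [ 580.7 -198.9   95.2] [ 430.2 -164.9   95.5] ztop [95.7 98.3]
 head 663 [ 595.4 -204.   101.5] [ 545.4 -246.5   75.5] [ 627.9 -162.6  111.6]
  along head [-37.7   2.2  40.4] alon
[... 273 characters left out ...]
21.   6.9 12.2]
side handle 728 [ 504.9 -188.8   91.1] [-0.9746  0.2238  0.0076] yaw(y axis dir) 2.9158 ends [ 578.3 -205.6   90.6] [ 429.2 -171.4   91.7] ztop [92.5 96.3]
 head 573 [ 592.3 -221.3   96.5] [ 554.4 -247.6   75. ] [ 626.5 -162.5  108.2]
  along head [-35.6  18.6  34.4] along handle [-115.6  -91.4  -74.9]
  far 99 [653.1  85.5  55.3] [644.8  81.7  31.4] [668.4  89.9  81.5]
   cyl [656.8  97.6] 0.5215302899284568
  near 118 [511.7 126.2  57.3] [500.1 122.3  29.9] [523.3 130.   81.8]
   cyl [510.4 113.1] 1.6369599131415076
[ 9.6375912e-01 -2.6677403e-01  5.3878223e+02  1.3090263e+02] [-112.36135532  135.91897194] [550.13416054 127.76035352] [688.64446903 164.67023697 169.94761072]
```

View pics/top40f.png

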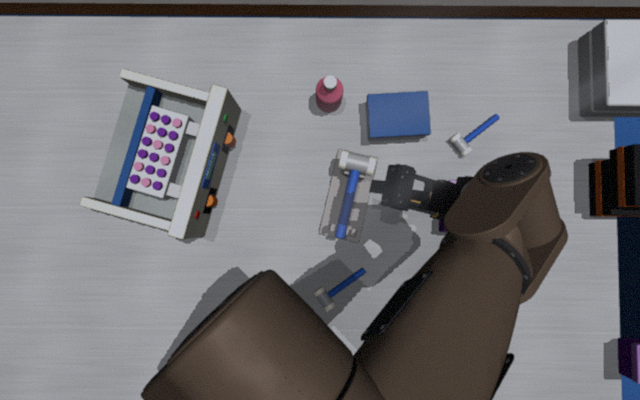

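View pics/side40f.png

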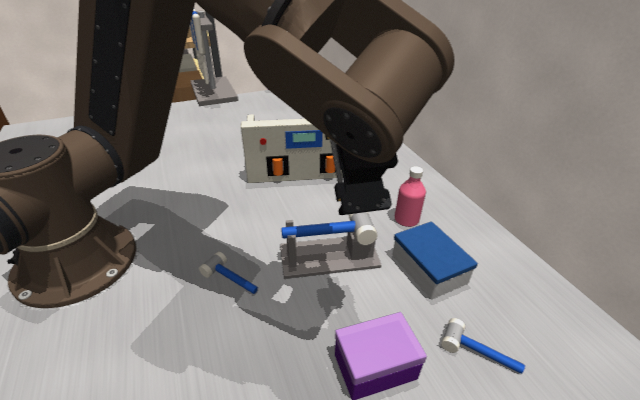

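Run:
```python
from look import *
z=np.load('top.npz');p,d=z['p'],z['d'];W=cloud('top',d);L=np.stack([(W-PM)@PX,(W-PM)@PY,W[...,2]],-1);h=hsv(p)
blue=(h[...,0]>100)&(h[...,0]<125)&(h[...,1]>90)&(L[...,0]>150)&(L[...,0]<240)&(np.abs(L[...,1])<130)
for y in range(-110,111,20):
    k=blue&(np.abs(L[...,1]-y)<6); P=L[k]
    w=(h[...,1]<60)&(np.abs(L[...,1]-y)<6)&(L[...,0]>85)&(L[...,0]<215)&(L[...,2]>72)&(L[...,2]<88); Q=L[w]
    print(y,'bar px',np.percentile(P[:,0],[3,97]).round(1),'z',np.percentile(P[:,2],[10,90]).round(0),'| block px',np.percentile(Q[:,0],[3,97]).round(1) if len(Q)>3 else None, len(Q))
cv2.imwrite('pics/z40.png',cv2.resize(p[80:220,100:240],None,fx=4,fy=4,interpolation=cv2.INTER_CUBIC))
```

```text
-110 bar px [188.7 208.7] z [53. 82.] | block px None 0
-90 bar px [189.2 209. ] z [79. 83.] | block px [ 95.4 182.5] 185
-70 bar px [189.5 222.6] z [78. 84.] | block px [ 94.6 187.5] 109
-50 bar px [189.7 209.2] z [78. 83.] | block px [ 95.3 189.3] 76
-30 bar px [189.9 225.7] z [77. 83.] | block px [ 96.1 188.3] 202
-10 bar px [190.3 208.6] z [78. 83.] | block px [ 96.1 188.8] 99
10 bar px [189.8 224.2] z [78. 82.] | block px [ 96.  189.5] 81
30 bar px [190.8 208.6] z [78. 84.] | block px [ 96.8 185.2] 199
50 bar px [190.3 208.8] z [78. 83.] | block px [ 96.8 189.4] 96
70 bar px [190.9 224.4] z [77. 83.] | block px [ 94.3 188. ] 91
90 bar px [191.1 210. ] z [78. 83.] | block px [ 96.7 185.8] 208
110 bar px [188.4 209.6] z [46. 82.] | block px None 0
```

View pics/z40.png

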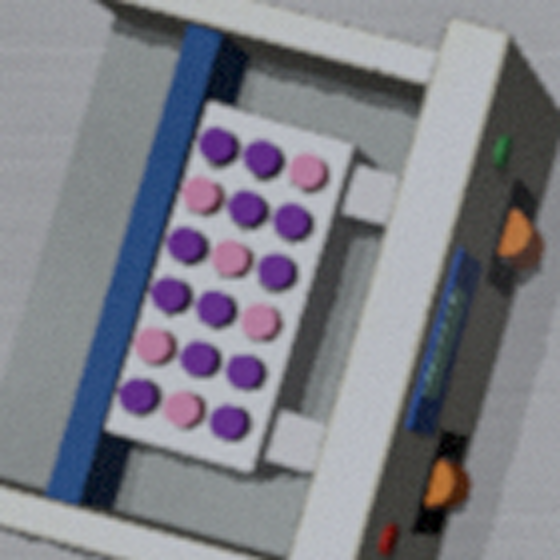

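The zoom shows the carrier lying flush along the blue stop over its whole length. The mallet is in its saddle and fork, the neighbours are unmoved, and the gripper is clear. Handing in.

Run:
```python
from h import *
print(env.job_done()); print(env.state()['t'])
```

```text
the job is handed in; nothing more can be done
None
the job is handed in; nothing more can be done
```

The carrier is home against its stop, the mallet is back on its rest and released, and the job was handed in at about 37.5 s of the 72 s allowed.

**What I did:** I gripped the large mallet on the rest and tapped far, near, far, near, drawing back after each tap and changing sides when a bumper stopped giving. A few fine taps at the end centred the last twist play.

**Last checks:**
- **Carrier:** The tube caps put its middle at 141 mm in my panel frame, against 142 mm for home. Its rear edge lies flush along the blue stop in the top picture.
- **Bumpers:** The side camera put them about 14 and 16 mm before the panel, against 15 mm at home. The panel's front face read 1 mm to the rear in that view, so this leaves about ±1 mm of doubt.
- **Twist:** It measures about 1° against the panel, or about 0.5° against the stop bar. The carrier has about ±1.6° of free play at home.
- **Mallet:** It is back within about 1–4 mm and 0.5° of where it lay, depending on the camera and where along the handle I compared.
- **Surroundings:** The neighbouring things look unmoved in both pictures, and the robot touches nothing.

**What went less well:**
- The highest force I read was 41 N, on one far tap after that bumper had bound. That was under the 60 N limit, and I used smaller overlaps afterwards.
- Some single taps moved a bumper 8–9 mm.
- Joint 6 reached its range limit at the first near pose, which cut that pose short. I leaned the gripper about 31° instead of 35° from then on, and by my measurement it stayed at least 14 mm from the panel.
- The mallet turned about 2° in the grip, and I corrected for that before laying it down.

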